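Load the oiled bracket arms into the drying hood and wind the tray home

TASK

Lay every freshly oiled bracket arm from the foam pad across the two wooden combs of the tray, one to a pair of notches, either way round. Their weight is lopsided in a way you cannot see: try each with a low lift of a few centimetres and shift your grip to its balance point, so that it hangs level when you carry it up and over. Then move the crank from its parking stub to the square shaft end, wind it clockwise until the tray is fully home in the hood, and put the crank back on its stub; leave the other things on the table as they are.

Things in the scene. Friction and masses are not known exactly. Their poses are not given: they have to be found in the camera images.
- bracket_1: Wall-bracket arm: straight bright steel bar 14 mm wide, 12 mm high, an iron casting at each end. Origin: middle of the bar, level with the castings' undersides; x along the bar to the round casting, z up. Bar: bare from x -115 to +115 mm, z 22 to 34 mm. Round casting 50 mm across at x +140, square one 42x46 mm at x -136, both 44 mm high. One of two or three alike, on the foam pad at the start.
- bracket_2: Another bracket arm, same size and axes as bracket_1. In all of them some castings are solid, some hollow, which cannot be seen: a bracket weighs 0.7 to 0.96 kg and may balance up to 75 mm from its middle, towards either casting.
- bracket_3: Another bracket arm, same size and axes as bracket_1. The bars are freshly oiled and slippery (friction against finger pads 0.13 to 0.17, so grip firmly, 60 N or so): held far from its balance point, a bracket swings down in the fingers. Brackets may be knocked aside on the pad or the tray.
- tray_mid (a point): Middle of the tray, at the notch floors' height. x into the hood, y along the notches, z up. Two upright wooden combs, 10 mm thick, at y -100 and +100 mm, each with three notches at x -66, 0, +66 mm: 22 mm wide (30 at the mouth), 19 mm deep. A bar laid in a pair has its underside at z 0; its castings hang free outside the combs. White end plate at x -123 mm, its top 32 mm above this point.
- hood_mouth (a point): Middle of the lower edge of the lintel over the hood's mouth, 110 mm above the table. White hood behind the tray, 386 mm wide, 240 mm deep, 139 mm high, with a fan box on its roof up to 160 mm. With the tray out this point lies 130 mm beyond tray_mid.
- tray (a joint): How far the tray is wound in: 0 at the start (out), 0.250 m fully home against its stop, where the end plate closes the hood's mouth. A rack and pinion moves it by the square shaft only: 81.7 mm a turn, 3.06 turns in all, clockwise seen from above. The drive is too stiff (about 30 N) to push the tray.
- shaft_end (a point): Centre of the top of the upright square shaft end, right of the tray; x and y square to its flats. 14 mm square steel, 31 mm long, topmost 6 mm a blunt cone, above a bearing with a round brass collar, on which the fitted crank's hub rests, 31 mm below this point. Turns stiffly, 0.35 N m, and stays where left.
- crank: Removable crank, dark steel. Origin: centre of the hub's underside; z up, x to the knob. Hub 27 mm square, 62 high; from below a square socket 15.6 mm wide, 52 deep. Square boss to take it by, 18 mm wide, z 62 to 96 mm. Arm at z 52 to 62; wooden knob, 18 mm thick, upright at x 60 mm, z 64 to 108, turns freely on its pin. 0.23 kg. Parked on its stub at the start.
- park_post (a point): Foot of the crank's parking stub: a round steel pin 14 mm thick, 31 mm high, its last 6 mm tapered, on a grey pedestal right of the tray, nearer to the robot than the shaft. This point is the centre of the pedestal's top, where the parked crank's hub rests; the crank may point any way, at the start away from the tray.
- pad: Black foam pad under the brackets, fixed, 270 x 340 x 26 mm. Origin: centre of its underside.
- wax_tin: Bystander: tin of wax, 67 mm across, 64 mm high. Origin: centre of its underside.
- tape_measure: Bystander: pocket tape measure, 37 x 77 x 62 mm. Origin: centre of its underside.
- try_square: Bystander: try square, 115 x 180 x 16 mm. Origin: centre of its underside.

How it is judged:
On the way, in this order (a step that is already met when the one before it is completed fails the run):
1. all bracket arms lie in the notches of the tray, the tray still out (z of bracket_1 in the frame of tray_mid between -0.028 and -0.016 m and y of bracket_1 in the frame of tray_mid between -0.018 and 0.018 m and angle between the x axis of each of bracket_1, bracket_2, bracket_3 and the y axis of tray_mid, either way round below 0.08 rad and angle between each of bracket_1, bracket_2, bracket_3's own z axis and vertical below 0.06 rad and (x of bracket_1 in the frame of tray_mid between -0.075 and -0.057 m or x of bracket_1 in the frame of tray_mid between -0.009 and 0.009 m or x of bracket_1 in the frame of tray_mid between 0.057 and 0.075 m) and z of bracket_2 in the frame of tray_mid between -0.028 and -0.016 m and y of bracket_2 in the frame of tray_mid between -0.018 and 0.018 m and (x of bracket_2 in the frame of tray_mid between -0.075 and -0.057 m or x of bracket_2 in the frame of tray_mid between -0.009 and 0.009 m or x of bracket_2 in the frame of tray_mid between 0.057 and 0.075 m) and z of bracket_3 in the frame of tray_mid between -0.028 and -0.016 m and y of bracket_3 in the frame of tray_mid between -0.018 and 0.018 m and (x of bracket_3 in the frame of tray_mid between -0.075 and -0.057 m or x of bracket_3 in the frame of tray_mid between -0.009 and 0.009 m or x of bracket_3 in the frame of tray_mid between 0.057 and 0.075 m) and value of joint tray below 0.02 m), for 0.2 s.
2. the crank is down on the square shaft end, the tray still out (horizontal distance between crank and shaft_end below 0.006 m and height (world z) of crank below 0.072 m and angle between crank's own z axis and vertical below 0.12 rad and value of joint tray below 0.04 m), for 0.1 s.
3. the tray is fully home, the crank still on the shaft (horizontal distance between crank and shaft_end below 0.006 m and height (world z) of crank below 0.072 m and angle between crank's own z axis and vertical below 0.12 rad and value of joint tray above 0.244 m), for 0.2 s.
At the end, for the whole second after the job is handed in: The tray is fully home (0.244 m or more), every bracket arm lies level in a pair of notches (bar within 9 mm of the notches' middle line, within 18 mm of the middle lengthways), and the crank stands on its parking stub, down to within 6 mm (z of bracket_1 in the frame of tray_mid between -0.028 and -0.016 m and y of bracket_1 in the frame of tray_mid between -0.018 and 0.018 m and angle between the x axis of each of bracket_1, bracket_2, bracket_3 and the y axis of tray_mid, either way round below 0.08 rad and angle between each of bracket_1, bracket_2, bracket_3's own z axis and vertical below 0.06 rad and (x of bracket_1 in the frame of tray_mid between -0.075 and -0.057 m or x of bracket_1 in the frame of tray_mid between -0.009 and 0.009 m or x of bracket_1 in the frame of tray_mid between 0.057 and 0.075 m) and z of bracket_2 in the frame of tray_mid between -0.028 and -0.016 m and y of bracket_2 in the frame of tray_mid between -0.018 and 0.018 m and (x of bracket_2 in the frame of tray_mid between -0.075 and -0.057 m or x of bracket_2 in the frame of tray_mid between -0.009 and 0.009 m or x of bracket_2 in the frame of tray_mid between 0.057 and 0.075 m) and z of bracket_3 in the frame of tray_mid between -0.028 and -0.016 m and y of bracket_3 in the frame of tray_mid between -0.018 and 0.018 m and (x of bracket_3 in the frame of tray_mid between -0.075 and -0.057 m or x of bracket_3 in the frame of tray_mid between -0.009 and 0.009 m or x of bracket_3 in the frame of tray_mid between 0.057 and 0.075 m) and value of joint tray above 0.244 m and velocity of joint tray below 0.005 m/s and horizontal distance between crank and park_post below 0.006 m and z of crank in the frame of park_post below 0.006 m and angle between crank's own z axis and vertical below 0.12 rad and linear speed of crank below 0.02 m/s); the robot touches nothing.
It fails at once if a bracket arm hangs more than 10 degrees off level while the fingers carry it (its underside more than 95 mm above the table) ((height (world z) of bracket_1 above 0.095 m and angle between bracket_1's own z axis and vertical above 0.175 rad and contact force between the fingers and bracket_1 above 0.5 N) or (height (world z) of bracket_2 above 0.095 m and angle between bracket_2's own z axis and vertical above 0.175 rad and contact force between the fingers and bracket_2 above 0.5 N) or (height (world z) of bracket_3 above 0.095 m and angle between bracket_3's own z axis and vertical above 0.175 rad and contact force between the fingers and bracket_3 above 0.5 N)).
It fails at once if a bystander is moved more than 30 mm (distance of any of wax_tin, tape_measure, try_square from where it was at the start of the episode above 0.03 m).
Of bracket_1, bracket_2, bracket_3 only 2 to 3 are there at a start; the rules pass over those that are not, and their reading is None.
At some moment in a run one of bracket_1, bracket_2, bracket_3 may be knocked a few centimetres aside while the robot is not near it.
It also fails if it takes over 210 s, if anything falls off the work surface, if the arm or the gripper's body presses on something with over 40 N, if the wrist force passes 120 N, or if a joint passes its speed limit or range.

ROBOT

A 7-joint arm with a two-finger parallel gripper is mounted at the origin on a cart in front of the work surface, level with it; the furniture and walls round the work are solid. World frame = base frame: x ahead of the robot, y to its left, z up, the work surface at z = 0. Lengths are in m, angles in rad, forces in N, time in s.
With the tool pointing down it reaches from about 0.4 to 0.85 m from the base axis. Payload 4.4 kg.
Tool frame: the origin (TCP) lies at the very end of the fingers, on their centre line; the grasp point (between the pads) lies 19 mm behind it; z points along the fingers, y is the direction in which the jaws open and shut (so a half turn about z gives the same grasp; the last joint's range is limited). The gripper opens to 94 mm and grips with 3 to 60 N. Pads are 16 mm wide; open, the fingers measure 119 mm over their backs; the gripper's body (75 mm by 177 mm) begins 78 mm behind the grasp point.
Start: joints at [1.259, 0.628, 0.038, 1.517, -0.027, 0.996, -0.02], TCP at [0.158, -0.63, 0.205] pointing down, gripper open.
Joint ranges: [-3.06, 3.06], [-0.37, 2.12], [-1.25, 1.32], [0.18, 2.47], [-1.1, 4.24], [0.23, 1.98], [-2.94, 2.94]. Speed limits (rad/s): [2.57, 2.57, 3.14, 3.14, 3.14, 3.14, 3.14].

INTERFACE

Orientations are given as a rotation vector (axis times angle).
In Python, from plant import ctrl, imaging, job, cut_out gives the robot as it stands. The module is installed in compiled form; this text tells all that it offers.
- The arm moves only by the shell command python3 -m pendant 'ROWS' [FORCE]. ROWS is a JSON object of lists of equal length, an entry for each row: "rotation": the turn, a rotation vector about the tool's x, y, z in rad, a list of three; "travel": the shift along the tool's x, y, z in m, a list of three; "claw": the closure, from 0 (fully open) to 1 (shut). A call has 1 to 20 rows; each row is the pose to reach, as a shift and turn from the pose commanded when the call began, along the tool's axes at that moment; what a row does not reach only later rows make up. A row lasts 1/12 s, in which the tool goes at most 41.7 mm and 7.16 degrees, less where a joint would pass 70% of its speed; a pose out of reach is approached as far as the arm can. A call with a gripper value outside its range is refused whole. The fingers move at their own pace and stop on an object; FORCE is the grip in N (left out, the last holds). Time passes only in rows, so rows that repeat a pose let the fingers close. It gives the time, the measured TCP pose, the force and the opening at its end, in the units of the state.
- ctrl.get_obs(): the state, without advancing time (a new reading comes with each control period).
- imaging.camera(name): name is "side" or "top" or "wrist"; returns the picture (384x512x3 uint8, red, green, blue); there is no depth.
- imaging.calibration(name): a dict with "K" (3x3 intrinsics, pixels), "k1" (the pictures are not rectified: a ray, as slopes to the right and down, at radius r is drawn at 1 + k1 r^2 times it, then the intrinsics apply), "R" (3x3) and "t" (3): a world point X has camera coordinates R X + t; the wrist camera has in their place "T_tool_cam" (4x4, takes a point from camera to tool coordinates, whose origin is the TCP and whose axes are the flange's). Camera axes: x right, y down, z forward; pixel columns grow to the right and rows downward; lengths in m; the calibration is good to about 2 mm. A picture is of the moment at which its call begins: read the wrist's pose just before it. calibration takes no time and is no camera call.
- job.job_done(): hands the job in, once; it reports no verdict.
Trained networks look in the newest picture that a camera, given by its name, has taken for a name from the list of things; names that differ only in an ending like _2 or _b are one class to them, and where a whole thing is asked for, a point or a joint stands for the part that bears it (a point fixed in the world has none). Each returns a list of dicts, best first, with "conf" (0 to 1); they miss things now and then, are a little off and sometimes report something else, mostly with a low value. They report only what shows in the picture. A call takes as long as a camera call.
- cut_out(camera, target): "mask" (384x512 bool, what is visible of it) and "extent" ([centre column, centre row, width, height] in pixels, round what is visible of it).
The state is a dict: "t": time; "joint_pos": joint angles; "joint_vel": joint speeds; "tau": joint torques, N m; "tool_pos": TCP position; "eef_rot": TCP orientation; "wrist_force": force on the tool from outside, world axes, zero at the start; "wrist_torque": the same for the moment, N m; "opening": finger opening in m.
Only numpy, scipy, OpenCV 4.12 (cv2) and the standard library are available. Lean on these libraries where they do the work, as an engineer would, in place of code of your own. Each camera call takes 0.05 s, during which the arm holds its last target.

## Working session

There is one attempt and no reset: what is moved stays moved. The work goes in short steps, Python scripts to look and compute and a shell command to move; the robot and the scene stay as the last step left them, time stands still between calls to the robot, and variables do not carry over. Pictures are saved under pics/ and viewed, and the job is handed in when it is done.

```bash
ls; mkdir -p pics; python3 - <<'E'
from plant import ctrl, imaging
import cv2, numpy as np
o=ctrl.get_obs(); print(o)
for n in ["side","top","wrist"]:
    im=imaging.camera(n); cv2.imwrite(f"pics/a_{n}.png",im[:,:,::-1]); print(n,imaging.calibration(n))
E
```

```text
pics
{'t': 0.0, 'joint_pos': array([ 1.25918542,  0.62933225,  0.03849423,  1.51835569, -0.02698928,
        0.99630155, -0.01999925]), 'joint_vel': array([-0.00240112, -0.00175159,  0.00313352, -0.00199646,  0.00205107,
        0.00086555, -0.00159637]), 'tau': array([ 1.74059701e-04, -5.49711943e+01,  1.14350427e+00, -1.86630785e+01,
       -5.22289693e-02,  2.36512668e-02,  1.32912223e-04]), 'tool_pos': array([ 0.15800492, -0.62981683,  0.20456803]), 'eef_rot': array([-3.11606067e+00, -3.84864948e-01,  4.60131565e-04]), 'wrist_force': array([ 0.00945352, -0.24047851, -0.14870082]), 'wrist_torque': array([-0.03763205, -0.02529003, -0.03495268]), 'opening': 0.09414880386738361}
side {'K': array([[362.98443864,   0.        , 255.88398114],
       [  0.        , 362.98443864, 190.99285712],
       [  0.        ,   0.        ,   1.        ]]), 'k1': -0.0441645928797361, 'R': array([[-0.89113121, -0.45341259, -0.01738362],
       [-0.20793577,  0.44212617, -0.87251771],
       [ 0.40329627, -0.77391309, -0.48827313]]), 't': array([0.49495432, 0.2040545 , 1.18499693])}
top {'K': array([[
[... 225 characters left out ...]
,
       [-0.99022713,  0.02185193, -0.1377415 ],
       [ 0.13785264,  0.00365712, -0.990446  ]]), 't': array([0.01130374, 0.56753151, 1.76013019])}
wrist {'K': array([[286.57963527,   0.        , 257.2055448 ],
       [  0.        , 286.57963527, 192.97478496],
       [  0.        ,   0.        ,   1.        ]]), 'k1': 0.004935759354244365, 'T_tool_cam': array([[ 1.33834514e-03, -9.68196521e-01, -2.50187342e-01,
         7.34137633e-02],
       [ 9.99999102e-01,  1.27868438e-03,  4.01004185e-04,
         3.98951523e-04],
       [-6.83402107e-05, -2.50187654e-01,  9.68197363e-01,
        -1.78861497e-01],
       [ 0.00000000e+00,  0.00000000e+00,  0.00000000e+00,
         1.00000000e+00]])}
```

View pics/a_top.png

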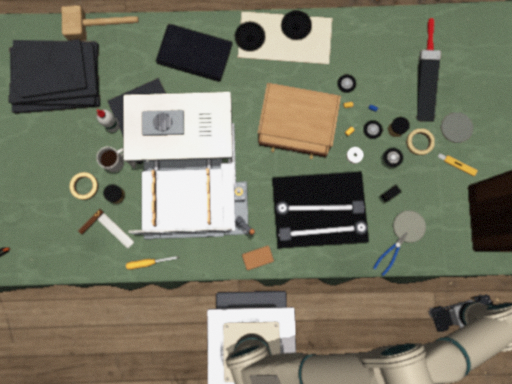

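View pics/a_side.png

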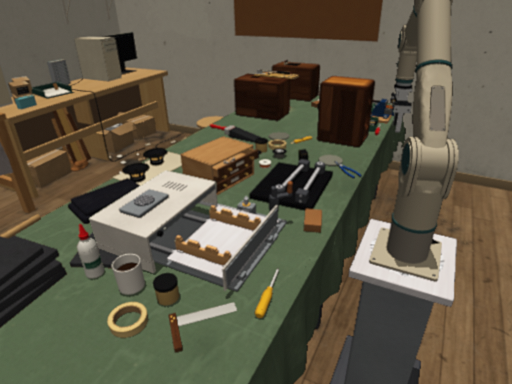

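View pics/a_wrist.png

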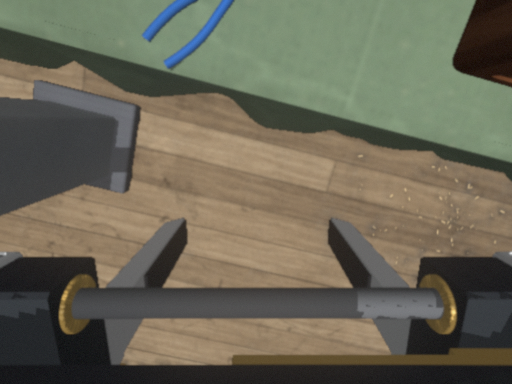

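```bash
cat > h.py <<'E'
from plant import ctrl, imaging, job, cut_out
import cv2, numpy as np
from scipy.spatial.transform import Rotation as Ro
from scipy.optimize import least_squares
def pose():
    o=ctrl.get_obs(); return o, Ro.from_rotvec(o['eef_rot']).as_matrix(), np.array(o['tool_pos'])
def ext(name):
    c=imaging.calibration(name)
    if name!='wrist': return c,c['R'],np.array(c['t'])
    o,R,p=pose(); T=np.eye(4);T[:3,:3]=R;T[:3,3]=p
    M=np.linalg.inv(T@c['T_tool_cam']); return c,M[:3,:3],M[:3,3]
def proj(E,X):
    c,R,t=E; X=np.atleast_2d(X)@R.T+t; s=X[:,:2]/X[:,2:]; r2=(s**2).sum(1,keepdims=True)
    s=s*(1+c['k1']*r2); K=c['K']; return s*[K[0,0],K[1,1]]+K[:2,2]
def ray(E,uv):
    c,R,t=E; uv=np.atleast_2d(uv); K=c['K']; d=(uv-K[:2,2])/[K[0,0],K[1,1]]; s=d.copy()
    for _ in range(20): s=d/(1+c['k1']*(s**2).sum(1,keepdims=True))
    D=np.c_[s,np.ones(len(s))]@R; return -R.T@t, D
def back(E,uv,z):
    o,D=ray(E,uv); return o+D*((z-o[2])/D[:,2])[:,None]
def save(im,n,box=None,sc=1,pts=()):
    im=im[:,:,::-1].copy()
    for u in pts: cv2.circle(im,(int(round(u[0])),int(round(u[1]))),2,(0,0,255),-1)
    if box: a,b,c,d=box; im=im[b:d,a:c]
    cv2.imwrite('pics/'+n+'.png',cv2.resize(im,None,fx=sc,fy=sc,interpolation=cv2.INTER_CUBIC))
E
python3 - <<'E'
from h import *
T=imaging.camera('top');E=ext('top')
save(T,'top1',(240,160,380,260),5.5); save(T,'top2',(110,80,260,250),3.5)
for n in ['bracket_1','pad','tray_mid','shaft_end','crank','park_post','wax_tin','tape_measure','try_square','hood_mouth']:
    for d in cut_out('top',n)[:4]:
        ys,xs=np.nonzero(d['mask']); m=[xs.mean(),ys.mean()]
        print(n,round(d['conf'],2),np.round(d['extent'],1),np.round(m,1),back(E,m,0.05)[0].round(3),len(xs))
print(ctrl.get_obs()['t'])
E
```

```text
bracket_1 0.96 [322.9 232.4  85.9  15.9] [321.4 230.9] [ 0.423 -0.266  0.05 ] 611
bracket_1 0.86 [318.5 210.   91.7  13.4] [320.9 207.3] [ 0.51  -0.268  0.05 ] 691
bracket_1 0.6 [105.6 227.5  53.6  38. ] [107.4 227.4] [0.454 0.518 0.05 ] 498
pad 0.91 [322.8 208.9  97.2  76.2] [318.9 207.6] [ 0.51  -0.261  0.05 ] 5290
pad 0.37 [187.4 165.4 124.5 147. ] [184.8 163.9] [0.685 0.234 0.05 ] 14889
tray_mid 0.69 [180.3 181.2 106.2 111.9] [188.  200.5] [0.547 0.222 0.05 ] 6061
crank 0.53 [243.  226.8  18.6  22.7] [244.3 224.6] [0.452 0.016 0.05 ] 142
park_post 0.71 [189.2 166.4 122.9 146.3] [184.7 164. ] [0.685 0.234 0.05 ] 15063
park_post 0.29 [105.7 229.2  53.8  38.9] [107.2 228. ] [0.452 0.519 0.05 ] 519
wax_tin 0.73 [115.7 193.7  28.6  16.5] [113.6 193.5] [0.579 0.498 0.05 ] 321
tape_measure 0.6 [391.2 193.4  19.1  15.9] [389.6 193.4] [ 0.557 -0.523  0.05 ] 199
try_square 0.87 [102.7 228.1  53.5  37.6] [105.5 226.5] [0.457 0.525 0.05 ] 532
try_square 0.28 [324.4 232.1  84.   19.9] [322.2 230.8] [ 0.424 -0.269  0.05 ] 571
try_square 0.22 [183.9 179.9 106.9 106.9] [188.4 200. ] [0.548 0.221 0.05 ] 6044
hood_mouth 0.98 [187.4 164.8 120.1 146.2] [184.9 163.9] [0.685 0.234 0.05 ] 15096
0.7
```

View pics/top1.png

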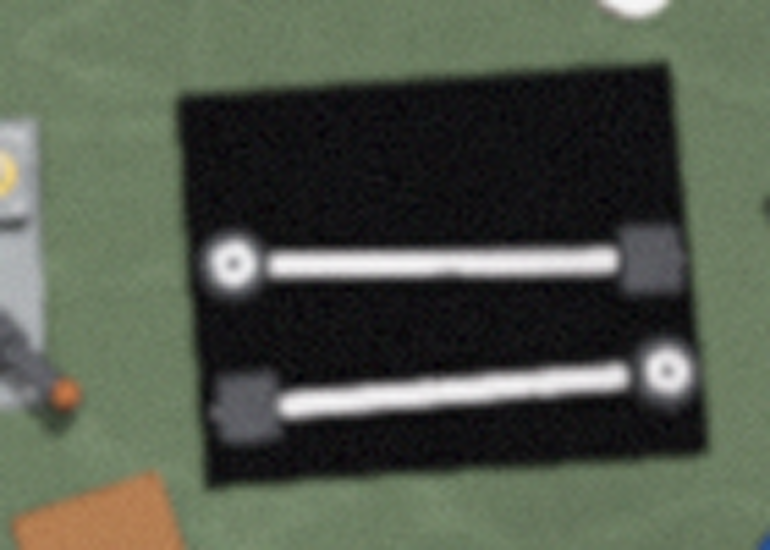

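View pics/top2.png

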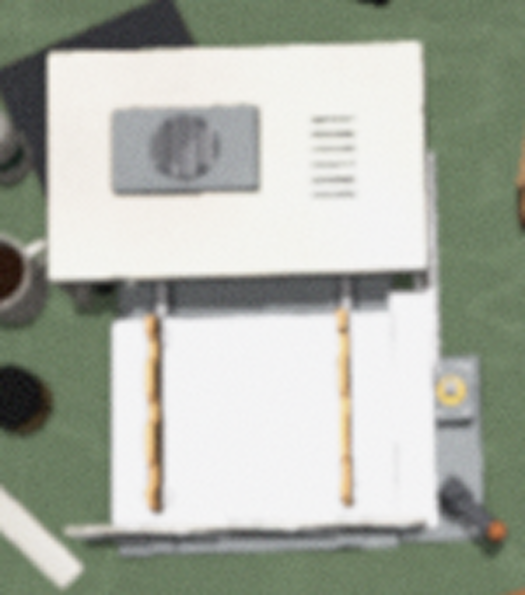

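```bash
python3 - <<'E'
from h import *
S=imaging.camera('side')
save(S,'s1',(150,170,310,290),5); save(S,'s2',(240,145,340,215),7.5)
E
```

```text
(no output)
```

View pics/s1.png

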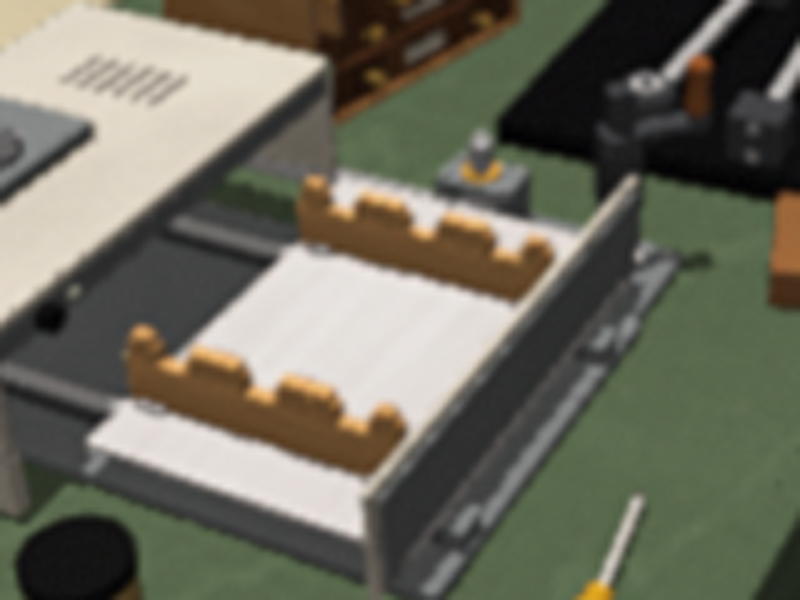

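View pics/s2.png

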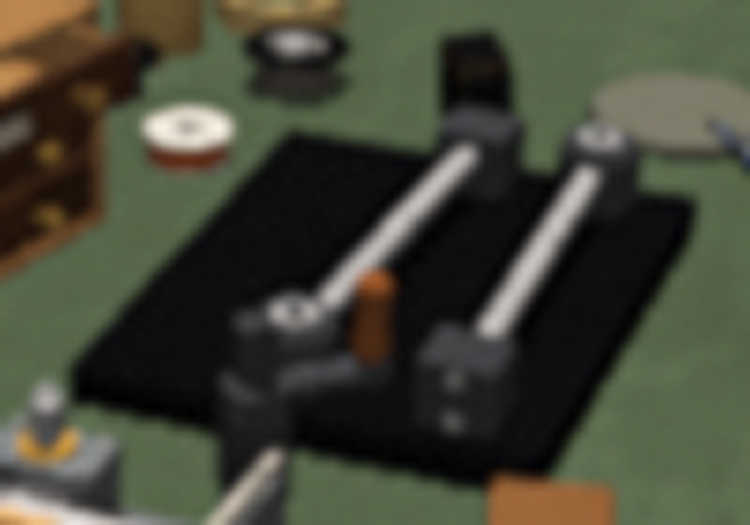

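```bash
python3 - <<'E'
from h import *
Et=ext('top');Es=ext('side')
s=lambda u:np.array(u)/5+[150,170]; t=lambda u:np.array(u)/3.5+[110,80]; a=lambda u:np.array(u)/5.5+[240,160]
b=lambda u:np.array(u)/7.5+[240,145]
def fr(q): 
    c,sn=np.cos(q[3]),np.sin(q[3]); return np.array([[c,-sn,0],[sn,c,0],[0,0,1]]),q[:3]
L=[([.066,.1,0],s((180,368))),([0,.1,0],s((264,396))),([-.066,.1,0],s((352,424))),([.066,-.1,0],s((343,212))),([0,-.1,0],s((425,236))),([-.066,-.1,0],s((508,259)))]
Tt=[([0,.1,.019],t((153.5,413))),([0,-.1,.019],t((344.5,407.5)))]
def res(q):
    R,p=fr(q); r=[]
    for X,u in L: r+=list((proj(Es,R@X+p)[0]-u))
    for X,u in Tt: r+=list(3*(proj(Et,R@X+p)[0]-u))
    return r
f=least_squares(res,[.55,.22,.06,0]); print('tray',f.x.round(4),np.round(f.fun,1))
def tri(ut,us):
    def r(X): return np.r_[proj(Et,X)[0]-ut,proj(Es,X)[0]-us]
    g=least_squares(r,[.5,.1,.05]); return g.x.round(4),g.fun.round(1)
print('shaft top',tri(t((451,389)),s((483,133))))
print('knob top',tri(t((497,530)),s((702,62))), tri(a((67,392)),b((378,275))))
print('boss top', back(Et,t((455,490)),.15))
# brackets: round casting centre top z=.07, bar ends
for n,u in [('round far',(233,264)),('round near',(667,371))]: print(n,back(Et,a(u),.070))
for n,u in [('sq far',(652,259)),('sq near',(247,407))]: print(n,back(Et,a(u),.070))
for n,u in [('bar far L',(268,265)),('bar far R',(618,261)),('bar near L',(282,406)),('bar near R',(628,376))]: print(n,back(Et,a(u),.060))
print(imaging and ctrl.get_obs()['t'])
E
```

```text
tray [0.5564 0.2434 0.0694 0.0036] [ 0.9  0.3  1.7  0.5  2.5  0.9  1.8  0.4  1.5 -0.1  1.8 -0.1 -1.7 -2.
  0.1 -1.5]
shaft top (array([0.5733, 0.0334, 0.09  ]), array([-0.2, -0.4,  0.5,  0.1]))
knob top (array([ 0.4205, -0.0115,  0.1626]), array([-0. , -0.1,  0.1,  0. ])) (array([ 0.4209, -0.0122,  0.1652]), array([-0. , -0.1,  0.1,  0. ]))
boss top [[0.46146794 0.02913706 0.15      ]]
round far [[ 0.50884181 -0.12471041  0.07      ]]
round near [[ 0.43197148 -0.40760554  0.07      ]]
sq far [[ 0.50623736 -0.40178287  0.07      ]]
sq near [[ 0.4139194 -0.1309607  0.07     ]]
bar far L [[ 0.50874582 -0.14870768  0.06      ]]
bar far R [[ 0.50644236 -0.3814697   0.06      ]]
bar near L [[ 0.41463682 -0.1548541   0.06      ]]
bar near R [[ 0.42982018 -0.38407438  0.06      ]]
0.75
```

```bash
cat >> h.py <<'E'
def plan(target,toolx=None,zdown=True):
    """target world pos; toolx: desired tool x heading angle in world (rad). prints travel, rotation"""
    o,R,p=pose(); tr=R.T@(np.array(target)-p)
    cur=np.arctan2(R[1,0],R[0,0])
    a=cur if toolx is None else toolx
    x=np.array([np.cos(a),np.sin(a),0]);z=np.array([0,0,-1.]);y=np.cross(z,x)
    rv=Ro.from_matrix(R.T@np.c_[x,y,z]).as_rotvec()
    print('t',round(o['t'],2),'pos',p.round(4),'toolx ang',round(cur,4),'tilt',R[:,2].round(4),'open',round(o['opening'],4))
    print('F',np.round(o['wrist_force'],2),'M',np.round(o['wrist_torque'],3),'q',np.round(o['joint_pos'],2))
    print('travel',tr.round(4),'rot',rv.round(4),'rows>=',max(np.linalg.norm(tr)/.0417,np.linalg.norm(rv)/.125).round(1))
E
python3 - <<'E'
from h import *
for a in [np.pi/2,-np.pi/2]: plan([.465,-.266,.25],a)
E
```

```text
t 0.75 pos [ 0.1582 -0.6305  0.2055] toolx ang 0.2457 tilt [ 1.e-04 -0.e+00 -1.e+00] open 0.0942
F [ 0.71  0.88 -0.73] M [0.033 0.039 0.007] q [ 1.26  0.63  0.04  1.52 -0.03  1.   -0.02]
travel [ 0.3863 -0.2789 -0.0445] rot [ 1.0000e-04 -0.0000e+00 -1.3251e+00] rows>= 11.5
t 0.75 pos [ 0.1582 -0.6305  0.2055] toolx ang 0.2457 tilt [ 1.e-04 -0.e+00 -1.e+00] open 0.0942
F [ 0.71  0.88 -0.73] M [0.033 0.039 0.007] q [ 1.26  0.63  0.04  1.52 -0.03  1.   -0.02]
travel [ 0.3863 -0.2789 -0.0445] rot [-0.0000e+00 -1.0000e-04  1.8165e+00] rows>= 14.5
```

```bash
python3 -m pendant '{"travel":[[0.386,-0.279,-0.045],[0.386,-0.279,-0.045],[0.386,-0.279,-0.045],[0.386,-0.279,-0.045],[0.386,-0.279,-0.045],[0.386,-0.279,-0.045],[0.386,-0.279,-0.045],[0.386,-0.279,-0.045],[0.386,-0.279,-0.045],[0.386,-0.279,-0.045],[0.386,-0.279,-0.045],[0.386,-0.279,-0.045],[0.386,-0.279,-0.045],[0.386,-0.279,-0.045],[0.386,-0.279,-0.045],[0.386,-0.279,-0.045]],"rotation":[[0,0,-1.325],[0,0,-1.325],[0,0,-1.325],[0,0,-1.325],[0,0,-1.325],[0,0,-1.325],[0,0,-1.325],[0,0,-1.325],[0,0,-1.325],[0,0,-1.325],[0,0,-1.325],[0,0,-1.325],[0,0,-1.325],[0,0,-1.325],[0,0,-1.325],[0,0,-1.325]],"claw":[0,0,0,0,0,0,0,0,0,0,0,0,0,0,0,0]}' 60
python3 - <<'E'
from h import *
o,R,p=pose();E=ext('wrist'); W=imaging.camera('wrist'); 
print(o['joint_vel'].round(3))
save(W,'w1',None,1.5)
plan([.5076,-.265,.15],np.pi/2)
# predicted points bracket A, B
pts=[]
for X in [[.5088,-.1247,.07],[.432,-.4076,.07],[.5087,-.1487,.06],[.5064,-.3815,.06],[.4146,-.1549,.06],[.4298,-.3841,.06]]: pts.append(proj(E,X)[0])
print(np.round(pts,1)); save(W,'w1p',None,1.5,pts)
E
```

```text
t: 2.08
tool_pos: [0.4634, -0.2676, 0.2503]
eef_rot: [-2.225, -2.218, 0.002]
wrist_force: [-0.6, 0.1, -0.5]
opening: 0.0943
[ 0.006  0.001 -0.003  0.    -0.001 -0.001 -0.002]
t 2.13 pos [ 0.4635 -0.2675  0.2503] toolx ang 1.5677 tilt [-1.e-03 -5.e-04 -1.e+00] open 0.094
F [ 0.79  0.06 -0.39] M [-0.048 -0.059  0.025] q [ 0.73  0.43 -0.37  1.77  0.18  0.97  0.28]
travel [0.0027 0.0442 0.1002] rot [-0.001   0.0005 -0.0031] rows>= 2.6
[[295.7  55.2]
 [234.2 275.6]
 [293.9  78.7]
 [287.2 255.2]
 [216.   84.3]
 [232.9 256.9]]
```

View pics/w1p.png

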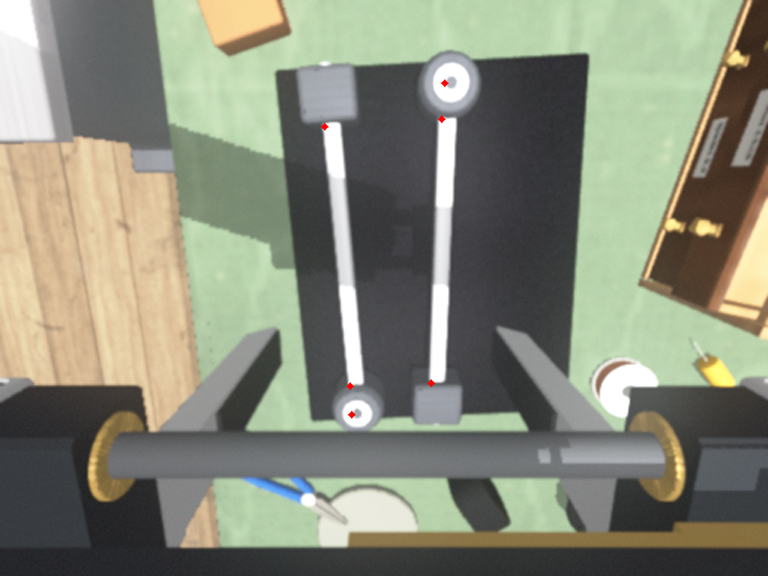

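```bash
python3 -m pendant '{"travel":[[0,0.04,0.03],[0,0.0475,0.07],[0,0.0475,0.11],[0,0.0475,0.15],[0,0.0475,0.18],[0,0.0475,0.20],[0,0.0475,0.213],[0,0.0475,0.213],[0,0.0475,0.213],[0,0.0475,0.213],[0,0.0475,0.213],[0,0.0475,0.213],[0,0.0475,0.213],[0,0.0475,0.213],[0,0.0475,0.213],[0,0.0475,0.213],[0,0.0475,0.213],[0,0.0475,0.213]],"rotation":[[0,0,0],[0,0,0],[0,0,0],[0,0,0],[0,0,0],[0,0,0],[0,0,0],[0,0,0],[0,0,0],[0,0,0],[0,0,0],[0,0,0],[0,0,0],[0,0,0],[0,0,0],[0,0,0],[0,0,0],[0,0,0]],"claw":[0,0,0,0,0,0,0,0,1,1,1,1,1,1,1,1,1,1]}' 60
python3 - <<'E'
from h import *
plan([.511,-.265,.037],np.pi/2)
W=imaging.camera('wrist'); save(W,'w2')
E
```

```text
t: 3.63
tool_pos: [0.5122, -0.2659, 0.0375]
eef_rot: [-2.221, -2.221, -0.0]
wrist_force: [0.6, 0.1, 0.0]
opening: 0.0306
t 3.63 pos [ 0.5122 -0.2659  0.0375] toolx ang 1.5708 tilt [-0.  0. -1.] open 0.0306
F [0.64 0.12 0.03] M [-0.061 -0.112  0.054] q [ 0.59  0.77 -0.26  1.85  0.34  0.57  0.12]
travel [ 0.0009 -0.0012  0.0005] rot [-0. -0. -0.] rows>= 0.0
```

View pics/w2.png

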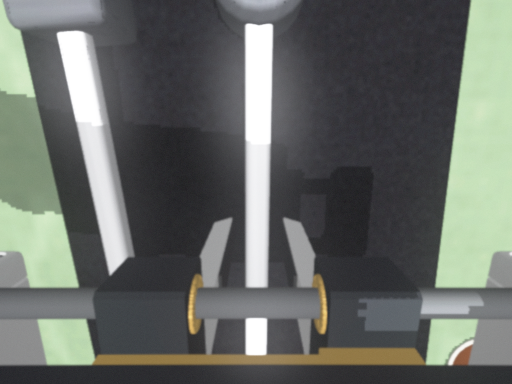

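```bash
python3 -m pendant '{"travel":[[0,0,0],[0,0,0],[0,0,0],[0,0,0],[0,0,0],[0,0,0]],"rotation":[[0,0,0],[0,0,0],[0,0,0],[0,0,0],[0,0,0],[0,0,0]],"claw":[1,1,1,1,1,1]}' 60
python3 - <<'E'
from h import *
plan([.511,-.265,.037])
E
python3 -m pendant '{"travel":[[0,0,-0.004],[0,0,-0.008],[0,0,-0.012],[0,0,-0.012],[0,0,-0.012],[0,0,-0.012],[0,0,-0.012],[0,0,-0.012]],"rotation":[[0,0,0],[0,0,0],[0,0,0],[0,0,0],[0,0,0],[0,0,0],[0,0,0],[0,0,0]],"claw":[1,1,1,1,1,1,1,1]}' 60
python3 - <<'E'
from h import *
plan([.511,-.265,.037])
W=imaging.camera('wrist'); save(W,'w3')
E
```

```text
t: 4.18
tool_pos: [0.5121, -0.2659, 0.0374]
eef_rot: [-2.221, -2.221, 0.0]
wrist_force: [0.2, 0.4, -0.1]
opening: 0.0133
t 4.18 pos [ 0.5121 -0.2659  0.0374] toolx ang 1.5706 tilt [-3.e-04  1.e-04 -1.e+00] open 0.0133
F [ 0.23  0.44 -0.05] M [-0.005 -0.057 -0.067] q [ 0.59  0.77 -0.26  1.85  0.34  0.57  0.12]
travel [ 0.0009 -0.0011  0.0004] rot [-0.0003 -0.0001  0.    ] rows>= 0.0
t: 4.85
tool_pos: [0.512, -0.2658, 0.0493]
eef_rot: [-2.221, -2.221, 0.0]
wrist_force: [0.1, 0.8, -4.8]
opening: 0.0134
t 4.85 pos [ 0.512  -0.2658  0.0493] toolx ang 1.5708 tilt [-4.e-04  2.e-04 -1.e+00] open 0.0134
F [ 0.13  0.83 -4.82] M [ 0.036 -0.097  0.033] q [ 0.6   0.75 -0.27  1.85  0.33  0.59  0.12]
travel [ 0.0008 -0.001   0.0123] rot [-0.0004 -0.0002  0.    ] rows>= 0.3
```

View pics/w3.png

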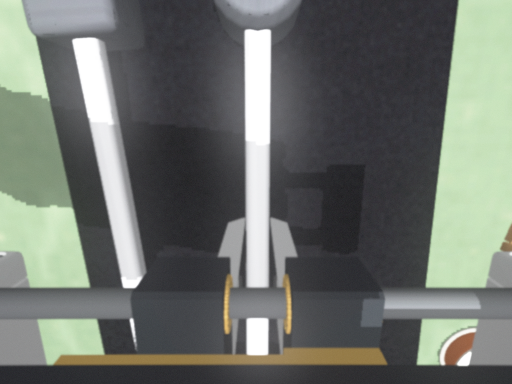

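```bash
python3 - <<'E'
from h import *
c=imaging.calibration('wrist');M=np.linalg.inv(c['T_tool_cam']);E=(c,M[:3,:3],M[:3,3])
for th in [-.1,-.05,0,.05,.1]:
    # th>0: +x(tool) end up
    s,cc=np.sin(th),np.cos(th)
    P=lambda x,h:[x*cc-h*s,0,-.019-(x*s+h*cc)]
    print(th,[proj(E,P(x,6))[0].round(1) if 0 else proj(E,P(x,.006))[0].round(1) for x in (.115,.114,.116)])
for n in ['w2','w3']:
    im=cv2.imread(f'pics/{n}.png'); print(n,im[15:45,257].mean(1).round())
S=imaging.camera('side'); save(S,'s3',(200,100,400,240),4)
E
```

```text
-0.1 [array([255.4,  34.1]), array([255.4,  36.2]), array([255.4,  32. ])]
-0.05 [array([255.4,  30.5]), array([255.4,  32.7]), array([255.4,  28.3])]
0 [array([255.3,  27.3]), array([255.3,  29.6]), array([255.3,  25. ])]
0.05 [array([255.2,  24.5]), array([255.2,  27. ]), array([255.2,  22.1])]
0.1 [array([255.1,  22.3]), array([255.1,  24.9]), array([255.1,  19.7])]
w2 [118. 116. 117. 117. 118. 115. 113. 107. 107. 140. 238. 255. 255. 255.
 255. 255. 255. 255. 255. 255. 255. 255. 255. 255. 255. 255. 255. 255.
 255. 255.]
w3 [147. 139. 132. 129. 128. 128. 126. 126. 127. 125. 128. 124. 119. 115.
 112. 176. 252. 255. 255. 255. 255. 255. 255. 255. 255. 255. 255. 255.
 255. 255.]
```

View pics/s3.png

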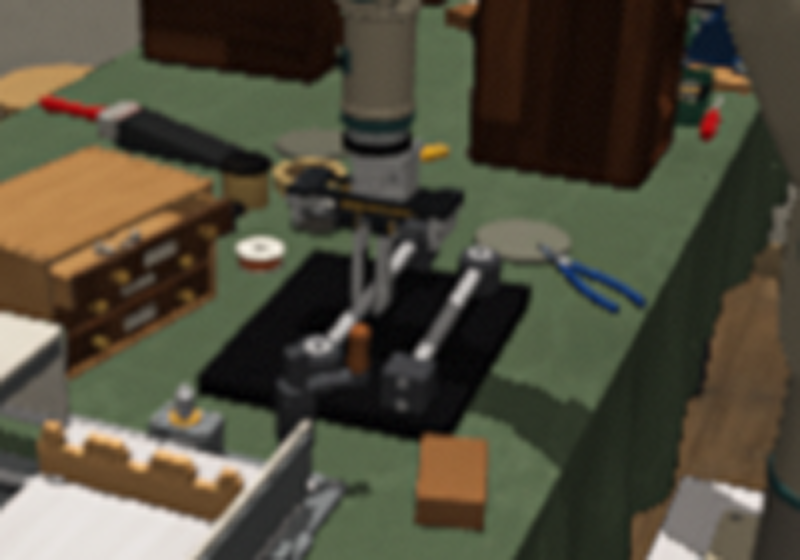

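```bash
python3 -m pendant '{"travel":[[0,0,0.006],[0,0,0.012],[0,0,0.012],[0,0,0.012],[0,0,0.012],[0,0,0.012],[0.01,0,0.012],[0.03,0,0.012],[0.055,0,0.012],[0.055,0,0.012],[0.055,0,0.012],[0.055,0,0.012],[0.055,0,0.012],[0.055,0,0.012],[0.055,0,0.012]],"rotation":[[0,0,0],[0,0,0],[0,0,0],[0,0,0],[0,0,0],[0,0,0],[0,0,0],[0,0,0],[0,0,0],[0,0,0],[0,0,0],[0,0,0],[0,0,0],[0,0,0],[0,0,0]],"claw":[1,1,1,0.7,0.7,0.7,0.7,0.7,0.7,0.7,1,1,1,1,1]}' 60
python3 - <<'E'
from h import *
plan([.511,-.265,.037])
E
python3 -m pendant '{"travel":[[0,0,0],[0,0,-0.004],[0,0,-0.008],[0,0,-0.012],[0,0,-0.016],[0,0,-0.016],[0,0,-0.016],[0,0,-0.016],[0,0,-0.016],[0,0,-0.016]],"rotation":[[0,0,0],[0,0,0],[0,0,0],[0,0,0],[0,0,0],[0,0,0],[0,0,0],[0,0,0],[0,0,0],[0,0,0]],"claw":[1,1,1,1,1,1,1,1,1,1]}' 60
cat >> h.py <<'E'
def lifted(n):
    plan([.511,-.265,.037])
    W=imaging.camera('wrist'); save(W,n); S=imaging.camera('side'); save(S,n+'s',(200,100,400,240),4)
    print('side',[ (round(d['conf'],2),np.round(d['extent'])) for d in cut_out('side','bracket_1')])
E
python3 -c "
from h import *
lifted('l1')"
```

```text
t: 6.2
tool_pos: [0.5122, -0.2116, 0.0376]
eef_rot: [2.223, 2.22, 0.0]
wrist_force: [-0.7, 0.3, 2.5]
opening: 0.0134
t 6.2 pos [ 0.5122 -0.2116  0.0376] toolx ang 1.5696 tilt [ 2.e-04 -2.e-04 -1.e+00] open 0.0134
F [-0.67  0.33  2.5 ] M [ 0.123  0.018 -0.053] q [ 0.5   0.74 -0.24  1.92  0.33  0.52  0.03]
travel [-0.0534 -0.0011  0.0007] rot [0.0002 0.0002 0.    ] rows>= 1.3
t: 7.03
tool_pos: [0.512, -0.2109, 0.0533]
eef_rot: [-2.221, -2.221, 0.0]
wrist_force: [-0.4, -0.3, -8.6]
opening: 0.0136
t 7.03 pos [ 0.512  -0.2109  0.0533] toolx ang 1.5709 tilt [-4.e-04  1.e-04 -1.e+00] open 0.0136
F [-0.42 -0.3  -8.62] M [-0.143 -0.109  0.022] q [ 0.5   0.72 -0.25  1.91  0.32  0.55  0.04]
travel [-0.0541 -0.001   0.0163] rot [-0.0004 -0.0001  0.    ] rows>= 1.4
side [(0.77, array([312., 183.,  31.,  42.])), (0.53, array([291., 174.,  34.,  36.]))]
```

View pics/l1.png

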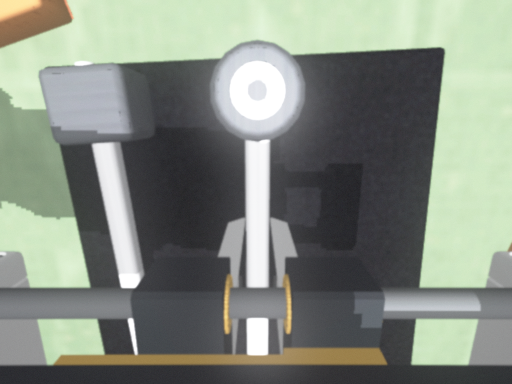

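View pics/l1s.png

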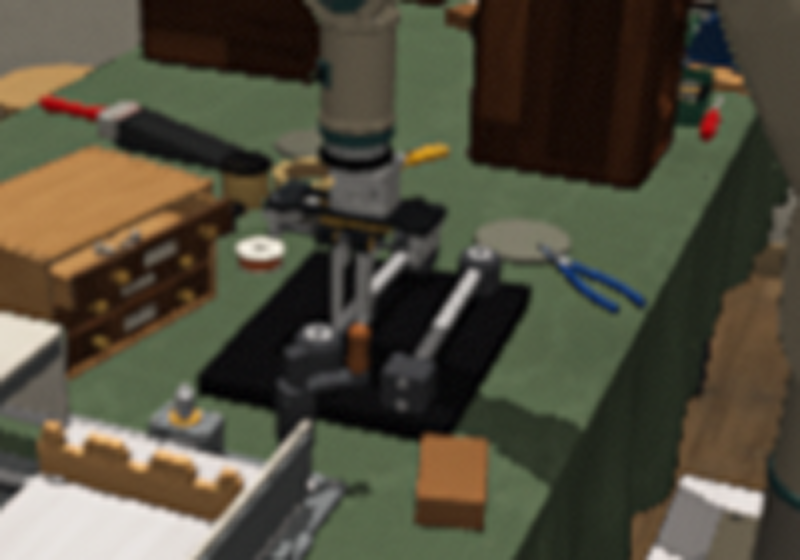

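```bash
cat >> h.py <<'E'
def avg(n=12):
    F=[];M=[]
    for _ in range(n):
        o=ctrl.get_obs(); F.append(o['wrist_force']);M.append(o['wrist_torque']); imaging.camera('wrist')
    print('avgF',np.mean(F,0).round(2),np.std(F,0).round(2),'avgM',np.mean(M,0).round(3),np.std(M,0).round(3))
def tilt(xg_list=(0,)):
    """bracket end-circle row prediction: round casting top centre in tool frame x=.14-g"""
    c=imaging.calibration('wrist');M=np.linalg.inv(c['T_tool_cam']);E=(c,M[:3,:3],M[:3,3])
    for g,X,H in xg_list:
        for th in np.arange(-.2,.21,.05):
            s,cc=np.sin(th),np.cos(th); x=X-g
            print(g,round(th,2),proj(E,[x*cc-H*s,0,-.019-(x*s+H*cc)])[0].round(1))
E
python3 - <<'E'
from h import *
avg()
tilt([(.0545,.115,.006)])
im=imaging.camera('wrist'); print(im[125:150,257].mean(1).round())
E
python3 -m pendant '{"travel":[[0,0,-0.004],[0,0,-0.010],[0,0,-0.016],[0,0,-0.020],[0,0,-0.020],[0,0,-0.020],[0,0,-0.020],[0,0,-0.020],[0,0,-0.020],[0,0,-0.020]],"rotation":[[0,0,0],[0,0,0],[0,0,0],[0,0,0],[0,0,0],[0,0,0],[0,0,0],[0,0,0],[0,0,0],[0,0,0]],"claw":[1,1,1,1,1,1,1,1,1,1]}' 60
python3 - <<'E'
from h import *
avg()
im=imaging.camera('wrist'); print(im[125:150,257].mean(1).round())
lifted('l2')
E
```

```text
avgF [-0.06 -0.1  -8.64] [0.34 0.43 0.55] avgM [-0.135 -0.084  0.007] [0.021 0.026 0.019]
0.0545 -0.2 [255.5 140.3]
0.0545 -0.15 [255.4 140.3]
0.0545 -0.1 [255.4 140.6]
0.0545 -0.05 [255.4 141.1]
0.0545 -0.0 [255.3 142. ]
0.0545 0.05 [255.3 143.1]
0.0545 0.1 [255.3 144.7]
0.0545 0.15 [255.2 146.5]
0.0545 0.2 [255.2 148.8]
[218. 217. 217. 215. 215. 216. 211. 203. 191. 181. 168. 157. 149. 146.
 135. 137. 180. 230. 246. 247. 247. 247. 247. 247. 246.]
t: 8.67
tool_pos: [0.5121, -0.2108, 0.0732]
eef_rot: [-2.221, -2.221, 0.0]
wrist_force: [0.8, -0.6, -8.3]
opening: 0.0131
avgF [ 0.22  0.1  -8.63] [0.38 0.49 0.39] avgM [-0.137 -0.097 -0.001] [0.026 0.039 0.024]
[212. 210. 209. 209. 210. 209. 203. 196. 185. 175. 162. 152. 145. 141.
 137. 139. 175. 226. 242. 245. 244. 244. 243. 244. 243.]
t 9.32 pos [ 0.5122 -0.2109  0.0735] toolx ang 1.5707 tilt [ 0.  0. -1.] open 0.0132
F [-0.79  0.23 -8.74] M [-0.1   -0.055 -0.059] q [ 0.52  0.69 -0.27  1.9   0.31  0.6   0.05]
travel [-0.0541 -0.0012  0.0365] rot [ 0. -0. -0.] rows>= 1.6
side [(0.87, array([311., 183.,  31.,  40.])), (0.58, array([290., 176.,  33.,  31.]))]
```

View pics/l2s.png

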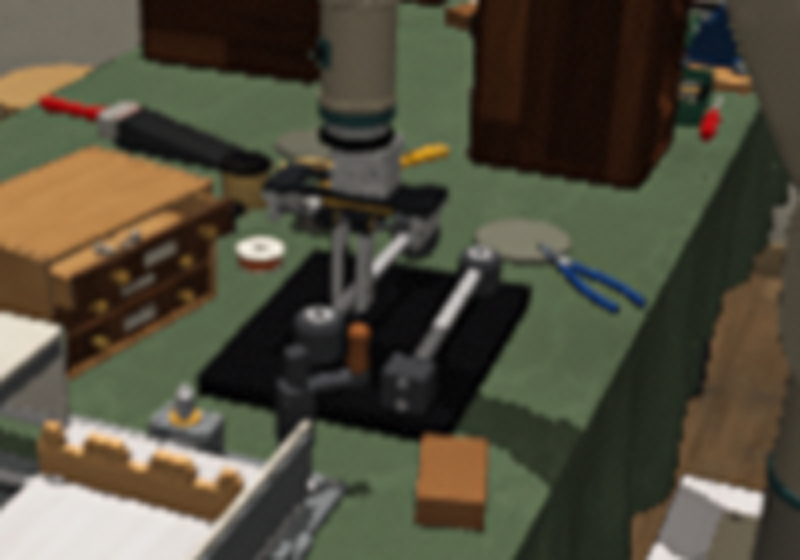

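```bash
python3 -m pendant '{"travel":[[0,0,0.012],[0,0,0.024],[0,0,0.032],[0,0,0.036],[0,0,0.036],[0,0,0.036],[0,0,0.036],[0,0,0.036],[0,0,0.036],[0.013,0,0.036],[0.013,0,0.036],[0.013,0,0.036],[0.013,0,0.036],[0.013,0,0.036],[0.013,0,0.036],[0.013,0,0.036],[0.013,0,0.036]],"rotation":[[0,0,0],[0,0,0],[0,0,0],[0,0,0],[0,0,0],[0,0,0],[0,0,0],[0,0,0],[0,0,0],[0,0,0],[0,0,0],[0,0,0],[0,0,0],[0,0,0],[0,0,0],[0,0,0],[0,0,0]],"claw":[1,1,1,1,1,0.7,0.7,0.7,0.7,0.7,0.7,1,1,1,1,1,1]}' 60
python3 -c "
from h import *
avg(6)"
python3 -m pendant '{"travel":[[0,0,0],[0,0,-0.004],[0,0,-0.010],[0,0,-0.020],[0,0,-0.030],[0,0,-0.030],[0,0,-0.030],[0,0,-0.030],[0,0,-0.030],[0,0,-0.030]],"rotation":[[0,0,0],[0,0,0],[0,0,0],[0,0,0],[0,0,0],[0,0,0],[0,0,0],[0,0,0],[0,0,0],[0,0,0]],"claw":[1,1,1,1,1,1,1,1,1,1]}' 60
python3 -c "
from h import *
avg(10)
lifted('l3')"
```

```text
t: 10.88
tool_pos: [0.5122, -0.1979, 0.0375]
eef_rot: [-2.222, -2.221, -0.0]
wrist_force: [0.4, 1.5, 0.9]
opening: 0.0129
avgF [-0.24  1.13  1.65] [0.35 0.59 0.55] avgM [0.196 0.028 0.01 ] [0.02  0.02  0.032]
t: 12.02
tool_pos: [0.5118, -0.1978, 0.0671]
eef_rot: [-2.221, -2.221, 0.001]
wrist_force: [0.4, -0.2, -8.3]
opening: 0.0135
avgF [ 0.15 -0.08 -8.68] [0.37 0.4  0.32] avgM [-0.02  -0.083 -0.003] [0.034 0.025 0.025]
t 12.52 pos [ 0.5122 -0.1979  0.0675] toolx ang 1.5708 tilt [-0.  0. -1.] open 0.0137
F [-0.31 -0.44 -8.53] M [ 0.028 -0.117 -0.014] q [ 0.49  0.69 -0.26  1.92  0.31  0.57  0.02]
travel [-0.0671 -0.0012  0.0305] rot [-0. -0.  0.] rows>= 1.8
side [(0.82, array([291., 175.,  35.,  37.]))]
```

View pics/l3.png

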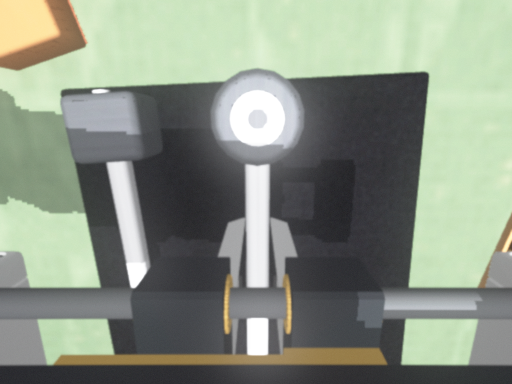

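View pics/l3s.png

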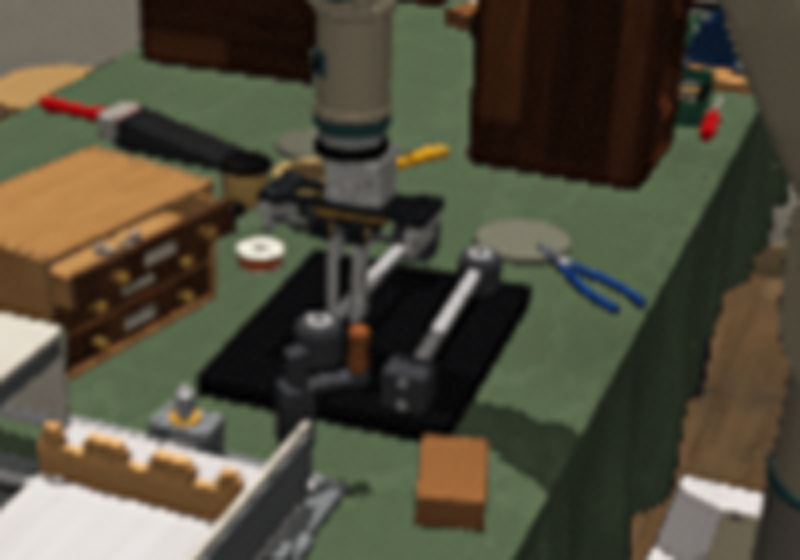

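```bash
python3 - <<'E'
from h import *
c=imaging.calibration('wrist');M=np.linalg.inv(c['T_tool_cam']);E=(c,M[:3,:3],M[:3,3])
for x in [.066,.07,.072,.074,.078]: print(x,proj(E,[x,0,-.035])[0].round(1),'bar end',proj(E,[x-.025,0,-.025])[0].round(1))
E
```

```text
0.066 [255.2 132.2] bar end [255.3 178.1]
0.07 [255.2 123.8] bar end [255.3 170.8]
0.072 [255.2 119.6] bar end [255.3 167.2]
0.074 [255.2 115.3] bar end [255.3 163.5]
0.078 [255.2 106.7] bar end [255.3 156.1]
```

```bash
python3 -m pendant '{"travel":[[0,0,-0.010],[0,0,-0.025],[0,0,-0.045],[0,0,-0.065],[0,0,-0.09],[0,0,-0.115],[0,0,-0.14],[0,0,-0.16],[0,0,-0.17],[0,0,-0.17],[0,0,-0.17]],"rotation":[[0,0,0],[0,0,0],[0,0,0],[0,0,0],[0,0,0],[0,0,0],[0,0,0],[0,0,0],[0,0,0],[0,0,0],[0,0,0]],"claw":[1,1,1,1,1,1,1,1,1,1,1]}' 60
python3 -c "
from h import *
avg(4)
lifted('l4')
plan([.558,.25,.237],np.pi/2)"
```

```text
t: 13.58
tool_pos: [0.5117, -0.1979, 0.2374]
eef_rot: [2.221, 2.221, -0.001]
wrist_force: [0.2, 0.4, -8.3]
opening: 0.0137
avgF [-0.16  0.11 -8.24] [0.23 0.53 0.16] avgM [-0.03  -0.029  0.008] [0.028 0.013 0.02 ]
t 13.78 pos [ 0.5111 -0.1977  0.2359] toolx ang 1.5709 tilt [-0.003   0.0011 -1.    ] open 0.0137
F [ 0.56 -1.27 -9.04] M [-0.077 -0.067 -0.008] q [ 0.56  0.47 -0.35  1.76  0.19  0.96  0.13]
travel [-0.0675  0.0005  0.1989] rot [-0.003  -0.0011  0.    ] rows>= 5.0
side [(0.8, array([291., 136.,  40.,  36.])), (0.57, array([311., 183.,  33.,  39.]))]
t 13.93 pos [ 0.5118 -0.1977  0.2366] toolx ang 1.5709 tilt [-1.5e-03  7.0e-04 -1.0e+00] open 0.0137
F [ 0.48 -0.28 -8.26] M [-0.052 -0.099  0.041] q [ 0.56  0.47 -0.35  1.76  0.19  0.96  0.13]
travel [ 4.477e-01  4.630e-02 -2.000e-04] rot [-0.0015 -0.0007  0.0001] rows>= 10.8
```

View pics/l4s.png

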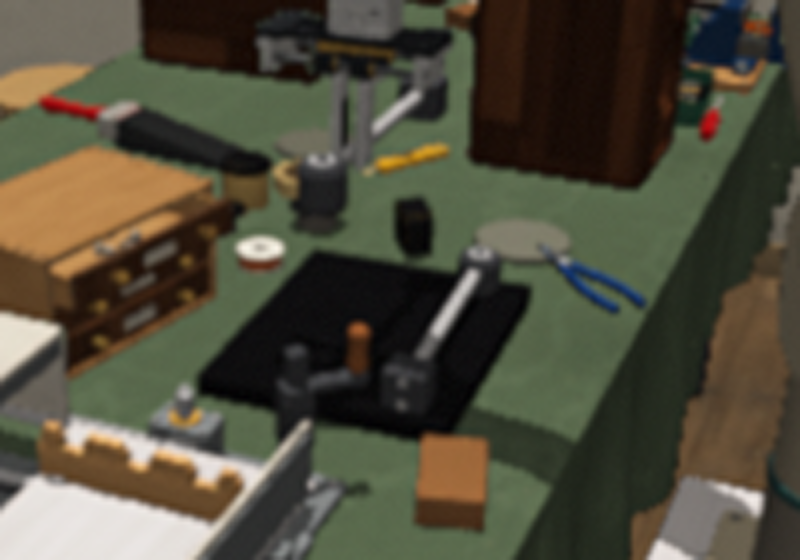

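```bash
python3 -m pendant '{"travel":[[0.008,0,0],[0.022,0,0],[0.045,0.01,0],[0.07,0.02,0],[0.1,0.03,0],[0.13,0.046,0],[0.16,0.046,0],[0.19,0.046,0],[0.22,0.046,0],[0.25,0.046,0],[0.28,0.046,0],[0.31,0.046,0],[0.34,0.046,0],[0.37,0.046,0],[0.4,0.046,0],[0.425,0.046,0],[0.44,0.046,0],[0.448,0.046,0],[0.448,0.046,0],[0.448,0.046,0]],"rotation":[[0,0,0],[0,0,0],[0,0,0],[0,0,0],[0,0,0],[0,0,0],[0,0,0],[0,0,0],[0,0,0],[0,0,0],[0,0,0],[0,0,0],[0,0,0],[0,0,0],[0,0,0],[0,0,0],[0,0,0],[0,0,0],[0,0,0],[0,0,0]],"claw":[1,1,1,1,1,1,1,1,1,1,1,1,1,1,1,1,1,1,1,1]}' 60
python3 -c "
from h import *
plan([.558,.31,.237],np.pi/2)
E=ext('wrist');W=imaging.camera('wrist')
pts=proj(E,[[.556+a,.243+s*.1,.0694] for a in (-.066,0,.066) for s in (-1,1)]); print(pts.round(1))
save(W,'w5',None,1.5,pts)"
```

```text
t: 15.6
tool_pos: [0.5583, 0.2483, 0.2371]
eef_rot: [2.222, 2.22, -0.003]
wrist_force: [0.5, -0.3, -8.7]
opening: 0.0134
t 15.6 pos [0.5583 0.2483 0.2371] toolx ang 1.5699 tilt [-5.0e-04 -2.3e-03 -1.0e+00] open 0.0134
F [ 0.54 -0.26 -8.71] M [-0.146 -0.117 -0.051] q [-0.23  0.56 -0.38  1.58  0.23  1.04 -0.68]
travel [ 0.0617 -0.0003 -0.    ] rot [-0.0005  0.0023 -0.0009] rows>= 1.5
[[204.9 256.9]
 [196.9  98.4]
 [254.7 256.9]
 [254.3  98.4]
 [304.4 256.9]
 [311.8  98.4]]
```

View pics/w5.png

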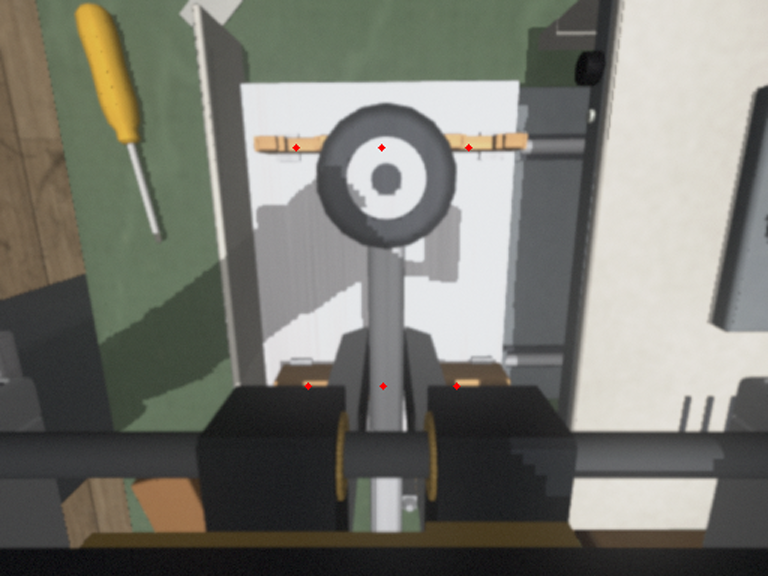

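```bash
python3 -c "
from h import *
W=imaging.camera('wrist'); save(W,'w6',(155,70,360,115),3.9); save(W,'w6b',(155,225,360,270),3.9)
import cv2,numpy as np
a=cv2.imread('pics/w6.png');b=cv2.imread('pics/w6b.png');cv2.imwrite('pics/w6.png',np.vstack([a,b]))"
```

```text
(no output)
```

View pics/w6.png

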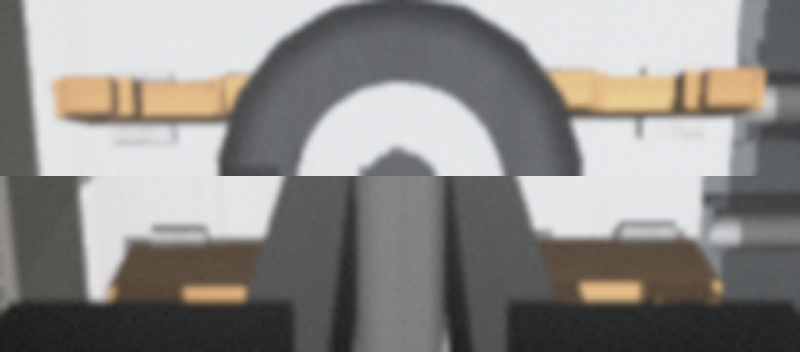

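```bash
python3 -m pendant '{"travel":[[0.01,0.001,0],[0.03,0.003,0],[0.05,0.003,0],[0.06,0.003,0.01],[0.062,0.003,0.03],[0.062,0.003,0.055],[0.062,0.003,0.08],[0.062,0.003,0.105],[0.062,0.003,0.125],[0.062,0.003,0.135],[0.062,0.003,0.137],[0.062,0.003,0.137],[0.062,0.003,0.137]],"rotation":[[0,0,0],[0,0,0],[0,0,0],[0,0,0],[0,0,0],[0,0,0],[0,0,0],[0,0,0],[0,0,0],[0,0,0],[0,0,0],[0,0,0],[0,0,0]],"claw":[1,1,1,1,1,1,1,1,1,1,1,1,1]}' 60
python3 -c "
from h import *
plan([.561,.3105,.075],np.pi/2)
W=imaging.camera('wrist');save(W,'w7',None,1.5)
S=imaging.camera('side');save(S,'s7',(150,120,320,280),4.5)"
```

```text
t: 16.78
tool_pos: [0.5623, 0.3127, 0.1017]
eef_rot: [2.222, 2.221, 0.004]
wrist_force: [0.3, 0.4, -9.4]
opening: 0.0136
t 16.78 pos [0.5623 0.3127 0.1017] toolx ang 1.5704 tilt [ 0.002   0.0014 -1.    ] open 0.0136
F [ 0.34  0.42 -9.39] M [-0.026 -0.123 -0.035] q [-0.36  0.75 -0.33  1.63  0.31  0.81 -0.82]
travel [-0.0022 -0.0013  0.0267] rot [ 0.002  -0.0014 -0.0004] rows>= 0.6
```

View pics/w7.png

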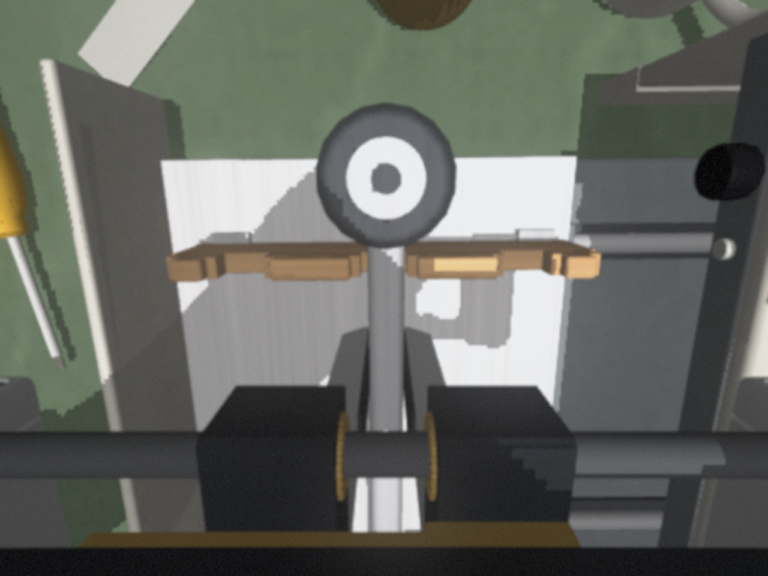

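View pics/s7.png

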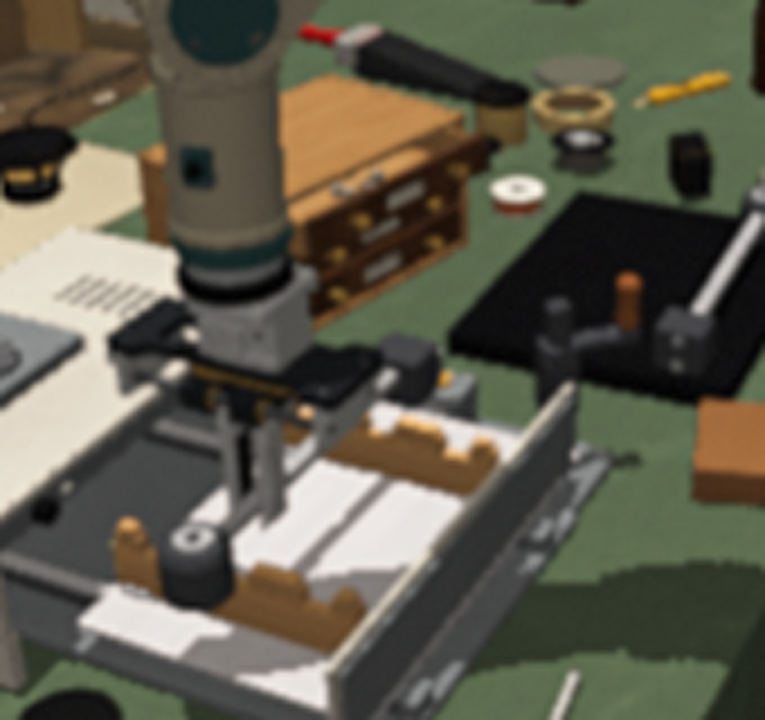

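```bash
python3 -c "
from h import *
E=ext('wrist')
print(back(E,[[384/1.5,268/1.5],[168/1.5,268/1.5],[600/1.5,265/1.5]],.088))
plan([.562,.311,.066],np.pi/2)"
```

```text
[[0.56265135 0.34540898 0.088     ]
 [0.46399639 0.34534902 0.088     ]
 [0.66144396 0.34684284 0.088     ]]
t 16.88 pos [0.5624 0.3128 0.1022] toolx ang 1.5706 tilt [ 0.0028  0.0017 -1.    ] open 0.0134
F [ 0.17 -0.79 -8.63] M [-0.026 -0.059 -0.021] q [-0.36  0.75 -0.33  1.63  0.31  0.81 -0.82]
travel [-0.0019 -0.0005  0.0362] rot [ 0.0028 -0.0017 -0.0002] rows>= 0.9
```

```bash
python3 -m pendant '{"travel":[[0,0,0.008],[0,0,0.018],[0,0,0.028],[0,0,0.034],[0,0,0.038],[0,0,0.04],[0,0,0.04]],"rotation":[[0,0,0],[0,0,0],[0,0,0],[0,0,0],[0,0,0],[0,0,0],[0,0,0]],"claw":[1,1,1,1,1,1,1]}' 60
python3 -m pendant '{"travel":[[0,0,0.001],[0,0,0.002],[0,0,0.003],[0,0,0.003]],"rotation":[[0,0,0],[0,0,0],[0,0,0],[0,0,0]],"claw":[1,1,1,1]}' 60
```

```text
t: 17.47
tool_pos: [0.561, 0.3117, 0.064]
eef_rot: [2.221, 2.22, -0.001]
wrist_force: [-6.8, -5.0, 18.7]
opening: 0.0134
t: 17.8
tool_pos: [0.5613, 0.3119, 0.0639]
eef_rot: [2.221, 2.219, 0.001]
wrist_force: [-12.5, -8.6, 37.5]
opening: 0.0135
```

```bash
python3 -m pendant '{"travel":[[0,0,-0.003],[0,0,-0.0045],[0,0,-0.0045]],"rotation":[[0,0,0],[0,0,0],[0,0,0]],"claw":[1,1,1]}' 60
python3 -c "
from h import *
W=imaging.camera('wrist');save(W,'w8',None,1.5)
S=imaging.camera('side');save(S,'s8',(150,150,320,280),4.5)"
```

```text
t: 18.05
tool_pos: [0.562, 0.3125, 0.064]
eef_rot: [2.221, 2.22, 0.003]
wrist_force: [-3.4, -3.5, 13.4]
opening: 0.0131
```

View pics/w8.png

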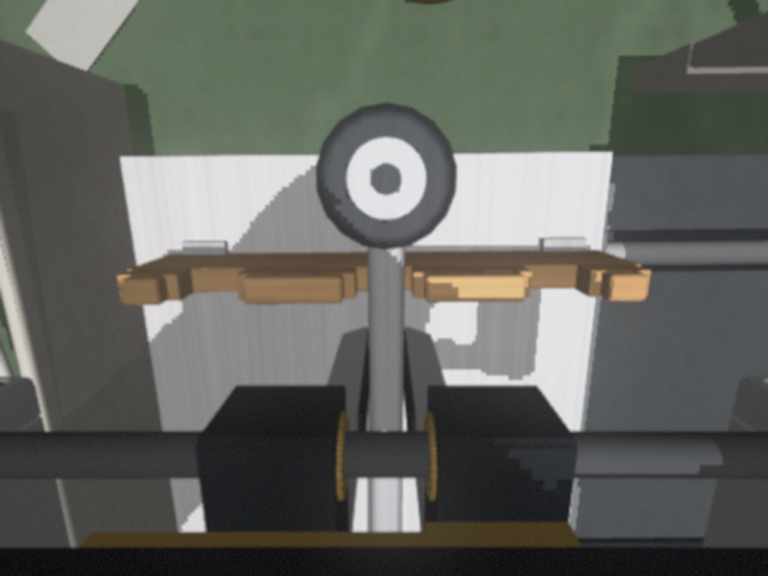

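View pics/s8.png

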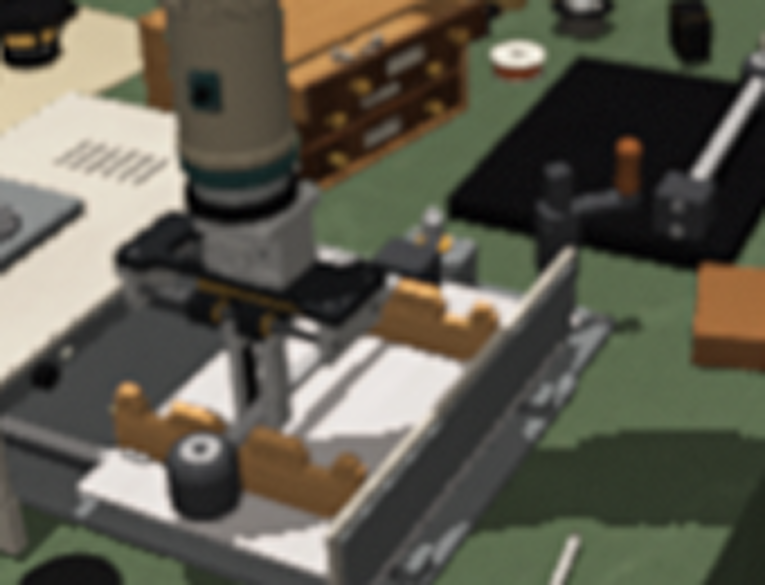

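```bash
python3 -m pendant '{"travel":[[0,0,-0.0012],[0,0,-0.0012],[0,0,-0.0012],[0,0,-0.0012],[0,0,-0.0012],[0,0,-0.0012],[0,0,-0.01],[0,0,-0.03],[0,0,-0.06],[0,0,-0.095],[0,0,-0.13],[0,0,-0.16],[0,0,-0.16],[0,0,-0.16]],"rotation":[[0,0,0],[0,0,0],[0,0,0],[0,0,0],[0,0,0],[0,0,0],[0,0,0],[0,0,0],[0,0,0],[0,0,0],[0,0,0],[0,0,0],[0,0,0],[0,0,0]],"claw":[1,1,0.65,0.65,0.65,0.65,0.65,0.65,0.65,0.65,0.65,0.65,0.65,0.65]}' 60
python3 -c "
from h import *
W=imaging.camera('wrist');save(W,'w9',None,1.5)
plan([.5,.1,.224],np.pi/2)
T=imaging.camera('top');save(T,'t9',(110,130,380,260),2.9)"
```

```text
t: 19.32
tool_pos: [0.5623, 0.3129, 0.2246]
eef_rot: [2.221, 2.22, 0.008]
wrist_force: [0.7, 0.4, -0.1]
opening: 0.0332
t 19.37 pos [0.5613 0.312  0.2227] toolx ang 1.5707 tilt [ 1.1e-03  4.0e-04 -1.0e+00] open 0.033
F [ 0.84 -0.47 -0.22] M [-0.039 -0.044  0.019] q [-0.33  0.62 -0.37  1.51  0.25  1.05 -0.76]
travel [-0.212  -0.0613 -0.0015] rot [ 0.0011 -0.0004 -0.    ] rows>= 5.3
```

View pics/w9.png

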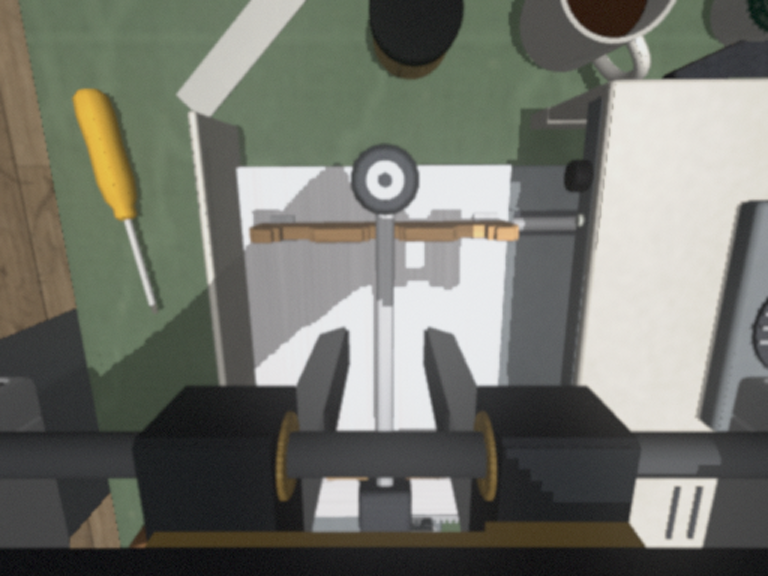

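View pics/t9.png

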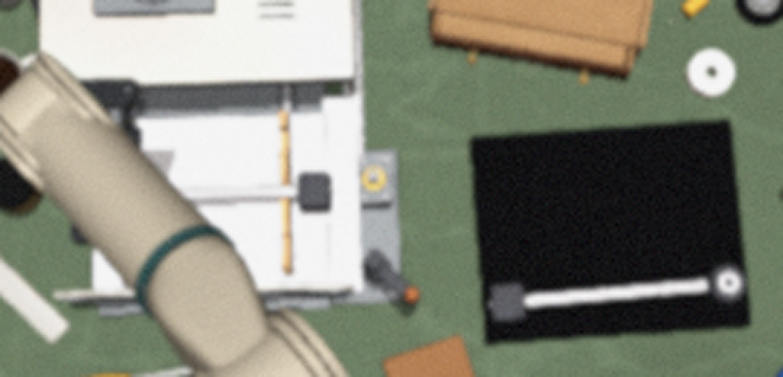

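```bash
python3 -m pendant '{"travel":[[-0.04,-0.008,-0.01],[-0.08,-0.018,-0.02],[-0.12,-0.028,-0.02],[-0.16,-0.037,-0.02],[-0.2,-0.046,-0.02],[-0.24,-0.055,-0.02],[-0.28,-0.065,-0.02],[-0.32,-0.074,-0.02],[-0.36,-0.083,-0.02],[-0.4,-0.092,-0.02],[-0.44,-0.102,-0.02],[-0.48,-0.111,-0.02],[-0.52,-0.12,-0.02],[-0.56,-0.13,-0.02],[-0.582,-0.135,-0.02],[-0.582,-0.135,-0.02],[-0.582,-0.135,-0.02],[-0.582,-0.135,-0.02]],"rotation":[[0,0,0],[0,0,-0.066],[0,0,-0.066],[0,0,-0.066],[0,0,-0.066],[0,0,-0.066],[0,0,-0.066],[0,0,-0.066],[0,0,-0.066],[0,0,-0.066],[0,0,-0.066],[0,0,-0.066],[0,0,-0.066],[0,0,-0.066],[0,0,-0.066],[0,0,-0.066],[0,0,-0.066],[0,0,-0.066]],"claw":[0.2,0.2,0.2,0.2,0.2,0.2,0.2,0.2,0.2,0.2,0.2,0.2,0.2,0.2,0.2,0.2,0.2,0.2]}' 60
python3 -c "
from h import *
plan([.427,-.27,.037],1.637)
E=ext('wrist');W=imaging.camera('wrist');save(W,'w10',None,1.5,proj(E,[[.4191,-.1549,.06],[.4343,-.3841,.06]]))
T=imaging.camera('top');save(T,'t10',(110,130,260,250),5)"
```

```text
t: 20.92
tool_pos: [0.426, -0.2684, 0.241]
eef_rot: [-2.144, -2.293, -0.001]
wrist_force: [-0.4, 0.6, 0.3]
opening: 0.0751
t 20.92 pos [ 0.426  -0.2684  0.241 ] toolx ang 1.6379 tilt [-0.0015  0.0022 -1.    ] open 0.0751
F [-0.43  0.63  0.32] M [-0.069 -0.068  0.009] q [ 0.75  0.39 -0.34  1.86  0.16  0.91  0.41]
travel [-0.0022  0.0012  0.204 ] rot [-0.0013 -0.0023  0.0009] rows>= 4.9
```

View pics/w10.png

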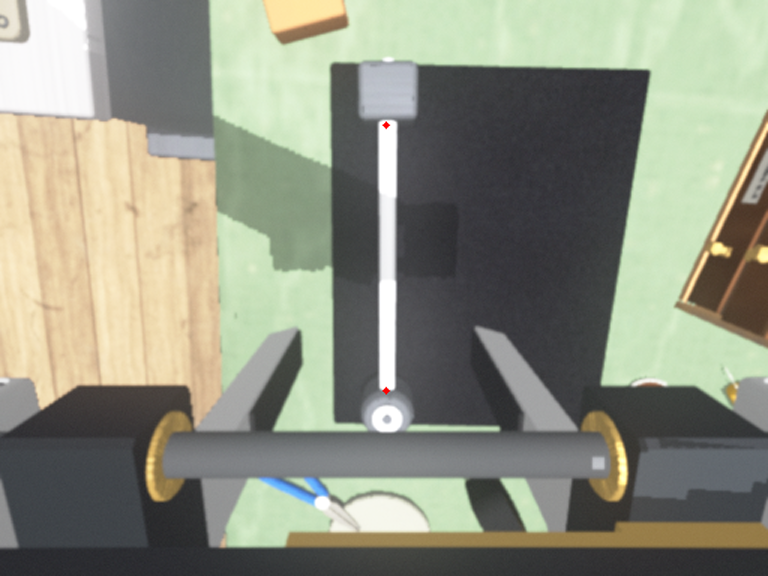

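View pics/t10.png

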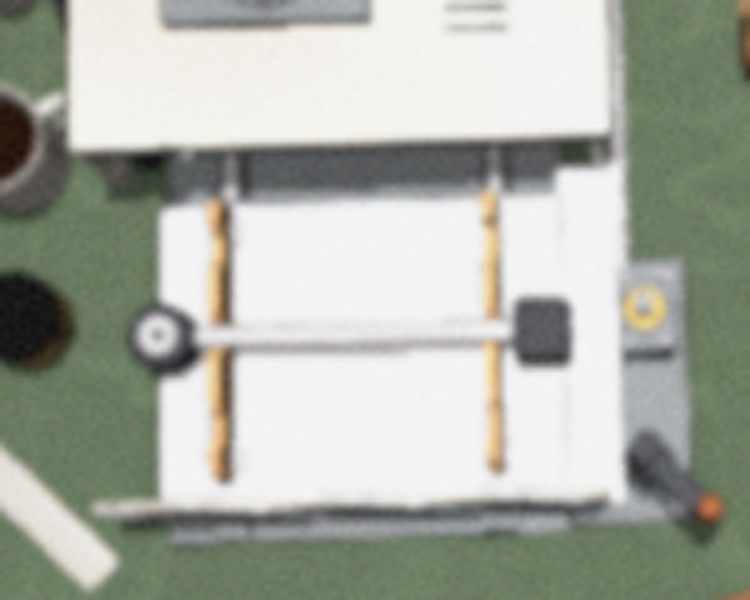

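```bash
python3 -m pendant '{"travel":[[0,0.001,0.03],[0,0.001,0.07],[0,0.001,0.11],[0,0.001,0.145],[0,0.001,0.175],[0,0.001,0.195],[0,0.001,0.204],[0,0.001,0.204],[0,0.001,0.204],[0,0.001,0.204],[0,0.001,0.204],[0,0.001,0.204],[0,0.001,0.204],[0,0.001,0.204],[0,0.001,0.204],[0,0.001,0.204],[0,0.001,0.204],[0,0.001,0.204],[0,0.001,0.204],[0,0.001,0.204]],"rotation":[[0,0,0],[0,0,0],[0,0,0],[0,0,0],[0,0,0],[0,0,0],[0,0,0],[0,0,0],[0,0,0],[0,0,0],[0,0,0],[0,0,0],[0,0,0],[0,0,0],[0,0,0],[0,0,0],[0,0,0],[0,0,0],[0,0,0],[0,0,0]],"claw":[0.2,0.2,0.2,0.2,0.2,0.2,0.2,0.6,1,1,1,1,1,1,1,1,1,1,1,1]}' 60
python3 -m pendant '{"travel":[[0,0,0],[0,0,0],[0,0,-0.004],[0,0,-0.008],[0,0,-0.012],[0,0,-0.012],[0,0,-0.012],[0,0,-0.012],[0,0,-0.012],[0,0,-0.012]],"rotation":[[0,0,0],[0,0,0],[0,0,0],[0,0,0],[0,0,0],[0,0,0],[0,0,0],[0,0,0],[0,0,0],[0,0,0]],"claw":[1,1,1,1,1,1,1,1,1,1]}' 60
python3 -c "
from h import *
avg(6)
lifted('b1')
im=imaging.camera('wrist'); print(im[15:40,257].mean(1).round())"
```

```text
t: 22.68
tool_pos: [0.4269, -0.2699, 0.038]
eef_rot: [-2.147, -2.293, 0.001]
wrist_force: [-0.7, -0.6, 1.7]
opening: 0.0133
t: 23.52
tool_pos: [0.4271, -0.2697, 0.0498]
eef_rot: [-2.147, -2.293, 0.0]
wrist_force: [0.2, 1.1, -6.7]
opening: 0.0133
avgF [-0.3   1.57 -6.83] [0.44 0.44 0.43] avgM [ 0.069 -0.025  0.029] [0.025 0.019 0.025]
t 23.82 pos [ 0.4272 -0.2698  0.0499] toolx ang 1.6369 tilt [-1.e-04  1.e-04 -1.e+00] open 0.0134
F [ 0.88  1.85 -7.57] M [ 0.08  -0.007 -0.005] q [ 0.65  0.68 -0.22  2.04  0.32  0.45  0.26]
travel [-0.0008  0.084   0.0129] rot [-0.0001 -0.0001  0.    ] rows>= 2.0
side [(0.86, array([311., 183.,  35.,  46.])), (0.66, array([217., 233.,  60.,  62.]))]
[170. 165. 160. 154. 144. 135. 124. 118. 110. 104. 101. 102. 149. 245.
 255. 255. 255. 255. 255. 255. 255. 255. 255. 255. 255.]
```

View pics/b1.png

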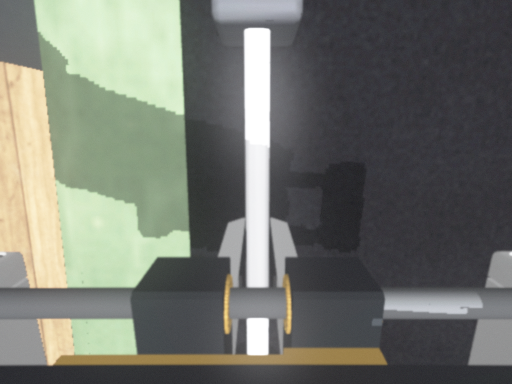

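View pics/b1s.png

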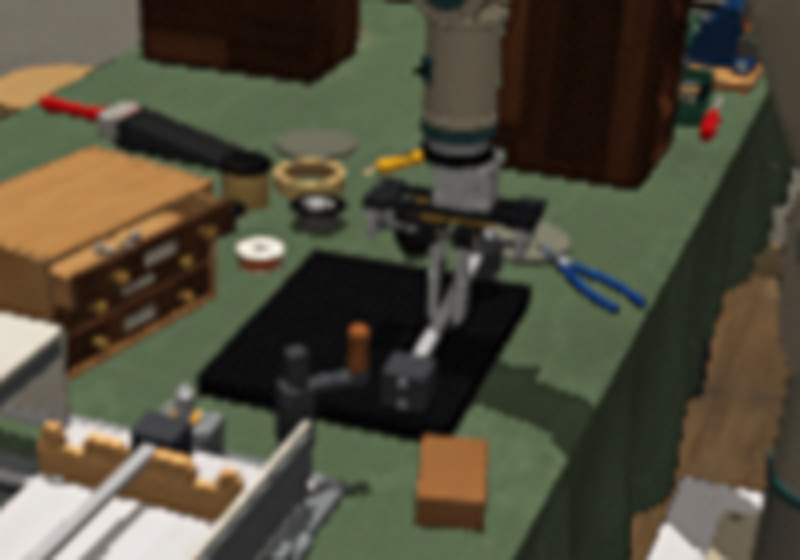

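```bash
python3 -m pendant '{"travel":[[0,0,-0.004],[0,0,-0.010],[0,0,-0.016],[0,0,-0.016],[0,0,-0.016],[0,0,-0.016],[0,0,-0.016]],"rotation":[[0,0,0],[0,0,0],[0,0,0],[0,0,0],[0,0,0],[0,0,0],[0,0,0]],"claw":[1,1,1,1,1,1,1]}' 60
python3 -c "
from h import *
avg(6)
lifted('b2')
im=imaging.camera('wrist'); print(im[15:40,257].mean(1).round())"
```

```text
t: 24.6
tool_pos: [0.4276, -0.2708, 0.0662]
eef_rot: [2.146, 2.292, -0.0]
wrist_force: [0.5, -2.1, -5.6]
opening: 0.0136
avgF [ 0.22 -2.4  -5.21] [0.4  0.47 0.42] avgM [-0.672 -0.085  0.027] [0.062 0.034 0.033]
t 24.9 pos [ 0.4274 -0.2703  0.066 ] toolx ang 1.6364 tilt [ 4.e-04 -5.e-04 -1.e+00] open 0.0134
F [ 0.14 -2.53 -5.15] M [-0.716 -0.128 -0.024] q [ 0.67  0.65 -0.23  2.03  0.3   0.49  0.27]
travel [-0.0002  0.0838  0.029 ] rot [0.0003 0.0005 0.    ] rows>= 2.1
side [(0.83, array([216., 235.,  62.,  65.])), (0.82, array([312., 179.,  31.,  50.]))]
[184. 185. 184. 184. 183. 183. 180. 180. 174. 172. 169. 166. 160. 153.
 144. 134. 125. 117. 112. 107. 108. 128. 224. 255. 255.]
```

View pics/b2.png

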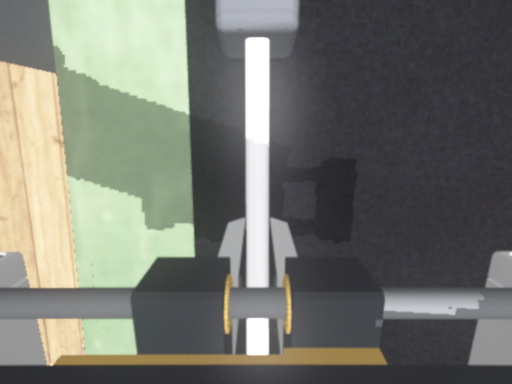

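View pics/b2s.png

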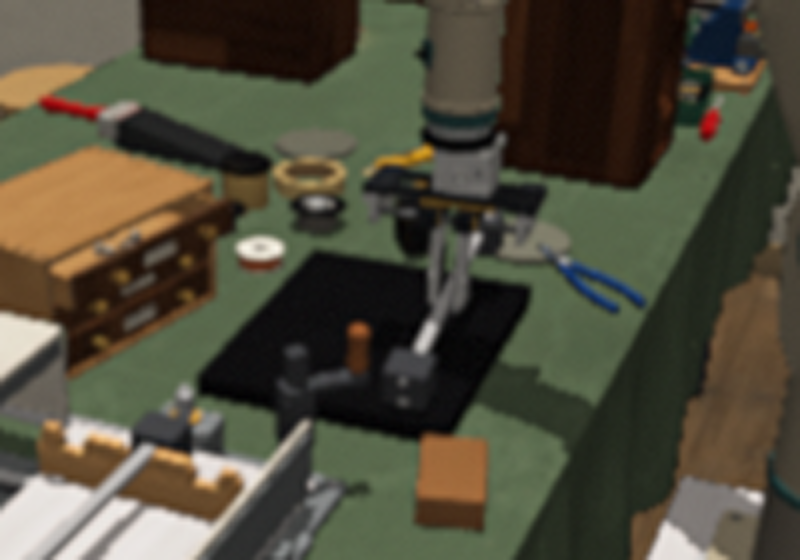

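```bash
python3 -m pendant '{"travel":[[0,0,0.01],[0,0,0.02],[0,0,0.028],[0,0,0.028],[0,0,0.028],[0,0,0.028],[0,0,0.028],[0.02,0,0.028],[0.04,0,0.028],[0.04,0,0.028],[0.04,0,0.028],[0.04,0,0.028],[0.04,0,0.028],[0.04,0,0.028],[0.04,0,0.028],[0.04,0,0.028]],"rotation":[[0,0,0],[0,0,0],[0,0,0],[0,0,0],[0,0,0],[0,0,0],[0,0,0],[0,0,0],[0,0,0],[0,0,0],[0,0,0],[0,0,0],[0,0,0],[0,0,0],[0,0,0],[0,0,0]],"claw":[1,1,1,1,0.7,0.7,0.7,0.7,0.7,0.7,1,1,1,1,1,1]}' 60
python3 -m pendant '{"travel":[[0,0,0],[0,0,-0.004],[0,0,-0.010],[0,0,-0.018],[0,0,-0.024],[0,0,-0.024],[0,0,-0.024],[0,0,-0.024],[0,0,-0.024],[0,0,-0.024]],"rotation":[[0,0,0],[0,0,0],[0,0,0],[0,0,0],[0,0,0],[0,0,0],[0,0,0],[0,0,0],[0,0,0],[0,0,0]],"claw":[1,1,1,1,1,1,1,1,1,1]}' 60
python3 -c "
from h import *
avg(10)
lifted('b3')
tilt([(.04,.115,.006)])
im=imaging.camera('wrist'); print(im[95:130,257].mean(1).round())"
```

```text
t: 26.43
tool_pos: [0.4246, -0.2308, 0.0381]
eef_rot: [2.148, 2.292, -0.0]
wrist_force: [-0.4, -1.2, 1.6]
opening: 0.0133
t: 27.27
tool_pos: [0.4243, -0.2298, 0.0617]
eef_rot: [-2.146, -2.293, 0.0]
wrist_force: [-0.8, 0.0, -9.5]
opening: 0.0134
avgF [-0.3  -0.23 -9.11] [0.47 0.38 0.34] avgM [-0.232 -0.115 -0.001] [0.026 0.028 0.031]
t 27.77 pos [ 0.4246 -0.23    0.062 ] toolx ang 1.6367 tilt [ 0. -0. -1.] open 0.0132
F [-0.12  0.28 -9.15] M [-0.223 -0.119 -0.018] q [ 0.58  0.64 -0.21  2.1   0.3   0.44  0.2 ]
travel [-0.0406  0.0839  0.025 ] rot [0. 0. 0.] rows>= 2.3
side [(0.74, array([219., 235.,  62.,  66.])), (0.6, array([311., 178.,  34.,  42.]))]
0.04 -0.2 [255.5 114.5]
0.04 -0.15 [255.5 113.7]
0.04 -0.1 [255.4 113.3]
0.04 -0.05 [255.4 113.2]
0.04 -0.0 [255.3 113.4]
0.04 0.05 [255.3 114.1]
0.04 0.1 [255.3 115.2]
0.04 0.15 [255.2 116.8]
0.04 0.2 [255.2 118.8]
[203. 202. 200. 197. 192. 189. 185. 176. 169. 161. 147. 137. 185. 253.
 255. 255. 255. 255. 255. 255. 255. 255. 255. 255. 255. 255. 255. 255.
 255. 255. 255. 255. 255. 255. 255.]
```

View pics/b3.png

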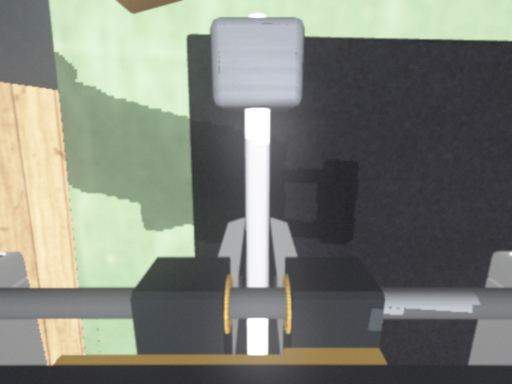

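View pics/b3s.png

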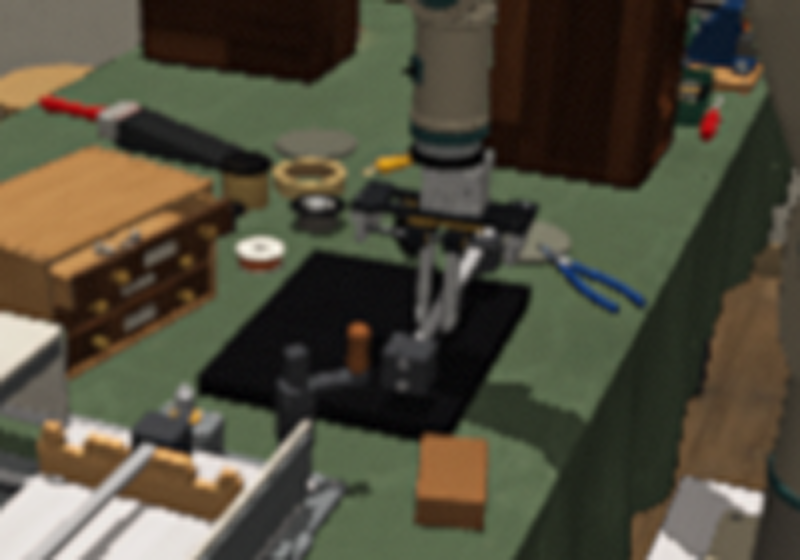

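```bash
python3 -m pendant '{"travel":[[0,0,0.01],[0,0,0.018],[0,0,0.024],[0,0,0.024],[0,0,0.024],[0,0,0.024],[0,0,0.024],[0.018,0,0.024],[0.018,0,0.024],[0.018,0,0.024],[0.018,0,0.024],[0.018,0,0.024],[0.018,0,0.024],[0.018,0,0.024],[0.018,0,0.024]],"rotation":[[0,0,0],[0,0,0],[0,0,0],[0,0,0],[0,0,0],[0,0,0],[0,0,0],[0,0,0],[0,0,0],[0,0,0],[0,0,0],[0,0,0],[0,0,0],[0,0,0],[0,0,0]],"claw":[1,1,1,1,0.7,0.7,0.7,0.7,0.7,1,1,1,1,1,1]}' 60
python3 -m pendant '{"travel":[[0,0,0],[0,0,-0.004],[0,0,-0.010],[0,0,-0.018],[0,0,-0.026],[0,0,-0.03],[0,0,-0.03],[0,0,-0.03],[0,0,-0.03],[0,0,-0.03]],"rotation":[[0,0,0],[0,0,0],[0,0,0],[0,0,0],[0,0,0],[0,0,0],[0,0,0],[0,0,0],[0,0,0],[0,0,0]],"claw":[1,1,1,1,1,1,1,1,1,1]}' 60
python3 -c "
from h import *
avg(16)
lifted('b4')
tilt([(.055,.115,.006)])
im=imaging.camera('wrist'); print(im[120:150,257].mean(1).round())"
```

```text
t: 29.22
tool_pos: [0.4232, -0.2128, 0.0381]
eef_rot: [2.148, 2.292, -0.001]
wrist_force: [-1.1, -1.3, 3.2]
opening: 0.0132
t: 30.05
tool_pos: [0.4231, -0.2119, 0.0677]
eef_rot: [-2.147, -2.293, 0.0]
wrist_force: [-0.3, 0.1, -9.0]
opening: 0.0137
avgF [ 0.05 -0.03 -9.24] [0.52 0.44 0.45] avgM [-0.081 -0.094 -0.015] [0.028 0.036 0.042]
t 30.85 pos [ 0.4234 -0.212   0.068 ] toolx ang 1.6368 tilt [ 0.  0. -1.] open 0.0136
F [-0.32 -0.62 -9.7 ] M [-0.065 -0.059 -0.007] q [ 0.55  0.62 -0.21  2.12  0.29  0.43  0.18]
travel [-0.0587  0.0839  0.031 ] rot [ 0. -0. -0.] rows>= 2.6
side [(0.8, array([217., 233.,  62.,  69.])), (0.56, array([310., 178.,  34.,  43.]))]
0.055 -0.2 [255.5 141.1]
0.055 -0.15 [255.4 141.1]
0.055 -0.1 [255.4 141.4]
0.055 -0.05 [255.4 141.9]
0.055 -0.0 [255.4 142.8]
0.055 0.05 [255.3 144. ]
0.055 0.1 [255.3 145.5]
0.055 0.15 [255.2 147.4]
0.055 0.2 [255.2 149.6]
[199. 196. 194. 191. 192. 193. 193. 194. 197. 196. 196. 195. 194. 191.
 189. 184. 178. 171. 164. 152. 141. 142. 195. 238. 248. 249. 250. 249.
 249. 249.]
```

View pics/b4.png

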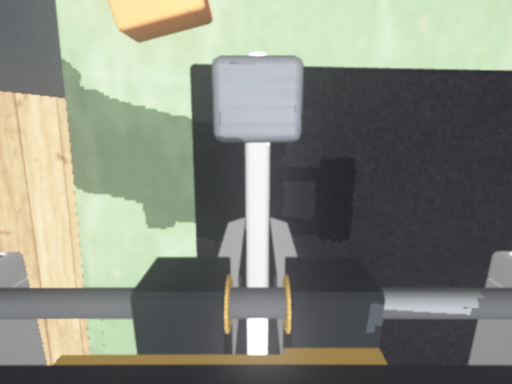

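View pics/b4s.png

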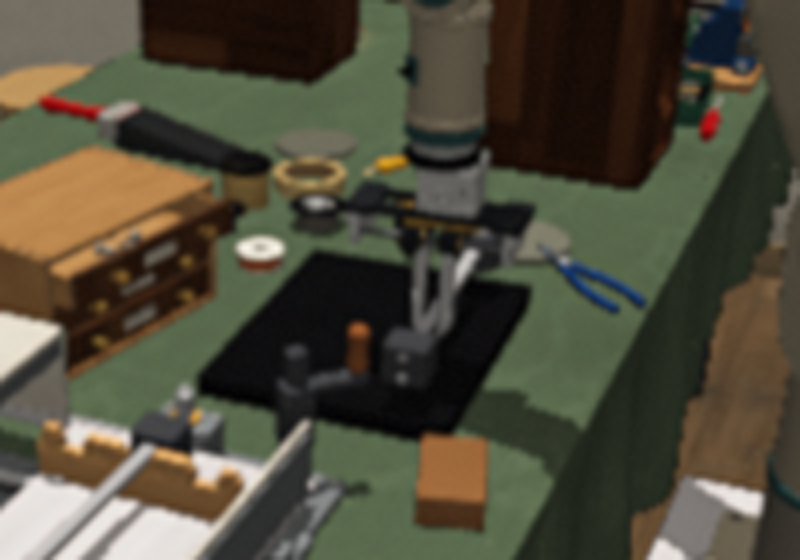

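```bash
python3 -m pendant '{"travel":[[0,0,-0.006],[0,0,-0.015],[0,0,-0.022],[0,0,-0.022],[0,0,-0.03],[0,0,-0.05],[0,0,-0.075],[0,0,-0.1],[0,0,-0.125],[0,0,-0.15],[0,0,-0.165],[0,0,-0.17],[0,0,-0.17],[0,0,-0.17]],"rotation":[[0,0,0],[0,0,0],[0,0,0],[0,0,0],[0,0,0],[0,0,0],[0,0,0],[0,0,0],[0,0,0],[0,0,0],[0,0,0],[0,0,0],[0,0,0],[0,0,0]],"claw":[1,1,1,1,1,1,1,1,1,1,1,1,1,1]}' 60
python3 -c "
from h import *
avg(6)
lifted('b5')
plan([.496,.3,.237],np.pi/2)"
```

```text
t: 32.22
tool_pos: [0.4224, -0.2117, 0.2374]
eef_rot: [-2.146, -2.292, 0.001]
wrist_force: [-0.3, 0.7, -9.5]
opening: 0.0134
avgF [-0.17  0.04 -9.4 ] [0.37 0.59 0.38] avgM [-0.056 -0.105  0.009] [0.017 0.024 0.028]
t 32.52 pos [ 0.4229 -0.2117  0.2371] toolx ang 1.637 tilt [-1.6e-03  9.0e-04 -1.0e+00] open 0.0132
F [-0.07 -0.07 -8.3 ] M [-0.045 -0.117  0.017] q [ 0.65  0.35 -0.33  1.94  0.15  0.87  0.31]
travel [-0.0592  0.0847  0.1999] rot [-0.0015 -0.001   0.    ] rows>= 5.4
side [(0.77, array([312., 138.,  33.,  36.])), (0.63, array([217., 236.,  63.,  68.]))]
t 32.67 pos [ 0.4233 -0.2119  0.2376] toolx ang 1.6369 tilt [-6.e-04  4.e-04 -1.e+00] open 0.0133
F [ 1.   -0.07 -9.89] M [-0.056 -0.088 -0.004] q [ 0.65  0.35 -0.33  1.94  0.15  0.87  0.31]
travel [0.506  0.1064 0.0008] rot [-0.0006 -0.0004  0.0661] rows>= 12.4
```

View pics/b5s.png

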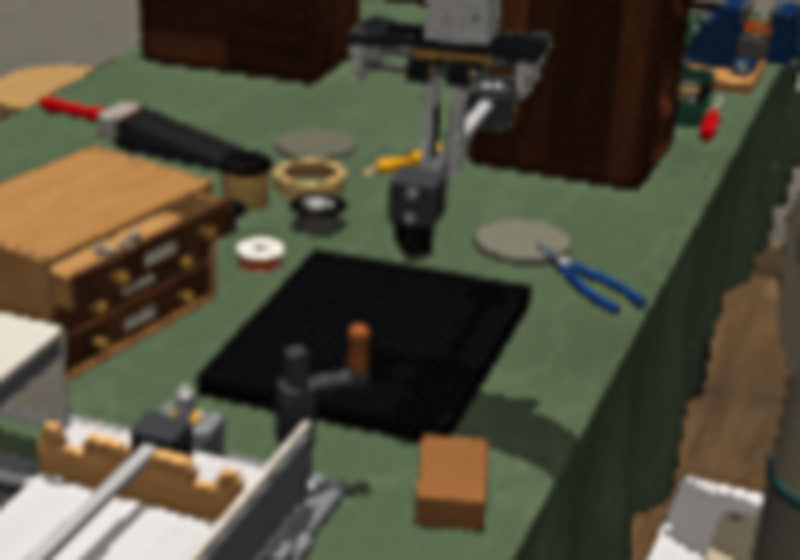

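Level. Carry over the tray.

```bash
python3 -m pendant '{"travel":[[0.008,0.002,0],[0.022,0.006,0],[0.045,0.013,0],[0.07,0.02,0],[0.1,0.03,0],[0.13,0.039,0],[0.16,0.046,0],[0.19,0.053,0],[0.22,0.06,0],[0.25,0.066,0],[0.28,0.072,0],[0.31,0.078,0],[0.34,0.084,0],[0.37,0.09,0],[0.4,0.094,0],[0.43,0.1,0],[0.455,0.104,0],[0.48,0.106,0],[0.495,0.106,0],[0.504,0.106,0]],"rotation":[[0,0,0],[0,0,0],[0,0,0.01],[0,0,0.02],[0,0,0.03],[0,0,0.04],[0,0,0.05],[0,0,0.06],[0,0,0.066],[0,0,0.066],[0,0,0.066],[0,0,0.066],[0,0,0.066],[0,0,0.066],[0,0,0.066],[0,0,0.066],[0,0,0.066],[0,0,0.066],[0,0,0.066],[0,0,0.066]],"claw":[1,1,1,1,1,1,1,1,1,1,1,1,1,1,1,1,1,1,1,1]}' 60
python3 -m pendant '{"travel":[[0.002,0,0],[0.002,0,0.02],[0.002,0,0.045],[0.002,0,0.075],[0.002,0,0.105],[0.002,0,0.125],[0.002,0,0.135],[0.002,0,0.135],[0.002,0,0.135]],"rotation":[[0,0,0],[0,0,0],[0,0,0],[0,0,0],[0,0,0],[0,0,0],[0,0,0],[0,0,0],[0,0,0]],"claw":[1,1,1,1,1,1,1,1,1]}' 60
python3 -c "
from h import *
plan([.496,.3,.064],np.pi/2)
W=imaging.camera('wrist');save(W,'w12',None,1.5)
S=imaging.camera('side');save(S,'s12',(150,150,320,280),4.5)"
```

```text
t: 34.33
tool_pos: [0.4944, 0.3017, 0.2377]
eef_rot: [-2.216, -2.224, -0.001]
wrist_force: [0.2, -0.3, -9.0]
opening: 0.0134
t: 35.08
tool_pos: [0.4965, 0.2994, 0.1034]
eef_rot: [2.222, 2.22, 0.0]
wrist_force: [-1.0, -0.2, -8.7]
opening: 0.0133
t 35.08 pos [0.4965 0.2994 0.1034] toolx ang 1.5698 tilt [ 4.e-04 -2.e-04 -1.e+00] open 0.0133
F [-0.97 -0.18 -8.65] M [ 0.023 -0.136 -0.01 ] q [-0.38  0.68 -0.34  1.81  0.32  0.71 -0.89]
travel [ 0.0006 -0.0005  0.0394] rot [ 0.0004  0.0002 -0.001 ] rows>= 0.9
```

View pics/w12.png

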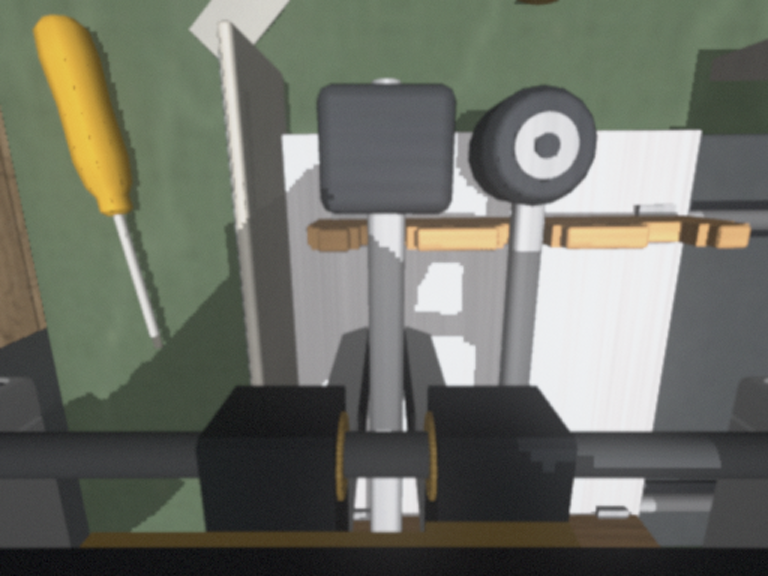

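View pics/s12.png

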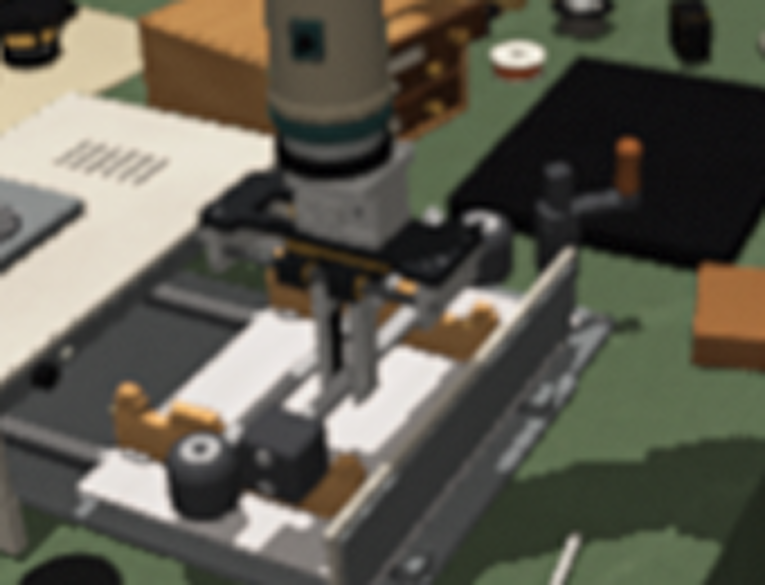

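```bash
python3 -m pendant '{"travel":[[0,0.001,0.008],[0,0.001,0.018],[0,0.001,0.028],[0,0.001,0.034],[0,0.001,0.037],[0,0.001,0.039],[0,0.001,0.039]],"rotation":[[0,0,0],[0,0,0],[0,0,0],[0,0,0],[0,0,0],[0,0,0],[0,0,0]],"claw":[1,1,1,1,1,1,1]}' 60
python3 -c "
from h import *
avg(4)
plan([.496,.3,.064],np.pi/2)
W=imaging.camera('wrist');save(W,'w13',None,1.5)"
```

```text
t: 35.77
tool_pos: [0.4965, 0.2995, 0.0652]
eef_rot: [2.221, 2.221, -0.002]
wrist_force: [-2.0, -2.4, 2.5]
opening: 0.0135
avgF [-2.91 -2.61  4.76] [0.8  0.2  1.78] avgM [-0.637  0.659 -0.054] [0.063 0.1   0.019]
t 35.97 pos [0.497  0.2998 0.0651] toolx ang 1.5706 tilt [ 5.e-04 -4.e-04 -1.e+00] open 0.0134
F [-4.31 -3.    6.14] M [-0.698  0.764 -0.075] q [-0.4   0.73 -0.31  1.83  0.35  0.63 -0.92]
travel [ 0.0002 -0.001   0.0011] rot [ 0.0005  0.0004 -0.0002] rows>= 0.0
```

View pics/w13.png

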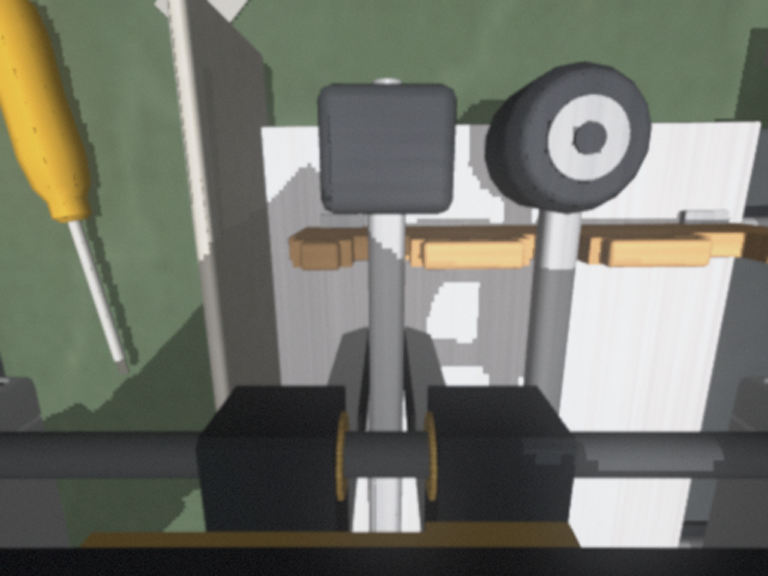

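```bash
python3 -m pendant '{"travel":[[0,0,0],[0,0,0],[0,0,0],[0,0,0],[0,0,0],[0,0,-0.01],[0,0,-0.03],[0,0,-0.06],[0,0,-0.095],[0,0,-0.13],[0,0,-0.16],[0,0,-0.16],[0,0,-0.16]],"rotation":[[0,0,0],[0,0,0],[0,0,0],[0,0,0],[0,0,0],[0,0,0],[0,0,0],[0,0,0],[0,0,0],[0,0,0],[0,0,0],[0,0,0],[0,0,0]],"claw":[0.85,0.65,0.65,0.65,0.65,0.65,0.65,0.65,0.65,0.65,0.65,0.65,0.65]}' 60
python3 -c "
from h import *
plan([.462,.03,.26],np.pi/2)
plan([.462,.03,.26],np.pi/4)
plan([.462,.03,.26],3*np.pi/4)
W=imaging.camera('wrist');save(W,'w14',None,1.5)"
```

```text
t: 37.1
tool_pos: [0.4981, 0.3007, 0.2266]
eef_rot: [2.221, 2.22, 0.008]
wrist_force: [-0.4, 0.8, -0.4]
opening: 0.0325
t 37.1 pos [0.4981 0.3007 0.2266] toolx ang 1.5706 tilt [ 0.0044  0.0026 -1.    ] open 0.0325
F [-0.4   0.82 -0.37] M [-0.072 -0.093 -0.049] q [-0.33  0.53 -0.4   1.69  0.24  0.97 -0.82]
travel [-0.2707 -0.0359 -0.0343] rot [ 0.0044 -0.0026 -0.0002] rows>= 6.6
t 37.1 pos [0.4981 0.3007 0.2266] toolx ang 1.5706 tilt [ 0.0044  0.0026 -1.    ] open 0.0325
F [-0.4   0.82 -0.37] M [-0.072 -0.093 -0.049] q [-0.33  0.53 -0.4   1.69  0.24  0.97 -0.82]
travel [-0.2707 -0.0359 -0.0343] rot [ 0.0031 -0.0042  0.7852] rows>= 6.6
t 37.1 pos [0.4981 0.3007 0.2266] toolx ang 1.5706 tilt [ 0.0044  0.0026 -1.    ] open 0.0325
F [-0.4   0.82 -0.37] M [-0.072 -0.093 -0.049] q [-0.33  0.53 -0.4   1.69  0.24  0.97 -0.82]
travel [-0.2707 -0.0359 -0.0343] rot [ 0.0052 -0.0008 -0.7856] rows>= 6.6
```

View pics/w14.png

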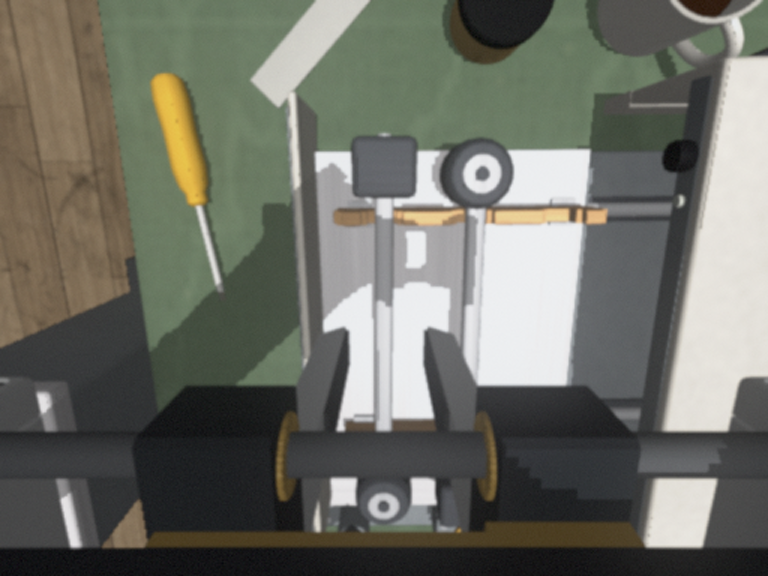

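```bash
python3 -m pendant '{"travel":[[-0.03,0.01,-0.02],[-0.07,0.017,-0.04],[-0.11,0.017,-0.053],[-0.15,0.017,-0.053],[-0.19,0.017,-0.053],[-0.23,0.017,-0.053],[-0.265,0.017,-0.053],[-0.29,0.017,-0.053],[-0.3,0.017,-0.053],[-0.3,0.017,-0.053],[-0.3,0.017,-0.053],[-0.3,0.017,-0.053]],"rotation":[[0,0,0],[0,0,0],[0,0,0],[0,0,0],[0,0,0],[0,0,0],[0,0,0],[0,0,0],[0,0,0],[0,0,0],[0,0,0],[0,0,0]],"claw":[0.5,0.5,0.5,0.5,0.5,0.5,0.5,0.5,0.5,0.5,0.5,0.5]}' 30
python3 -c "
from h import *
plan([.515,0,.28],np.pi/2)
E=ext('wrist');W=imaging.camera('wrist');P=proj(E,[[.577,.033,.09],[.464,.030,.152],[.425,-.012,.165]]);print(P)
save(W,'w15',None,1.5,P)
save(imaging.camera('top'),'t15',(110,130,260,250),5)"
```

```text
t: 38.15
tool_pos: [0.5137, 0.0024, 0.2766]
eef_rot: [-2.217, -2.224, -0.001]
wrist_force: [-0.6, -0.5, 0.2]
opening: 0.0471
t 38.15 pos [0.5137 0.0024 0.2766] toolx ang 1.574 tilt [-7.0e-04  1.5e-03 -1.0e+00] open 0.0471
F [-0.57 -0.47  0.24] M [ 0.045 -0.121 -0.045] q [ 0.22  0.37 -0.38  1.79  0.16  1.01 -0.22]
travel [-0.0024  0.0013 -0.0034] rot [-0.0007 -0.0015  0.0032] rows>= 0.1
[[306.29819048 153.20552389]
 [209.64220581 162.23003989]
 [172.19386349 203.40335643]]
```

View pics/w15.png

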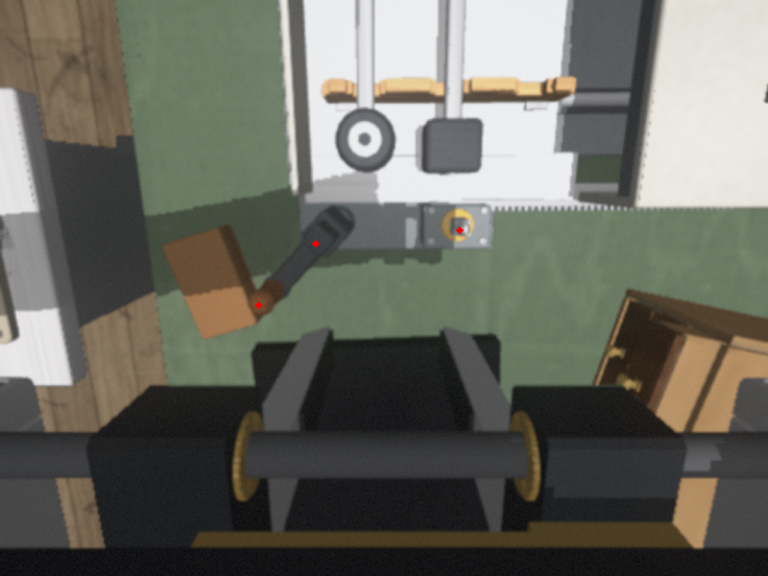

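View pics/t15.png

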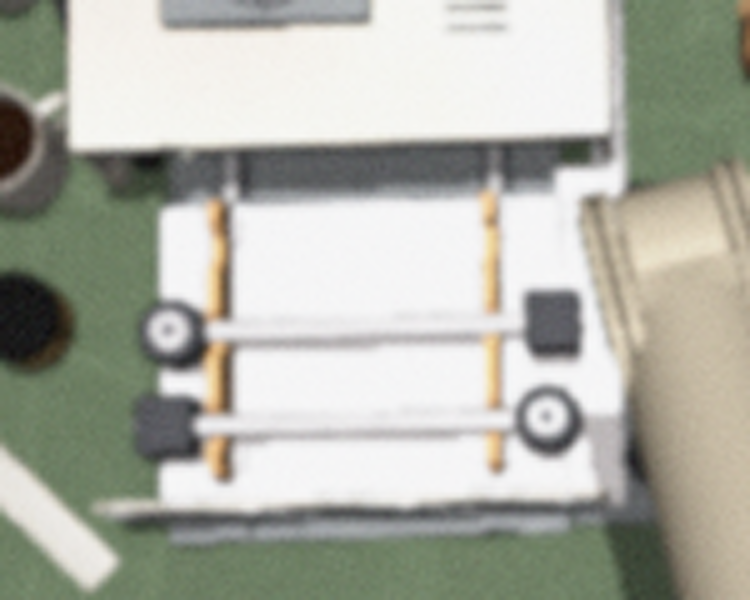

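```bash
python3 -c "
from h import *
E=ext('wrist');W=imaging.camera('wrist');save(W,'w16',(160,125,345,225),4.3)
print(pose()[2])"
```

```text
[0.51389121 0.0019292  0.27690465]
```

View pics/w16.png

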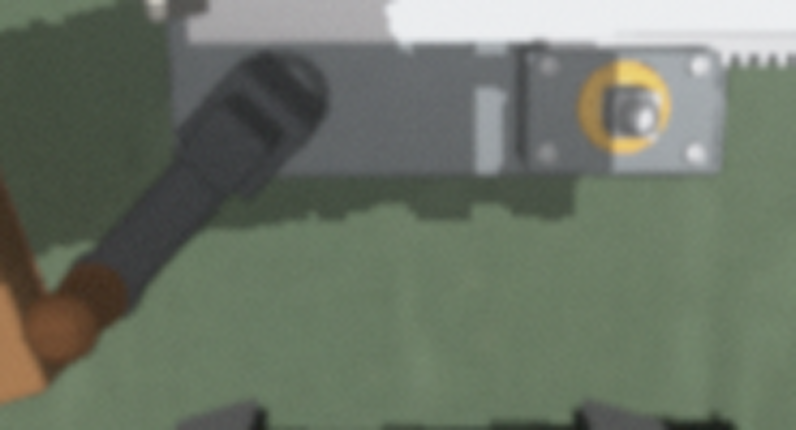

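```bash
python3 -c "
from h import *
E=ext('wrist')
p=lambda u:np.array(u)/4.3+[160,125]-[2,0]
b=back(E,[p((225,147))],.152)[0];k=back(E,[p((62,328))],.164)[0];k2=back(E,[p((95,285))],.12)[0]
print(b,k,np.degrees(np.arctan2(*(k-b)[[1,0]])),np.linalg.norm((k-b)[:2]))
e=back(E,[p((290,90))],.118)[0];print('hub far end',e)
for a,bb in [((180,130),(245,195)),((95,250),(180,160)),((140,300),(240,195))]:
    d=back(E,[p(a),p(bb)],.15 if a[0]==180 else .118); d=d[1]-d[0]; print(np.degrees(np.arctan2(d[1],d[0])))
print('shaft',back(E,[p((640,120))],.09),'collar',back(E,[p((624,107))],.059))
plan(b+[0,0,-.035],np.pi/4)
"
```

```text
[0.46505616 0.03265484 0.152     ] [ 0.42526164 -0.01058054  0.164     ] -132.6269505212021 0.05876139255524517
hub far end [0.4777229  0.04360524 0.118     ]
-46.17794802889054
45.568029258981625
45.8845472422302
shaft [[0.57800587 0.03274429 0.09      ]] collar [[0.57805848 0.0333576  0.059     ]]
t 38.3 pos [0.5139 0.0019 0.2769] toolx ang 1.574 tilt [-1.e-04  7.e-04 -1.e+00] open 0.0467
F [-0.81  0.26  0.52] M [-0.048 -0.086  0.016] q [ 0.22  0.37 -0.38  1.79  0.16  1.01 -0.22]
travel [ 0.0308 -0.0487  0.1599] rot [-4.000e-04 -6.000e-04  7.886e-01] rows>= 6.3
```

```bash
python3 -m pendant '{"travel":[[0.015,-0.025,0],[0.031,-0.049,0],[0.031,-0.049,0],[0.031,-0.049,0],[0.031,-0.049,0.02],[0.031,-0.049,0.05],[0.031,-0.049,0.07],[0.031,-0.049,0.075],[0.031,-0.049,0.075],[0.031,-0.049,0.075]],"rotation":[[0,0,0.1],[0,0,0.22],[0,0,0.34],[0,0,0.46],[0,0,0.58],[0,0,0.7],[0,0,0.77],[0,0,0.77],[0,0,0.77],[0,0,0.77]],"claw":[0.5,0.5,0.5,0.5,0.5,0.5,0.5,0.5,0.5,0.5]}' 40
python3 -c "
from h import *
plan([.465,.0325,.122],.80)
W=imaging.camera('wrist');save(W,'w17',None,1.5)"
```

```text
t: 39.13
tool_pos: [0.4654, 0.0317, 0.2026]
eef_rot: [-2.891, -1.229, -0.001]
wrist_force: [-0.0, 0.1, 0.6]
opening: 0.0468
t 39.13 pos [0.4654 0.0317 0.2026] toolx ang 0.804 tilt [ 7.e-04  4.e-04 -1.e+00] open 0.0468
F [-0.05  0.1   0.57] M [-0.06  -0.042  0.01 ] q [ 0.03  0.38 -0.22  2.01  0.12  0.76 -1.02]
travel [ 0.0002 -0.0009  0.0806] rot [ 0.0002 -0.0008  0.004 ] rows>= 1.9
```

View pics/w17.png

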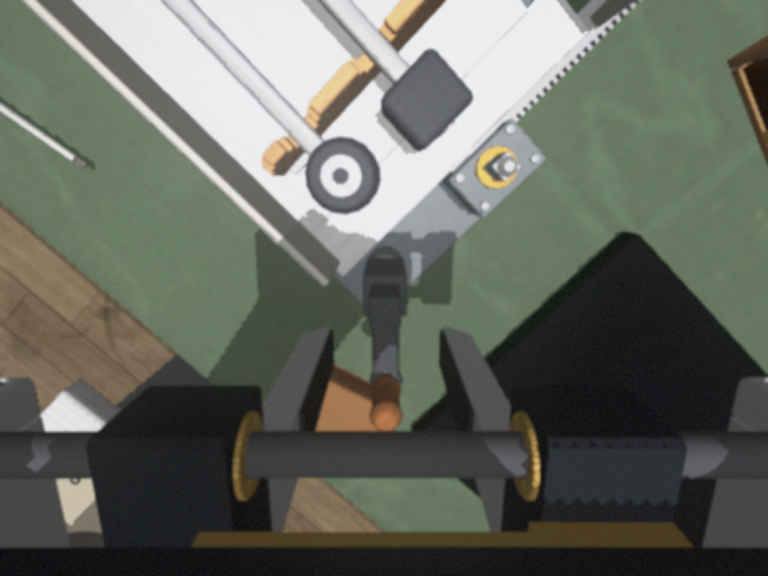

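```bash
python3 -m pendant '{"travel":[[0,0,0.02],[0,0,0.045],[0,0,0.065],[0,0,0.076],[0,0,0.08],[0,0,0.08],[0,0,0.08],[0,0,0.08],[0,0,0.08],[0,0,0.08],[0,0,0.08],[0,0,0.08],[0,0,0.08]],"rotation":[[0,0,0],[0,0,0],[0,0,0],[0,0,0],[0,0,0],[0,0,0],[0,0,0],[0,0,0],[0,0,0],[0,0,0],[0,0,0],[0,0,0],[0,0,0]],"claw":[0.5,0.5,0.5,0.5,0.5,1,1,1,1,1,1,1,1]}' 40
python3 -c "
from h import *
plan([.465,.0325,.122],.80)
W=imaging.camera('wrist');save(W,'w18',None,1.5)"
```

```text
t: 40.27
tool_pos: [0.4654, 0.0313, 0.1227]
eef_rot: [2.893, 1.225, 0.002]
wrist_force: [-0.9, 0.8, 6.3]
opening: 0.018
t 40.27 pos [0.4654 0.0313 0.1227] toolx ang 0.8011 tilt [ 1.2e-03  3.0e-04 -1.0e+00] open 0.018
F [-0.9   0.8   6.29] M [0.2   0.265 0.012] q [ 0.    0.51 -0.18  2.1   0.17  0.55 -1.07]
travel [ 0.0006 -0.0011  0.0007] rot [ 0.0006 -0.0011  0.0011] rows>= 0.0
```

View pics/w18.png

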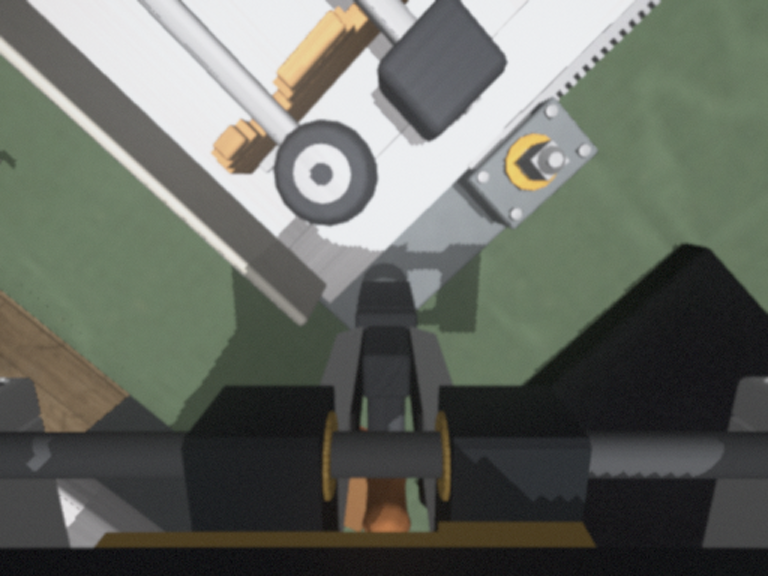

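```bash
python3 -c "
from h import *
save(imaging.camera('wrist'),'w19',(215,160,305,270),5.4)
c=imaging.calibration('wrist');M=np.linalg.inv(c['T_tool_cam']);E=(c,M[:3,:3],M[:3,3])
for x in (-.009,0,.009,.0135,.02): print(x,'bosstop',proj(E,[x,0,-.030])[0].round(1),'bossfoot/hubtop',proj(E,[x,0,.004])[0].round(1))
"
```

```text
-0.009 bosstop [255.6 266.5] bossfoot/hubtop [255.8 241.9]
0 bosstop [255.6 252.1] bossfoot/hubtop [255.8 229.6]
0.009 bosstop [255.6 237.3] bossfoot/hubtop [255.8 217.1]
0.0135 bosstop [255.6 229.8] bossfoot/hubtop [255.8 210.8]
0.02 bosstop [255.6 218.7] bossfoot/hubtop [255.8 201.4]
```

View pics/w19.png

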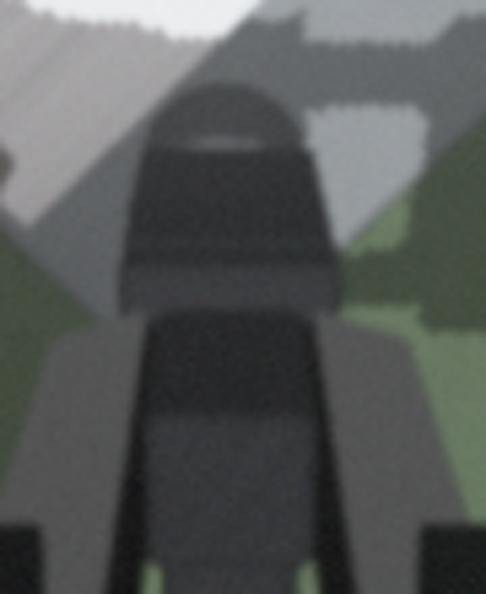

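```bash
python3 -m pendant '{"travel":[[0,0,-0.008],[0,0,-0.02],[0,0,-0.035],[0,0,-0.05],[0,0,-0.06],[0,0,-0.06],[0,0,-0.06]],"rotation":[[0,0,0],[0,0,0],[0,0,0],[0,0,0],[0,0,0],[0,0,0],[0,0,0]],"claw":[1,1,1,1,1,1,1]}' 40
python3 -c "
from h import *
plan([.578,-.02,.19],np.pi/2)
save(imaging.camera('wrist'),'w20',(320,70,420,145),7.5)"
```

```text
t: 40.95
tool_pos: [0.465, 0.0307, 0.1823]
eef_rot: [2.893, 1.224, 0.001]
wrist_force: [-0.2, -0.2, -2.3]
opening: 0.0178
t 40.95 pos [0.465  0.0307 0.1823] toolx ang 0.8006 tilt [ 9.e-04 -1.e-04 -1.e+00] open 0.0178
F [-0.23 -0.21 -2.27] M [ 0.02   0.029 -0.008] q [ 0.03  0.41 -0.21  2.04  0.13  0.71 -1.03]
travel [ 0.0423  0.1164 -0.0076] rot [ 9.000e-04 -2.000e-04 -7.702e-01] rows>= 6.2
```

View pics/w20.png

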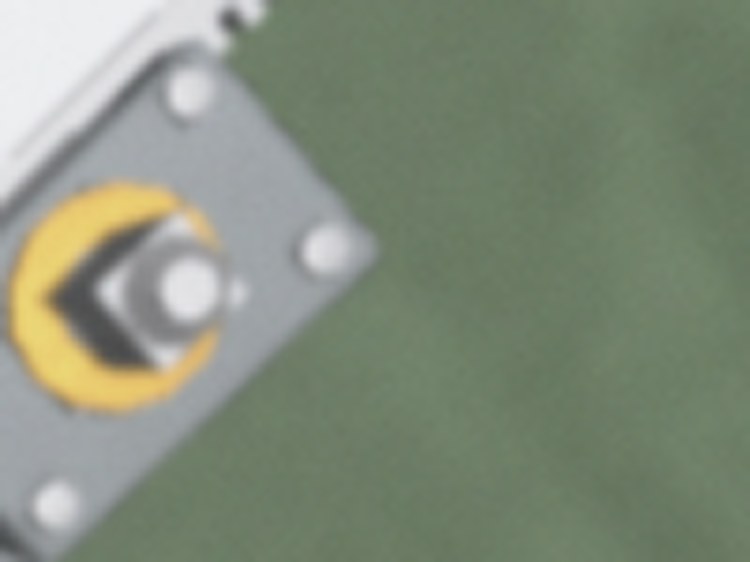

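```bash
python3 -c "
from h import *
E=ext('wrist')
p=lambda u:np.array(u)/7.5+[320,70]-[2,0]
P=back(E,[p(u) for u in [(180,213),(93,293),(165,372),(240,293)]],.084)
print(P.round(4),P.mean(0))
for i,j in [(0,1),(1,2),(2,3),(3,0)]:
    d=P[j]-P[i];print(np.degrees(np.arctan2(d[1],d[0])).round(1),np.linalg.norm(d).round(4))
Q=back(E,[p((190,290))],.09);print('top',Q)
C=back(E,[p((115,297))],.059);print('collar',C)
B=back(E,[p(u) for u in [(190,93),(325,250),(55,505)]],.055);
for i,j in [(0,1),(2,1)]:
    d=B[j]-B[i];print('bearing',np.degrees(np.arctan2(d[1],d[0])).round(1),np.linalg.norm(d).round(4))
"
```

```text
[[0.5845 0.0414 0.084 ]
 [0.5708 0.0417 0.084 ]
 [0.5711 0.0282 0.084 ]
 [0.5838 0.029  0.084 ]] [0.5775325 0.0350888 0.084    ]
179.0 0.0137
-88.7 0.0135
3.7 0.0127
86.7 0.0124
top [[0.57820992 0.03467241 0.09      ]]
collar [[0.57750312 0.03550823 0.059     ]]
bearing -89.3 0.0282
bearing 0.5 0.0485
```

```bash
python3 -c "
from h import *
plan([.578,.0343,.182],np.pi/2)"
```

```text
t 41.0 pos [0.4645 0.0307 0.1818] toolx ang 0.8006 tilt [-5.e-04 -2.e-04 -1.e+00] open 0.0179
F [-0.11 -0.57 -2.7 ] M [-0.048 -0.077 -0.036] q [ 0.03  0.41 -0.21  2.04  0.13  0.71 -1.03]
travel [ 0.0816  0.0789 -0.0003] rot [-4.000e-04  4.000e-04 -7.702e-01] rows>= 6.2
```

```bash
python3 -m pendant '{"travel":[[0.012,0.012,0],[0.03,0.03,0],[0.05,0.048,0],[0.07,0.068,0],[0.081,0.078,0],[0.081,0.078,0],[0.081,0.078,0],[0.081,0.078,0],[0.081,0.078,0],[0.081,0.078,0]],"rotation":[[0,0,-0.1],[0,0,-0.22],[0,0,-0.34],[0,0,-0.46],[0,0,-0.58],[0,0,-0.7],[0,0,-0.77],[0,0,-0.77],[0,0,-0.77],[0,0,-0.77]],"claw":[1,1,1,1,1,1,1,1,1,1]}' 40
python3 -c "
from h import *
P=[]
for i in range(6):
    o,R,p=pose();P.append(np.r_[p,np.arctan2(R[1,0],R[0,0])]); W=imaging.camera('wrist')
print(np.mean(P,0).round(4),np.std(P,0).round(4))
plan(np.r_[.578,.0343,.182],np.pi/2)
save(W,'w21',(180,120,340,250),5)
S=imaging.camera('side');save(S,'s21',(220,150,320,225),7.5)"
```

```text
t: 41.83
tool_pos: [0.5767, 0.0345, 0.1813]
eef_rot: [-2.223, -2.219, 0.002]
wrist_force: [-1.2, -0.3, -2.3]
opening: 0.0179
[0.577  0.0347 0.1818 1.5697] [0.0002 0.0001 0.0003 0.0006]
t 42.13 pos [0.5773 0.0348 0.1821] toolx ang 1.5706 tilt [ 3.e-04 -2.e-04 -1.e+00] open 0.0179
F [-0.34  1.02 -2.18] M [-0.004 -0.065 -0.028] q [ 0.16  0.58 -0.41  1.74  0.29  0.88 -0.38]
travel [-0.0005  0.0007  0.0001] rot [ 0.0003  0.0002 -0.0002] rows>= 0.0
```

View pics/w21.png

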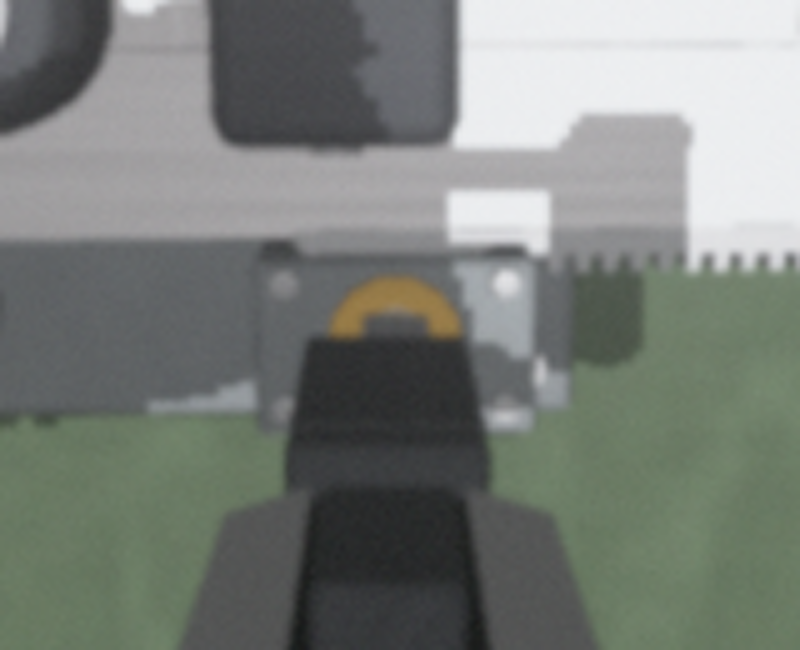

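View pics/s21.png

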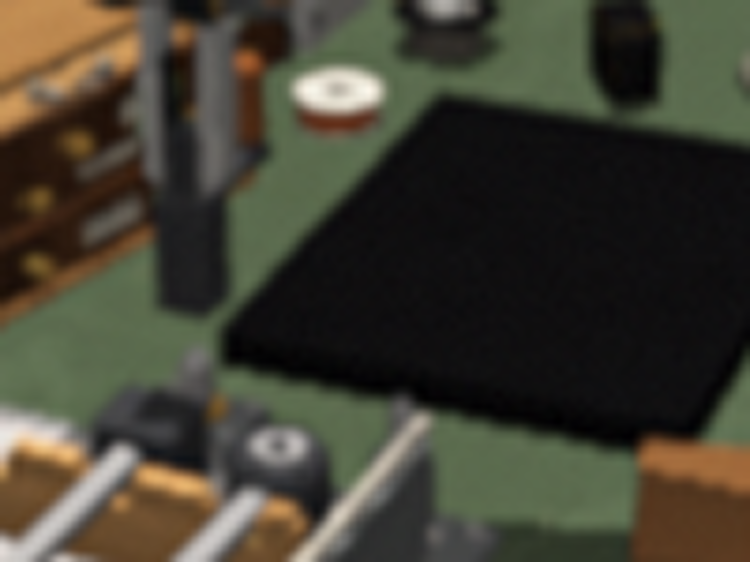

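```bash
python3 -m pendant '{"travel":[[0,0.001,0.008],[0,0.001,0.018],[0,0.001,0.024],[0,0.001,0.029],[0,0.001,0.033],[0,0.001,0.036],[0,0.001,0.036]],"rotation":[[0,0,0],[0,0,0],[0,0,0],[0,0,0],[0,0,0],[0,0,0],[0,0,0]],"claw":[1,1,1,1,1,1,1]}' 40
python3 -c "
from h import *
avg(3)
plan(np.r_[.578,.0343,.126],np.pi/2)"
```

```text
t: 42.77
tool_pos: [0.5784, 0.0335, 0.1455]
eef_rot: [2.221, 2.22, -0.002]
wrist_force: [-0.2, -2.9, -3.1]
opening: 0.018
avgF [ 0.18 -2.72 -3.22] [0.26 0.41 0.12] avgM [-0.787 -0.328 -0.017] [0.083 0.036 0.012]
t 42.92 pos [0.5783 0.0336 0.1457] toolx ang 1.5702 tilt [-3.0e-04 -1.3e-03 -1.0e+00] open 0.0176
F [ 0.42 -3.06 -4.  ] M [-0.971 -0.359 -0.01 ] q [ 0.14  0.62 -0.39  1.77  0.32  0.81 -0.4 ]
travel [ 0.0007 -0.0003  0.0197] rot [-0.0003  0.0013 -0.0006] rows>= 0.5
```

```bash
python3 -m pendant '{"travel":[[-0.0008,0,0.005],[-0.0008,0,0.01],[-0.0008,0,0.014],[-0.0008,0,0.017],[-0.0008,0,0.019],[-0.0008,0,0.0195],[-0.0008,0,0.0195]],"rotation":[[0,0,0],[0,0,0],[0,0,0],[0,0,0],[0,0,0],[0,0,0],[0,0,0]],"claw":[1,1,1,1,1,1,1]}' 40
python3 -c "
from h import *
avg(3)
plan(np.r_[.578,.0343,.126],np.pi/2)
S=imaging.camera('side');save(S,'s22',(220,150,320,225),7.5)"
```

```text
t: 43.5
tool_pos: [0.5783, 0.0336, 0.1262]
eef_rot: [2.222, 2.221, -0.001]
wrist_force: [1.6, -2.9, -4.5]
opening: 0.0175
avgF [ 1.38 -3.17 -4.17] [0.18 0.3  0.33] avgM [-1.216 -0.411 -0.039] [0.031 0.037 0.013]
t 43.65 pos [0.5783 0.0336 0.1262] toolx ang 1.5706 tilt [-2.e-04 -4.e-04 -1.e+00] open 0.0178
F [ 1.56 -4.52 -4.97] M [-1.212 -0.516  0.014] q [ 0.14  0.65 -0.38  1.79  0.33  0.76 -0.42]
travel [ 0.0007 -0.0003  0.0002] rot [-0.0002  0.0004 -0.0002] rows>= 0.0
```

View pics/s22.png

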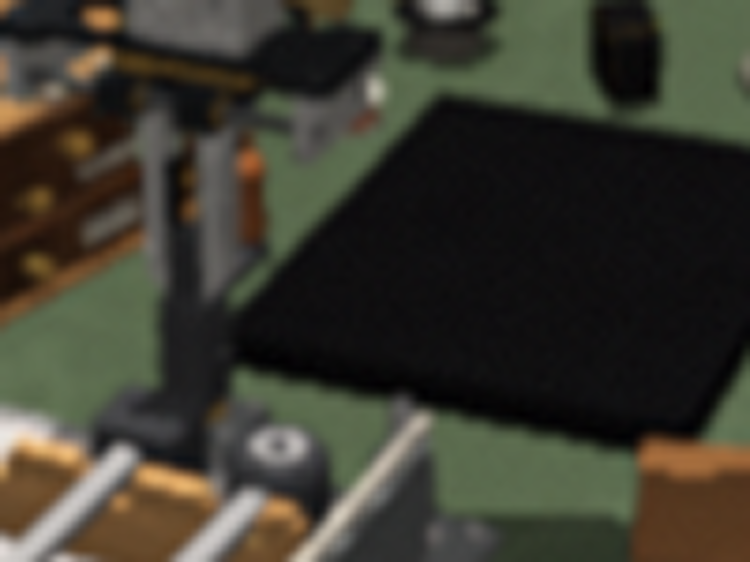

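```bash
python3 -m pendant '{"travel":[[0,0,0.001],[0,0,0.002],[0,0,0.003],[0,0,0.003]],"rotation":[[0,0,0],[0,0,0],[0,0,0],[0,0,0]],"claw":[1,1,1,1]}' 40
```

```text
t: 44.03
tool_pos: [0.5783, 0.0336, 0.1236]
eef_rot: [2.221, 2.221, -0.0]
wrist_force: [0.5, -5.8, -0.3]
opening: 0.0178
```

```bash
python3 -m pendant '{"travel":[[0,0,0.001],[0,0,0.002],[0,0,0.002]],"rotation":[[0,0,0],[0,0,0],[0,0,0]],"claw":[1,1,1]}' 40
```

```text
t: 44.28
tool_pos: [0.5783, 0.0338, 0.1227]
eef_rot: [2.221, 2.221, -0.001]
wrist_force: [-2.0, -5.1, 9.5]
opening: 0.0179
```

```bash
python3 -m pendant '{"travel":[[0,0,-0.001],[0,0,-0.001],[0,0,-0.001],[0,0,-0.001],[0,0,-0.006],[-0.01,0,-0.008],[-0.03,0,-0.008],[-0.05,0,-0.008],[-0.06,0,-0.008],[-0.06,0,-0.008],[-0.06,0,-0.008],[-0.06,0,-0.008]],"rotation":[[0,0,0],[0,0,0],[0,0,0],[0,0,0],[0,0,0],[0,0,0],[0,0,0],[0,0,0],[0,0,0],[0,0,0],[0,0,0],[0,0,0]],"claw":[0.8,0.5,0.5,0.5,0.5,0.5,0.5,0.5,0.5,0.5,0.5,0.5]}' 40
python3 -c "
from h import *
plan(np.r_[.578,-.0264,.13],np.pi/2)
W=imaging.camera('wrist');save(W,'w23',None,1.5)
S=imaging.camera('side');save(S,'s23',(220,150,320,225),7.5)"
```

```text
t: 45.28
tool_pos: [0.5784, -0.0247, 0.1297]
eef_rot: [-2.22, -2.222, -0.002]
wrist_force: [-0.3, 0.0, -0.5]
opening: 0.0473
t 45.28 pos [ 0.5784 -0.0247  0.1297] toolx ang 1.5718 tilt [ 4.0e-04  1.3e-03 -1.0e+00] open 0.0473
F [-0.28  0.02 -0.55] M [-0.004 -0.113 -0.049] q [ 0.24  0.65 -0.39  1.79  0.33  0.77 -0.31]
travel [-0.0017 -0.0004 -0.0004] rot [ 0.0004 -0.0013  0.001 ] rows>= 0.0
```

View pics/w23.png

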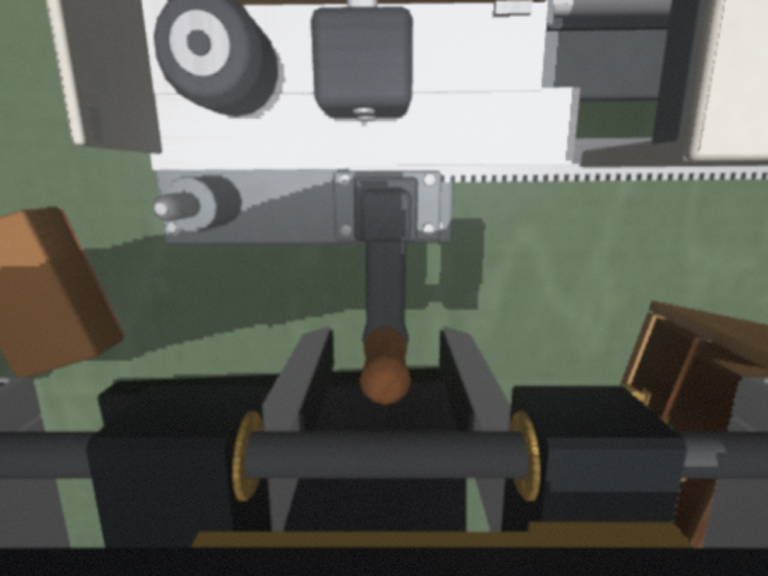

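View pics/s23.png

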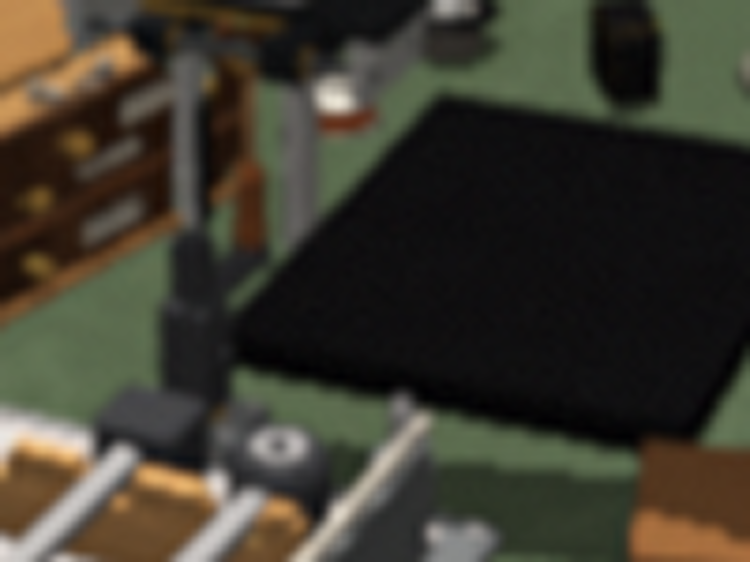

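```bash
python3 -m pendant '{"travel":[[-0.0012,0,0],[-0.0012,0,0],[-0.0012,0,0],[-0.0012,0,0],[-0.0012,0,0],[-0.0012,0,0],[-0.0012,0,0]],"rotation":[[0,0,0],[0,0,0],[0,0,0],[0,0,0],[0,0,0],[0,0,0],[0,0,0]],"claw":[1,1,1,1,1,1,1]}' 40
python3 -m pendant '{"travel":[[0.0007,-0.0094,0],[0.0029,-0.0185,0],[0.0065,-0.0272,0],[0.0115,-0.0353,0],[0.0176,-0.0424,0],[0.0247,-0.0485,0],[0.0328,-0.0535,0],[0.0415,-0.0571,0],[0.0506,-0.0593,0],[0.06,-0.06,0],[0.06,-0.06,0]],"rotation":[[0,0,0],[0,0,0],[0,0,0],[0,0,0],[0,0,0],[0,0,0],[0,0,0],[0,0,0],[0,0,0],[0,0,0],[0,0,0]],"claw":[1,1,1,1,1,1,1,1,1,1,1]}' 40
python3 -c "
from h import *
plan(np.r_[.518,.0336,.13],np.pi/2)
W=imaging.camera('wrist');save(W,'w24',None,1.5)"
```

```text
t: 45.97
tool_pos: [0.5782, -0.0271, 0.1294]
eef_rot: [-2.221, -2.221, -0.0]
wrist_force: [-0.0, 0.3, -0.5]
opening: 0.017
t: 46.88
tool_pos: [0.5188, 0.0314, 0.1297]
eef_rot: [2.219, 2.22, -0.002]
wrist_force: [1.5, -4.5, -1.1]
opening: 0.0171
t 46.88 pos [0.5188 0.0314 0.1297] toolx ang 1.5714 tilt [ 9.0e-04 -2.9e-03 -1.0e+00] open 0.0171
F [ 1.49 -4.53 -1.07] M [-1.444 -0.484  0.015] q [ 0.14  0.57 -0.38  1.95  0.33  0.68 -0.45]
travel [ 0.0022 -0.0008 -0.0003] rot [0.0009 0.0029 0.0006] rows>= 0.1
```

View pics/w24.png

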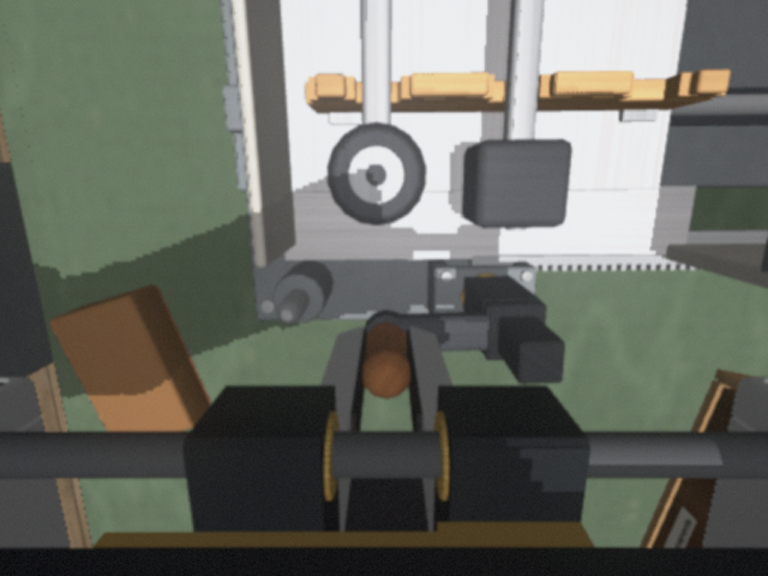

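```bash
python3 -m pendant '{"travel":[[0.0185,0.0029,0],[0.0353,0.0115,0],[0.0485,0.0247,0],[0.0571,0.0415,0],[0.06,0.06,0],[0.0571,0.0785,0],[0.0485,0.0953,0],[0.0353,0.1085,0],[0.0185,0.1171,0],[0,0.12,0],[0,0.12,0]],"rotation":[[0,0,0],[0,0,0],[0,0,0],[0,0,0],[0,0,0],[0,0,0],[0,0,0],[0,0,0],[0,0,0],[0,0,0],[0,0,0]],"claw":[1,1,1,1,1,1,1,1,1,1,1]}' 40
python3 -c "
from h import *
plan(np.r_[.638,.0336,.13],np.pi/2)
W=imaging.camera('wrist');save(W,'w25',None,1.5)
save(imaging.camera('top'),'t25',(110,130,260,250),5)"
```

```text
t: 47.85
tool_pos: [0.6391, 0.033, 0.1296]
eef_rot: [-2.223, -2.217, -0.005]
wrist_force: [-0.1, 3.8, 2.1]
opening: 0.0175
t 47.85 pos [0.6391 0.033  0.1296] toolx ang 1.5681 tilt [ 7.0e-04  3.8e-03 -1.0e+00] open 0.0175
F [-0.11  3.84  2.13] M [ 1.055  0.02  -0.041] q [ 0.13  0.72 -0.38  1.61  0.32  0.87 -0.38]
travel [ 0.0006 -0.0011 -0.0004] rot [ 0.0007 -0.0038 -0.0027] rows>= 0.0
```

View pics/w25.png

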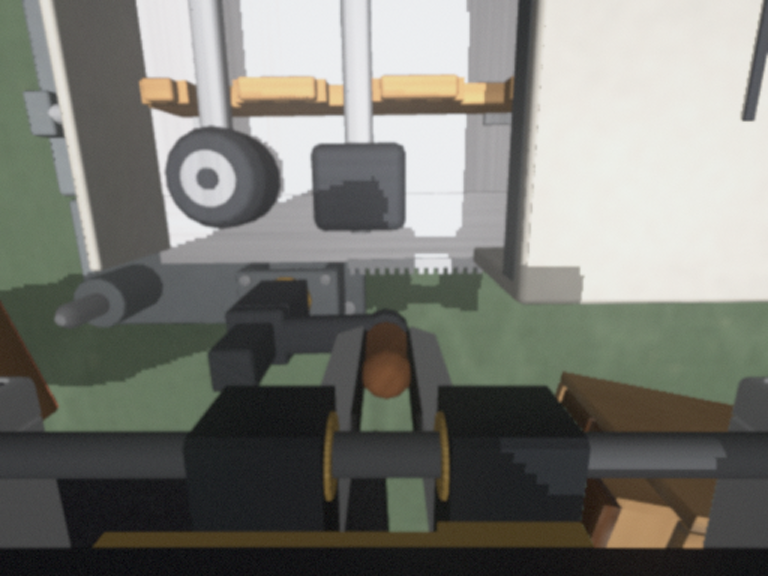

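View pics/t25.png

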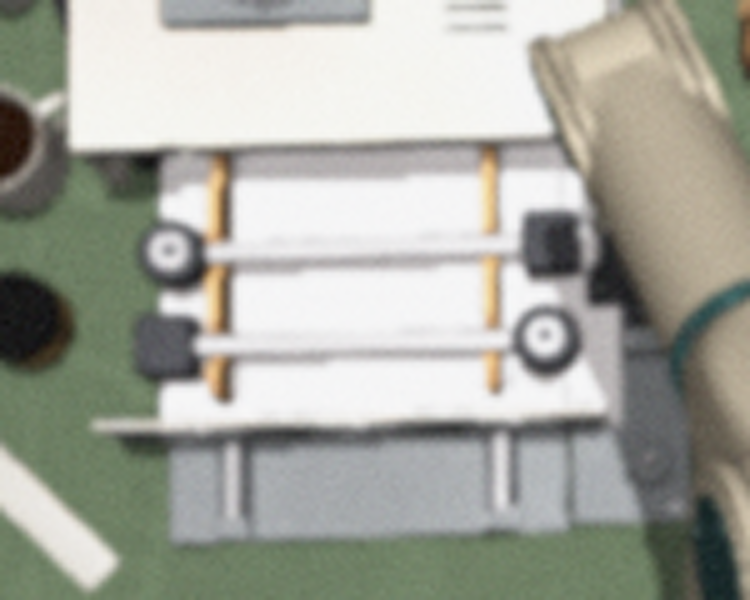

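```bash
python3 -m pendant '{"travel":[[-0.0185,-0.0029,0],[-0.0353,-0.0115,0],[-0.0485,-0.0247,0],[-0.0571,-0.0415,0],[-0.06,-0.06,0],[-0.0571,-0.0785,0],[-0.0485,-0.0953,0],[-0.0353,-0.1085,0],[-0.0185,-0.1171,0],[0,-0.12,0],[0.0185,-0.1171,0],[0.0353,-0.1085,0],[0.0485,-0.0953,0],[0.0571,-0.0785,0],[0.06,-0.06,0],[0.0571,-0.0415,0],[0.0485,-0.0247,0],[0.0353,-0.0115,0],[0.0185,-0.0029,0],[0,0,0]],"rotation":[[0,0,0],[0,0,0],[0,0,0],[0,0,0],[0,0,0],[0,0,0],[0,0,0],[0,0,0],[0,0,0],[0,0,0],[0,0,0],[0,0,0],[0,0,0],[0,0,0],[0,0,0],[0,0,0],[0,0,0],[0,0,0],[0,0,0],[0,0,0]],"claw":[1,1,1,1,1,1,1,1,1,1,1,1,1,1,1,1,1,1,1,1]}' 40
python3 -c "
from h import *
plan(np.r_[.638,.0336,.13],np.pi/2)
W=imaging.camera('wrist');save(W,'w26',None,1.5)
save(imaging.camera('side'),'s26',(130,150,310,280),4.4)"
```

```text
t: 49.62
tool_pos: [0.6385, 0.039, 0.1299]
eef_rot: [-2.213, -2.223, -0.008]
wrist_force: [-1.5, 8.8, 1.4]
opening: 0.017
t 49.62 pos [0.6385 0.039  0.1299] toolx ang 1.5753 tilt [ 4.e-04  7.e-03 -1.e+00] open 0.017
F [-1.46  8.78  1.37] M [2.223 0.287 0.01 ] q [ 0.13  0.72 -0.39  1.61  0.32  0.87 -0.38]
travel [-0.0054 -0.0006 -0.0002] rot [ 0.0004 -0.007   0.0045] rows>= 0.1
```

View pics/w26.png

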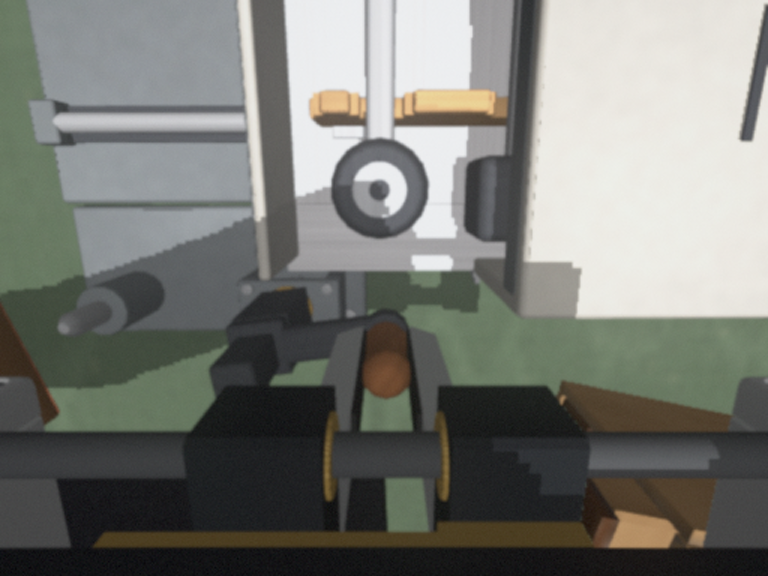

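View pics/s26.png

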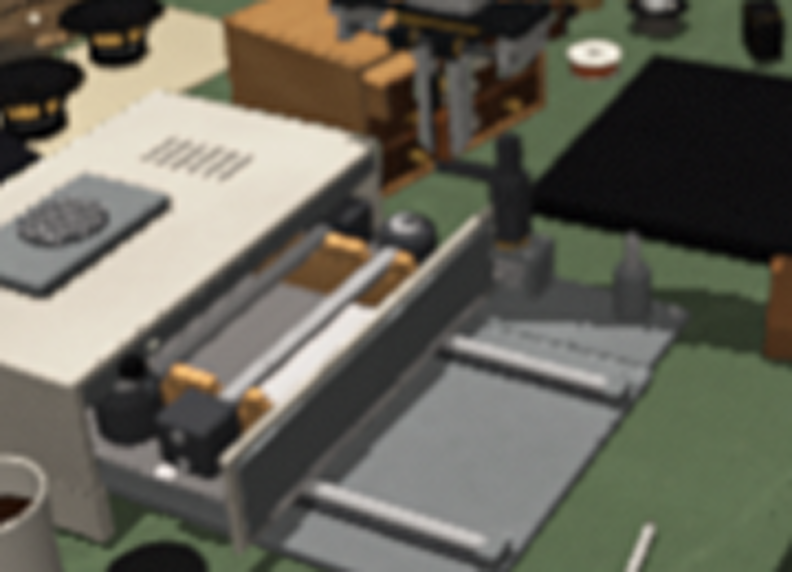

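```bash
python3 -m pendant '{"travel":[[-0.0185,-0.0029,0],[-0.0353,-0.0115,0],[-0.0485,-0.0247,0],[-0.0571,-0.0415,0],[-0.06,-0.06,0],[-0.0571,-0.0785,0],[-0.0485,-0.0953,0],[-0.0353,-0.1085,0],[-0.0185,-0.1171,0],[0,-0.12,0],[0.0185,-0.1171,0],[0.0353,-0.1085,0],[0.0485,-0.0953,0],[0.0571,-0.0785,0],[0.06,-0.06,0],[0.0571,-0.0415,0],[0.0485,-0.0247,0],[0.0353,-0.0115,0],[0.0185,-0.0029,0],[0,0,0]],"rotation":[[0,0,0],[0,0,0],[0,0,0],[0,0,0],[0,0,0],[0,0,0],[0,0,0],[0,0,0],[0,0,0],[0,0,0],[0,0,0],[0,0,0],[0,0,0],[0,0,0],[0,0,0],[0,0,0],[0,0,0],[0,0,0],[0,0,0],[0,0,0]],"claw":[1,1,1,1,1,1,1,1,1,1,1,1,1,1,1,1,1,1,1,1]}' 40
python3 -c "
from h import *
plan(np.r_[.638,.0336,.13],np.pi/2)
save(imaging.camera('wrist'),'w27',None,1.5)
save(imaging.camera('side'),'s27',(130,150,310,280),4.4)"
```

```text
t: 51.38
tool_pos: [0.6385, 0.0391, 0.1299]
eef_rot: [-2.213, -2.224, -0.008]
wrist_force: [-0.9, 8.1, 1.1]
opening: 0.0174
t 51.38 pos [0.6385 0.0391 0.1299] toolx ang 1.5757 tilt [ 5.0e-04  6.5e-03 -1.0e+00] open 0.0174
F [-0.9   8.08  1.08] M [2.166 0.215 0.023] q [ 0.13  0.72 -0.39  1.61  0.32  0.87 -0.38]
travel [-0.0055 -0.0005 -0.0001] rot [ 0.0005 -0.0065  0.0049] rows>= 0.1
```

View pics/w27.png

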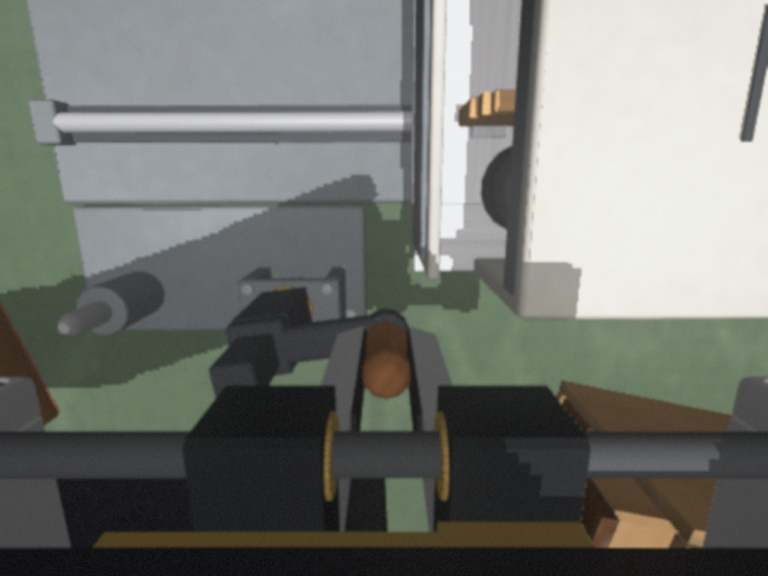

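View pics/s27.png

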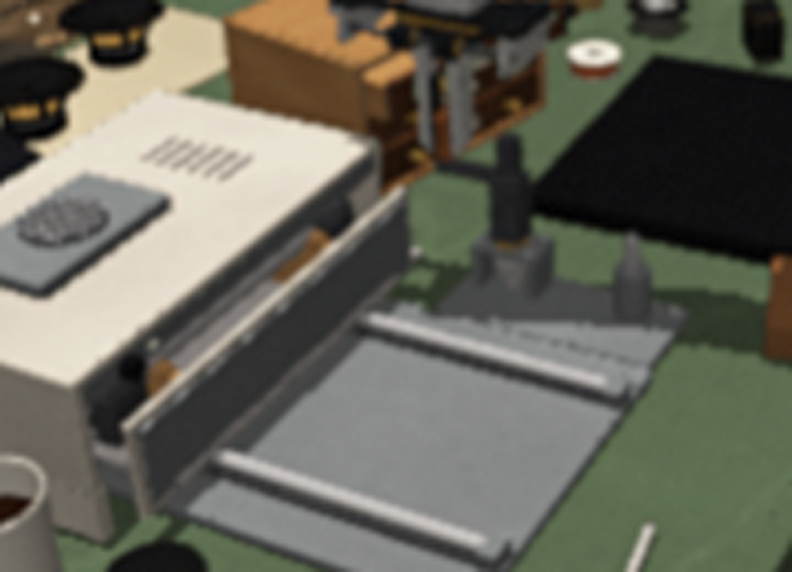

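```bash
python3 -m pendant '{"travel":[[-0.0094,-0.0007,0],[-0.0185,-0.0029,0],[-0.0272,-0.0065,0],[-0.0353,-0.0115,0],[-0.0424,-0.0176,0],[-0.0485,-0.0247,0],[-0.0535,-0.0328,0],[-0.0571,-0.0415,0],[-0.0593,-0.0506,0],[-0.06,-0.06,0],[-0.0593,-0.0694,0],[-0.058,-0.0755,0],[-0.058,-0.0755,0]],"rotation":[[0,0,0],[0,0,0],[0,0,0],[0,0,0],[0,0,0],[0,0,0],[0,0,0],[0,0,0],[0,0,0],[0,0,0],[0,0,0],[0,0,0],[0,0,0]],"claw":[1,1,1,1,1,1,1,1,1,1,1,1,1]}' 40
python3 -m pendant '{"travel":[[0.0006,-0.0025,0],[0.0013,-0.005,0],[0.0022,-0.0075,0],[0.0022,-0.0075,0]],"rotation":[[0,0,0],[0,0,0],[0,0,0],[0,0,0]],"claw":[1,1,1,1]}' 40
python3 -c "
from h import *
plan(np.r_[.638,.0336,.13],np.pi/2)
save(imaging.camera('wrist'),'w28',None,1.5)
save(imaging.camera('side'),'s28',(130,150,310,280),4.4)"
```

```text
t: 52.57
tool_pos: [0.5642, -0.0255, 0.13]
eef_rot: [2.216, 2.22, 0.003]
wrist_force: [5.0, -0.3, -3.7]
opening: 0.0176
t: 52.9
tool_pos: [0.5577, -0.0235, 0.13]
eef_rot: [2.216, 2.219, 0.004]
wrist_force: [6.8, -1.5, -4.2]
opening: 0.0175
t 52.9 pos [ 0.5577 -0.0235  0.13  ] toolx ang 1.5723 tilt [ 0.0057 -0.002  -1.    ] open 0.0175
F [ 6.81 -1.48 -4.24] M [-0.49  -1.72   0.011] q [ 0.24  0.62 -0.39  1.85  0.34  0.73 -0.33]
travel [0.057  0.0804 0.0003] rot [0.0057 0.002  0.0015] rows>= 2.4
```

View pics/w28.png

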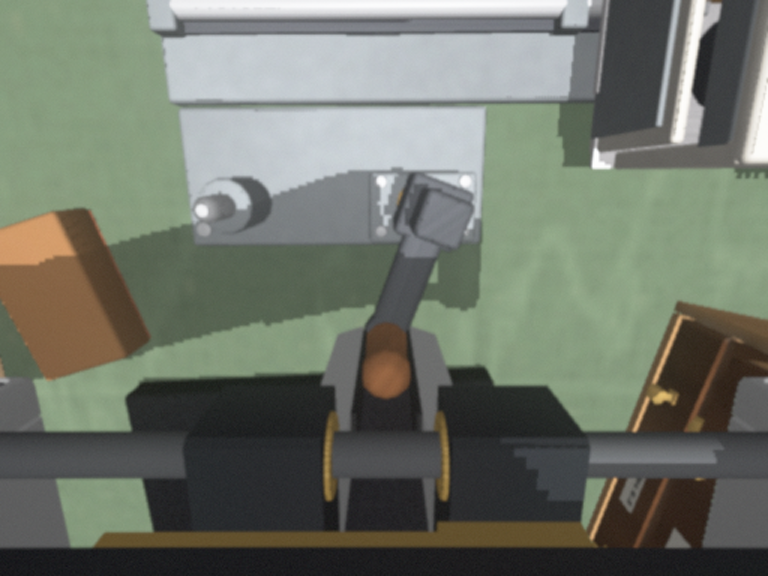

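View pics/s28.png

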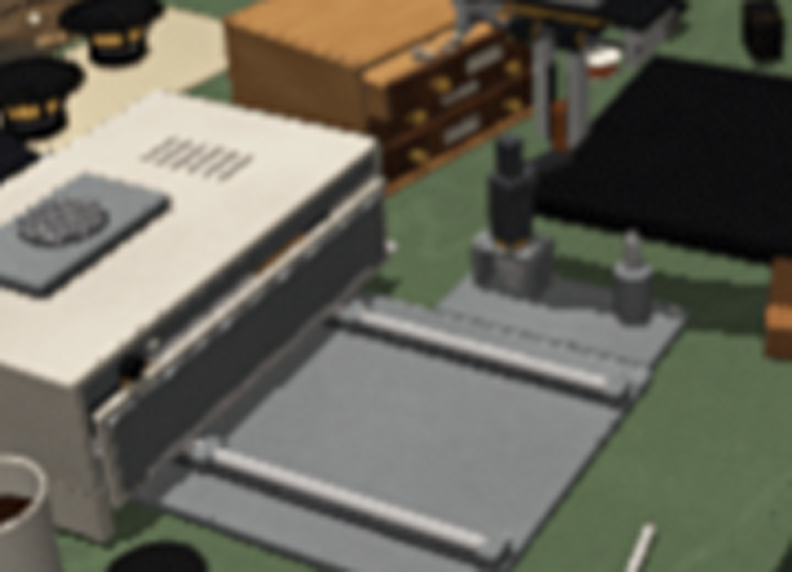

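```bash
python3 -m pendant '{"travel":[[0.002,-0.004,0],[0.0045,-0.0088,0],[0.0073,-0.0126,0],[0.0101,-0.0164,0],[0.0101,-0.0164,0]],"rotation":[[0,0,0],[0,0,0],[0,0,0],[0,0,0],[0,0,0]],"claw":[1,1,1,1,1]}' 40
python3 -c "
from h import *
plan(np.r_[.638,.0336,.13],np.pi/2)
save(imaging.camera('wrist'),'w29',None,1.5)
save(imaging.camera('side'),'s29',(130,150,310,280),4.4)"
```

```text
t: 53.42
tool_pos: [0.5441, -0.0158, 0.1304]
eef_rot: [2.213, 2.214, 0.007]
wrist_force: [11.2, -5.6, -7.9]
opening: 0.0173
t 53.42 pos [ 0.5441 -0.0158  0.1304] toolx ang 1.5713 tilt [ 0.0111 -0.0045 -0.9999] open 0.0173
F [11.25 -5.55 -7.94] M [-1.741 -2.973 -0.031] q [ 0.23  0.6  -0.39  1.89  0.34  0.7  -0.36]
travel [0.0494 0.0939 0.0012] rot [0.0111 0.0045 0.0006] rows>= 2.5
```

View pics/w29.png

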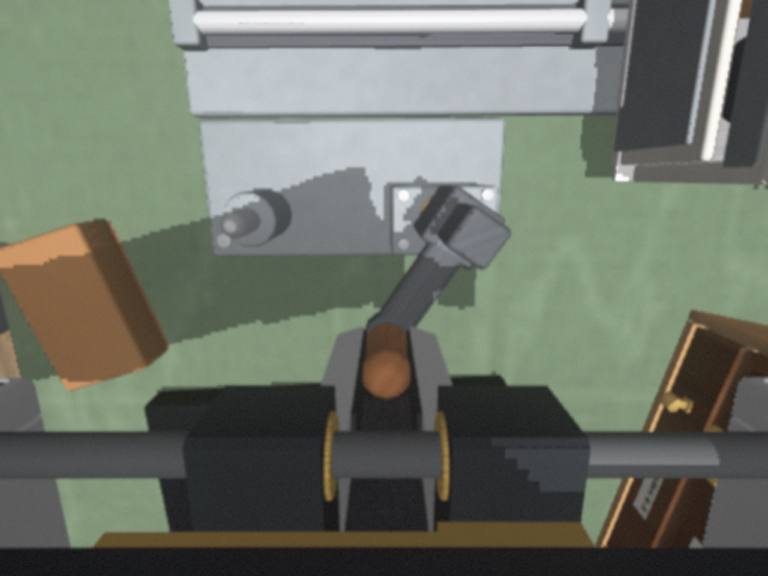

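View pics/s29.png

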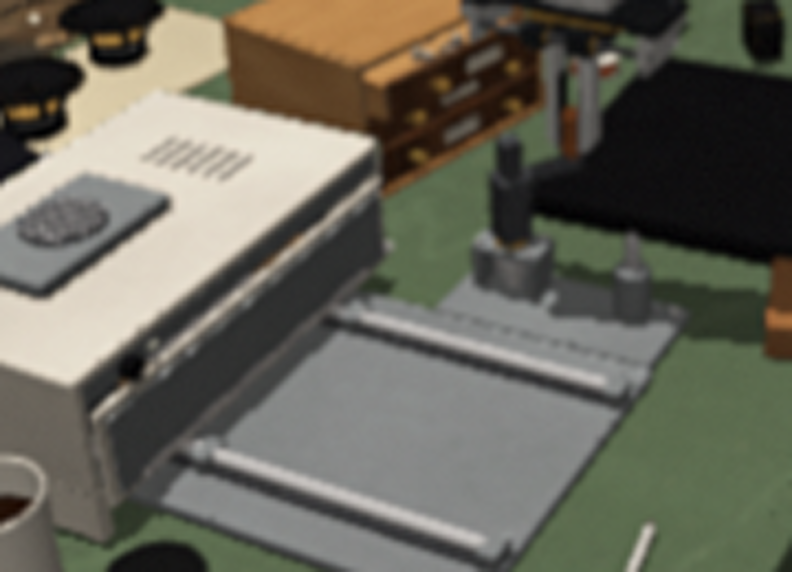

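```bash
python3 -m pendant '{"travel":[[0.0018,-0.0018,0],[0.0036,-0.0037,0],[0.0056,-0.0055,0],[0.0075,-0.0072,0],[0.0075,-0.0072,0],[0.0075,-0.0072,0]],"rotation":[[0,0,0],[0,0,0],[0,0,0],[0,0,0],[0,0,0],[0,0,0]],"claw":[1,1,1,1,1,1]}' 40
python3 -c "
from h import *
plan(np.r_[.638,.0336,.13],np.pi/2)
save(imaging.camera('wrist'),'w30',(384,0,512,130),4.5)
save(imaging.camera('side'),'s30',(140,180,240,280),6)"
```

```text
t: 54.02
tool_pos: [0.5413, -0.0118, 0.1313]
eef_rot: [2.211, 2.206, 0.012]
wrist_force: [16.8, -12.8, -7.1]
opening: 0.0175
t 54.02 pos [ 0.5413 -0.0118  0.1313] toolx ang 1.5684 tilt [ 0.0184 -0.0073 -0.9998] open 0.0175
F [ 16.76 -12.77  -7.11] M [-3.255e+00 -4.532e+00  1.000e-03] q [ 0.22  0.59 -0.38  1.91  0.34  0.69 -0.37]
travel [0.0457 0.0966 0.0027] rot [ 0.0184  0.0073 -0.0024] rows>= 2.6
```

View pics/w30.png

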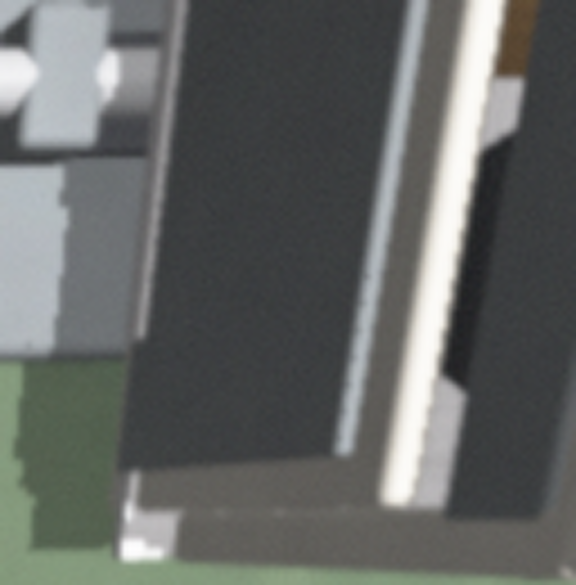

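View pics/s30.png

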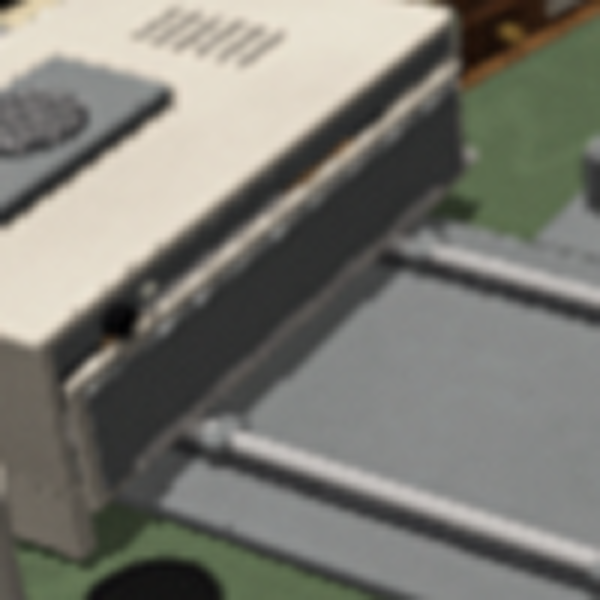

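```bash
python3 -m pendant '{"travel":[[-0.003,0.003,0],[-0.006,0.006,0],[-0.008,0.008,0],[-0.008,0.008,0],[-0.008,0.008,0]],"rotation":[[0,0,0],[0,0,0],[0,0,0],[0,0,0],[0,0,0]],"claw":[1,1,1,1,1]}' 40
python3 -m pendant '{"travel":[[0,0,0],[0,0,0],[0,0,0],[0,0,0],[0,0,-0.02],[0,0,-0.05],[0,0,-0.08],[0,0,-0.1],[-0.05,0,-0.13],[-0.09,0,-0.13],[-0.13,0,-0.13],[-0.13,0,-0.13],[-0.13,0,-0.13]],"rotation":[[0,0,0],[0,0,0],[0,0,0],[0,0,0],[0,0,0],[0,0,0],[0,0,0],[0,0,0],[0,0,0],[0,0,0],[0,0,0],[0,0,0],[0,0,0]],"claw":[0.6,0.5,0.5,0.5,0.5,0.5,0.5,0.5,0.5,0.5,0.5,0.5,0.5]}' 40
python3 -c "
from h import *
plan(np.r_[.578,.0336,.22],np.pi/2)
E=ext('top');T=imaging.camera('top')
P=np.vstack([proj(E,[[x-.0045,y,.1066]]) for x in (.683,.689) for y in (.1,.2,.3)])
save(T,'t31',(110,80,260,250),3.5,[]); save(T,'t31p',(110,80,260,250),3.5,P); print(P)
save(imaging.camera('wrist'),'w31',None,1.5)"
```

```text
t: 54.53
tool_pos: [0.5435, -0.0145, 0.1305]
eef_rot: [2.216, 2.217, 0.007]
wrist_force: [6.6, -2.8, 0.5]
opening: 0.0174
t: 55.62
tool_pos: [0.5379, -0.1484, 0.2587]
eef_rot: [-2.23, -2.213, 0.006]
wrist_force: [0.2, -0.4, 0.7]
opening: 0.0472
t 55.62 pos [ 0.5379 -0.1484  0.2587] toolx ang 1.5632 tilt [-0.0028 -0.0022 -1.    ] open 0.0472
F [ 0.16 -0.44  0.67] M [ 0.013 -0.085  0.024] q [ 0.51  0.47 -0.44  1.7   0.23  1.03 -0.01]
travel [0.1824 0.0388 0.0382] rot [-0.0028  0.0022 -0.0076] rows>= 4.6
[[219.63159138 161.7608325 ]
 [192.0610992  162.35351722]
 [164.44565472 162.93609332]
 [219.60947691 160.13855947]
 [192.05136825 160.73049692]
 [164.44836604 161.31178741]]
```

View pics/t31.png

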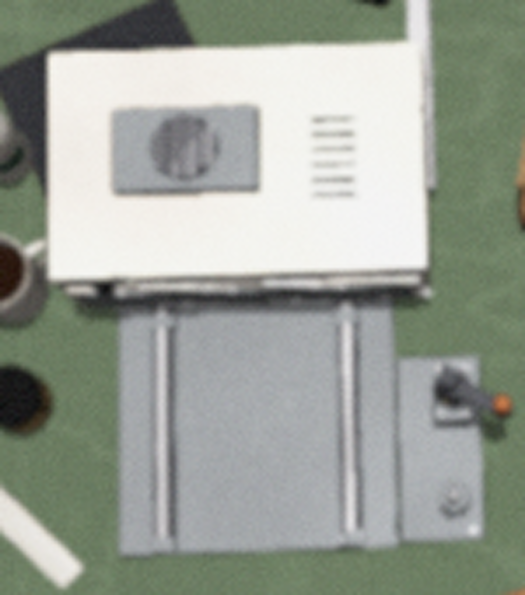

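View pics/w31.png

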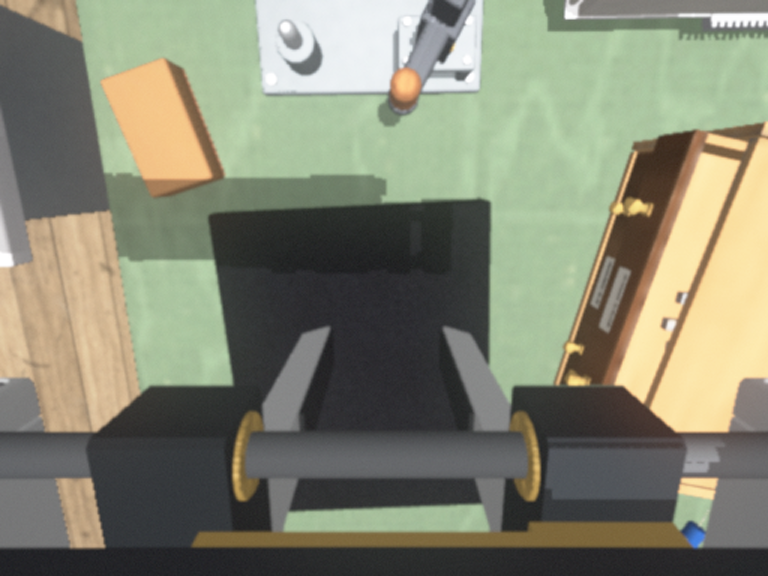

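```bash
python3 -c "
from h import *
E=ext('top')
a=cv2.imread('pics/a_top.png'); b=imaging.camera('top')[:,:,::-1]
for im in (a,b):
    g=im.astype(float).mean(2)
    for c0 in (150,170,185,200,215):
        s=g[:,c0-3:c0+4].mean(1); lo=(222,242) if im is a else (152,172)
        print(c0,s[lo[0]:lo[1]].round())
print([ (x,proj(E,[[x,.25,.1066]])[0].round(2)[1]) for x in (.42,.435,.44,.67,.675,.68,.685,.69)])
"
```

```text
150 [221. 225. 225. 228. 236. 241. 241. 235. 226. 195. 131.  85.  88. 110.
 135. 146. 126. 103. 103. 108.]
170 [244. 244. 244. 244. 244. 244. 244. 240. 215. 160. 118. 105. 113. 140.
 155. 135. 110. 104. 110. 109.]
185 [244. 244. 244. 244. 244. 242. 236. 230. 202. 136.  85.  97. 136. 157.
 154. 135. 116. 109. 110. 110.]
200 [244. 244. 244. 244. 244. 244. 240. 220. 169. 122.  99. 110. 142. 157.
 139. 112. 107. 112. 113. 113.]
215 [243. 243. 243. 243. 241. 235. 227. 193. 124.  85. 107. 145. 167. 161.
 134. 114. 110. 111. 111. 112.]
150 [242. 242. 241. 242. 242. 240. 227. 173. 144. 167. 161. 129.  94.  61.
  53.  65.  83. 105. 135. 157.]
170 [242. 242. 242. 243. 242. 236. 193. 131. 137. 174. 172. 126.  70.  54.
  72.  89. 105. 132. 155. 162.]
185 [242. 242. 242. 243. 240. 223. 166. 135. 158. 156. 115.  77.  57.  54.
  69.  82. 106. 136. 158. 165.]
200 [242. 242. 242. 243. 237. 198. 136. 150. 191. 186. 132.  68.  51.  72.
  87.  95. 107. 139. 159. 168.]
215 [243. 244. 244. 242. 228. 174. 144. 182. 179. 131.  85.  58.  50.  65.
  82. 103. 136. 157. 162. 162.]
[(0.42, np.float64(234.06)), (0.435, np.float64(229.83)), (0.44, np.float64(228.42)), (0.67, np.float64(164.95)), (0.675, np.float64(163.59)), (0.68, np.float64(162.24)), (0.685, np.float64(160.89)), (0.69, np.float64(159.54))]
```

```bash
python3 -m pendant '{"travel":[[0.04,0.01,0],[0.08,0.02,-0.01],[0.11,0.03,-0.02],[0.13,0.03,-0.02],[0.14,0.03,-0.02],[0.14,0.03,-0.02],[0.14,0.03,-0.02],[0.14,0.03,-0.02]],"rotation":[[0,0,0.1],[0,0,0.22],[0,0,0.34],[0,0,0.46],[0,0,0.58],[0,0,0.62],[0,0,0.62],[0,0,0.62]],"claw":[0.5,0.5,0.5,0.5,0.5,0.5,0.5,0.5]}' 40
python3 -c "
from h import *
plan(np.r_[.578,.0336,.2],.94)
E=ext('wrist');P=proj(E,[[.578,.0336,.1525],[.543,-.0145,.165]]);W=imaging.camera('wrist')
save(W,'w32',(150,100,360,260),3.8);print((P-[150,100])*3.8)"
```

```text
t: 56.43
tool_pos: [0.5691, -0.0015, 0.2793]
eef_rot: [-2.789, -1.444, 0.001]
wrist_force: [0.7, -0.4, -0.5]
opening: 0.0474
t 56.43 pos [ 0.5691 -0.0015  0.2793] toolx ang 0.9555 tilt [-9.e-04  2.e-04 -1.e+00] open 0.0474
F [ 0.7  -0.41 -0.47] M [-0.047 -0.045  0.055] q [ 0.16  0.45 -0.3   1.64  0.15  1.07 -0.81]
travel [ 0.0338 -0.0129  0.0793] rot [-0.0009  0.0004  0.0155] rows>= 2.1
[[358.03534493 215.499218  ]
 [355.29763088 431.10214111]]
```

View pics/w32.png

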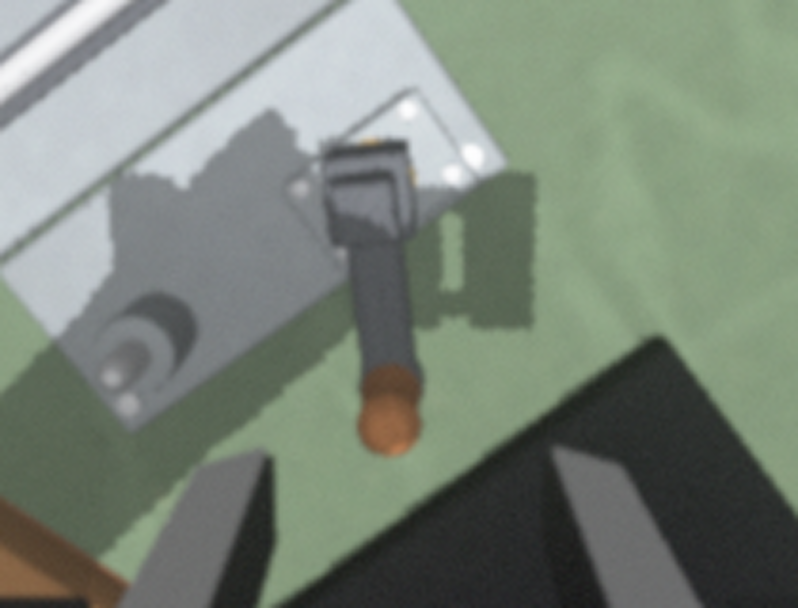

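```bash
python3 -c "
from h import *
E=ext('wrist')
p=lambda u:np.array(u)/3.8+[150,100]-[2,0]
b=back(E,[p((367,211))],.1525)[0];k=back(E,[p((390,424))],.164)[0];d=k-b
print(b,k,np.degrees(np.arctan2(d[1],d[0])),np.linalg.norm(d[:2]))
for u,v,z in [((350,250),(362,370),.12),((403,245),(415,370),.12),((333,180),(392,172),.1525),((333,180),(345,245),.1525),((392,172),(402,235),.1525),((325,160),(335,240),.119),((408,150),(412,235),.119)]:
    q=back(E,[p(u),p(v)],z);d=q[1]-q[0];print(np.degrees(np.arctan2(d[1],d[0])).round(1))
"
```

```text
[0.57926657 0.03354277 0.1525    ] [ 0.55043175 -0.01827692  0.164     ] -119.09354359584627 0.05930199997181475
-120.4
-120.0
-27.6
-115.8
-116.4
-119.2
-122.6
```

```bash
python3 -m pendant '{"travel":[[0.02,-0.006,0.01],[0.034,-0.013,0.03],[0.034,-0.013,0.06],[0.034,-0.013,0.085],[0.034,-0.013,0.085],[0.034,-0.013,0.085]],"rotation":[[0,0,-0.05],[0,0,-0.1],[0,0,-0.1],[0,0,-0.1],[0,0,-0.1],[0,0,-0.1]],"claw":[0.5,0.5,0.5,0.5,0.5,0.5]}' 40
python3 -c "
from h import *
plan(np.r_[.5783,.0337,.1235],1.056)
W=imaging.camera('wrist')
save(W,'w33',None,1.5)"
```

```text
t: 56.98
tool_pos: [0.578, 0.0314, 0.1937]
eef_rot: [-2.717, -1.575, 0.004]
wrist_force: [1.1, 0.1, -0.0]
opening: 0.0473
t 56.98 pos [0.578  0.0314 0.1937] toolx ang 1.0509 tilt [-2.9e-03 -1.0e-04 -1.0e+00] open 0.0473
F [ 1.15  0.1  -0.05] M [-0.027 -0.037 -0.019] q [ 0.1   0.55 -0.31  1.73  0.21  0.9  -0.82]
travel [ 0.0023 -0.0007  0.0702] rot [-0.0025  0.0015 -0.0051] rows>= 1.7
```

View pics/w33.png

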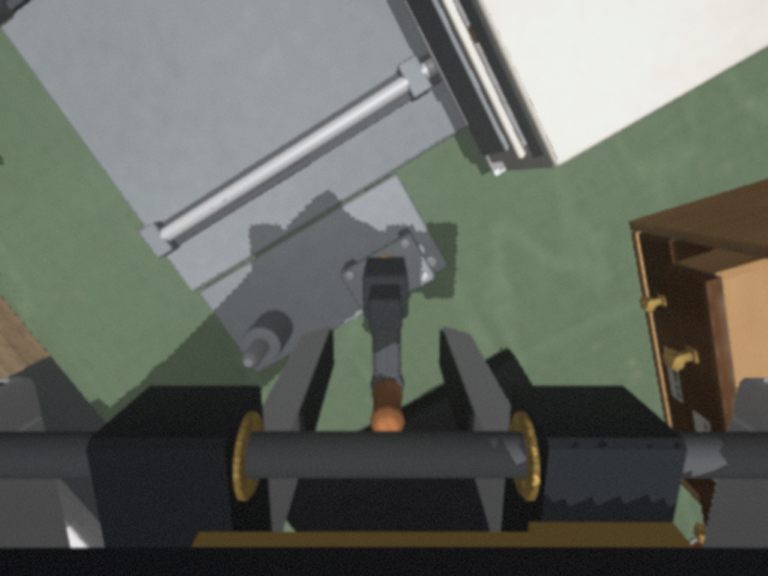

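```bash
python3 -m pendant '{"travel":[[0.001,0,0.02],[0.001,0,0.045],[0.001,0,0.062],[0.001,0,0.0695],[0.001,0,0.0695],[0.001,0,0.0695],[0.001,0,0.0695],[0.001,0,0.0695],[0.001,0,0.0695],[0.001,0,0.0695],[0.001,0,0.0695],[0.001,0,0.0695]],"rotation":[[0,0,-0.004],[0,0,-0.004],[0,0,-0.004],[0,0,-0.004],[0,0,-0.004],[0,0,-0.004],[0,0,-0.004],[0,0,-0.004],[0,0,-0.004],[0,0,-0.004],[0,0,-0.004],[0,0,-0.004]],"claw":[0.5,0.5,0.5,0.5,0.5,1,1,1,1,1,1,1]}' 40
python3 -c "
from h import *
plan(np.r_[.5783,.0337,.1235],1.056)
W=imaging.camera('wrist')
save(W,'w34',(215,160,305,270),5.4)"
```

```text
t: 58.03
tool_pos: [0.5789, 0.0334, 0.1257]
eef_rot: [-2.714, -1.582, 0.0]
wrist_force: [-3.2, 1.5, 6.1]
opening: 0.0176
t 58.03 pos [0.5789 0.0334 0.1257] toolx ang 1.0554 tilt [-4.e-04  5.e-04 -1.e+00] open 0.0176
F [-3.2   1.45  6.11] M [0.32  0.651 0.052] q [ 0.08  0.64 -0.29  1.79  0.25  0.75 -0.85]
travel [-0.     -0.0007  0.0022] rot [-0.0006 -0.0002 -0.0006] rows>= 0.1
```

View pics/w34.png

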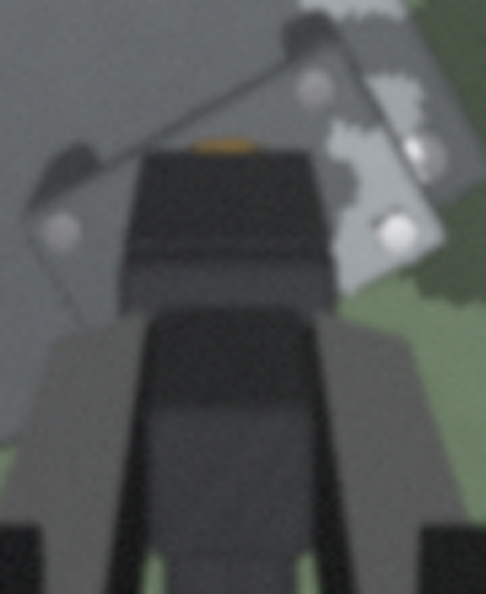

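```bash
python3 -m pendant '{"travel":[[0,0,-0.005],[0,0,-0.013],[0,0,-0.023],[0,0,-0.033],[0,0,-0.045],[0,0,-0.055],[0,0,-0.06],[0,0,-0.06],[0,0,-0.06]],"rotation":[[0,0,0],[0,0,0],[0,0,0],[0,0,0],[0,0,0],[0,0,0],[0,0,0],[0,0,0],[0,0,0]],"claw":[1,1,1,1,1,1,1,1,1]}' 40
python3 -c "
from h import *
plan(np.r_[.4657,.0318,.186],1.056)
W=imaging.camera('wrist')
save(W,'w35',None,1.5)"
```

```text
t: 58.83
tool_pos: [0.5795, 0.0323, 0.1853]
eef_rot: [2.715, 1.58, 0.001]
wrist_force: [-0.9, 0.4, -3.5]
opening: 0.0176
t 58.83 pos [0.5795 0.0323 0.1853] toolx ang 1.0545 tilt [ 6.e-04 -3.e-04 -1.e+00] open 0.0176
F [-0.93  0.4  -3.46] M [0.013 0.02  0.037] q [ 0.1   0.56 -0.31  1.73  0.22  0.88 -0.82]
travel [-0.0566 -0.0987 -0.0007] rot [ 0.0007 -0.     -0.0015] rows>= 2.7
```

View pics/w35.png

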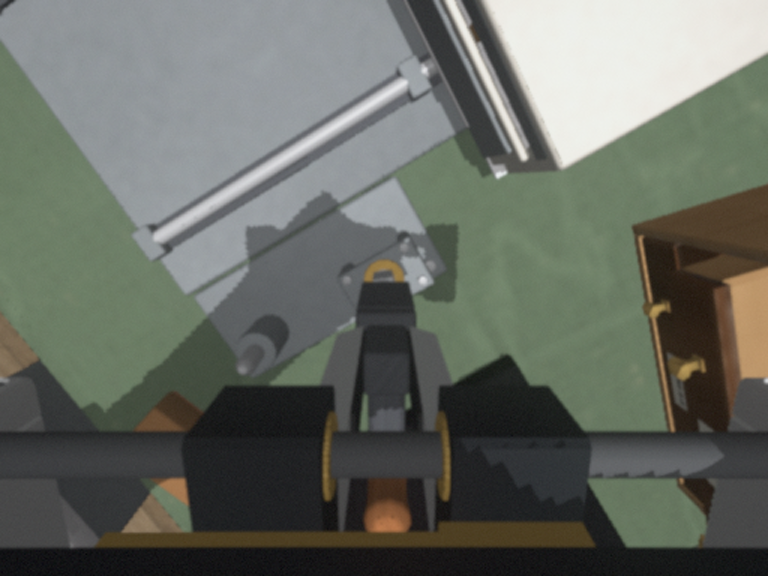

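```bash
python3 -c "
import cv2,numpy as np
a=cv2.imread('pics/w15.png')[150:220,260:340];b=cv2.imread('pics/w35.png')[90:190,450:580]
a=cv2.resize(a,(480,420),interpolation=cv2.INTER_CUBIC);b=cv2.resize(b,(546,420),interpolation=cv2.INTER_CUBIC)
cv2.imwrite('pics/cmp.png',np.hstack([a,b])[:, :800]); cv2.imwrite('pics/cmp.png',cv2.resize(np.hstack([a,b]),(790,int(420*790/1026))))
"
```

```text
(no output)
```

View pics/cmp.png

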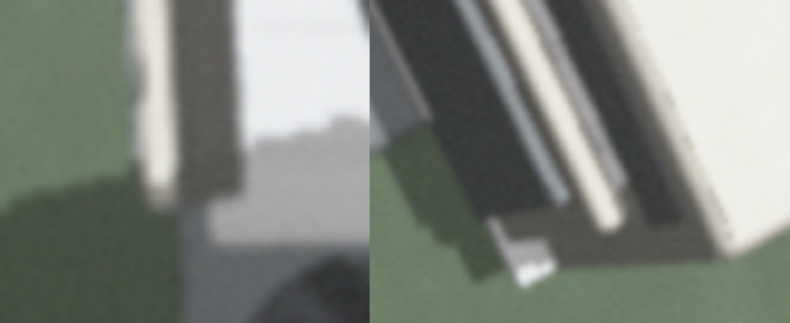

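```bash
python3 -c "
from h import *
c=imaging.calibration('wrist')
def E(p,a):
    x=np.array([np.cos(a),np.sin(a),0]);z=np.array([0,0,-1.]);T=np.eye(4);T[:3,:3]=np.c_[x,np.cross(z,x),z];T[:3,3]=p
    M=np.linalg.inv(T@c['T_tool_cam']);return c,M[:3,:3],M[:3,3]
for z in (.102,.1066,.110):
    a=back(E([.5137,.0024,.2766],1.574),[[194.7,128.6]],z)[0];b=back(E([.5795,.0323,.1853],1.0545),[[346.9,106.4]],z)[0]
    print(z,a,b,(b-a)[0])
"
```

```text
0.102 [0.43928884 0.06355429 0.102     ] [0.68985196 0.06565833 0.102     ] 0.2505631255636098
0.1066 [0.44026594 0.06370665 0.1066    ] [0.68856054 0.06617697 0.1066    ] 0.2482946082235009
0.11 [0.44098814 0.06381926 0.11      ] [0.68760602 0.06656031 0.11      ] 0.24661787801559426
```

```bash
python3 -m pendant '{"travel":[[-0.008,-0.014,0],[-0.02,-0.035,0],[-0.033,-0.057,0],[-0.046,-0.08,0],[-0.054,-0.095,0],[-0.0566,-0.0987,0],[-0.0566,-0.0987,0],[-0.0566,-0.0987,0],[-0.0566,-0.0987,0]],"rotation":[[0,0,0],[0,0,0],[0,0,0],[0,0,0],[0,0,0],[0,0,0],[0,0,0],[0,0,0],[0,0,0]],"claw":[1,1,1,1,1,1,1,1,1]}' 40
python3 -c "
from h import *
P=[]
for i in range(6):
    o,R,p=pose();P.append(p); W=imaging.camera('wrist')
print(np.mean(P,0).round(4),np.std(P,0).round(4))
plan(np.r_[.4655,.0318,.125],1.056)
save(W,'w36',(180,120,340,250),5)"
```

```text
t: 59.63
tool_pos: [0.4673, 0.0322, 0.185]
eef_rot: [2.715, 1.58, 0.002]
wrist_force: [-0.6, -0.8, -2.6]
opening: 0.0178
[0.4667 0.0322 0.1849] [0.0004 0.     0.0001]
t 59.93 pos [0.4659 0.0321 0.1848] toolx ang 1.0547 tilt [-1.e-04  1.e-04 -1.e+00] open 0.0176
F [-0.63  0.14 -2.02] M [-0.007 -0.074 -0.039] q [ 0.11  0.42 -0.33  2.03  0.2   0.73 -0.86]
travel [-0.0005 -0.0002  0.0598] rot [-0.0001 -0.0001 -0.0013] rows>= 1.4
```

View pics/w36.png

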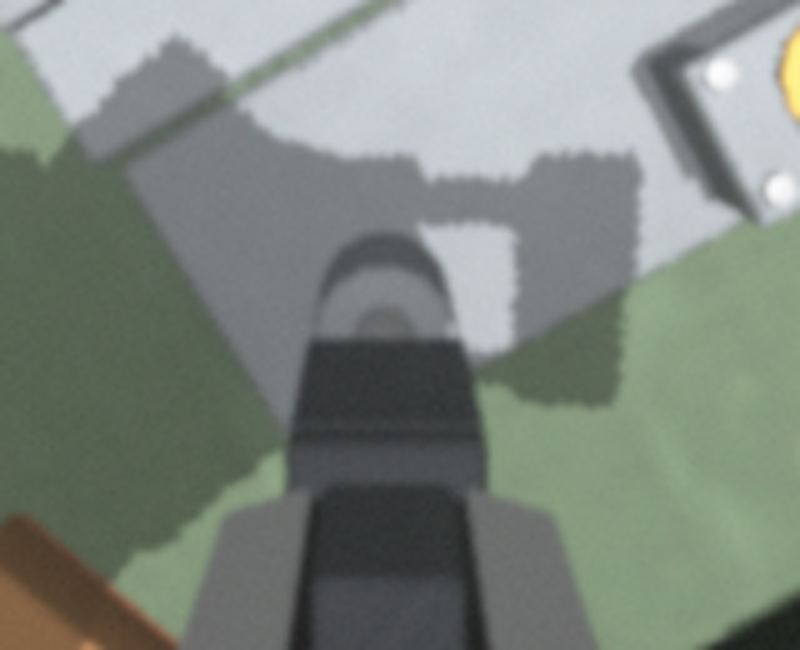

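```bash
python3 -m pendant '{"travel":[[0,0,0.008],[0,0,0.018],[0,0,0.025],[0,0,0.031],[0,0,0.036],[0,0,0.036]],"rotation":[[0,0,0],[0,0,0],[0,0,0],[0,0,0],[0,0,0],[0,0,0]],"claw":[1,1,1,1,1,1]}' 40
python3 -c "
from h import *
avg(3)
plan(np.r_[.4655,.0318,.125],1.056)"
```

```text
t: 60.43
tool_pos: [0.4649, 0.032, 0.1479]
eef_rot: [-2.714, -1.581, 0.003]
wrist_force: [0.3, -0.3, -2.1]
opening: 0.018
avgF [ 0.53  0.11 -2.34] [0.19 0.34 0.15] avgM [ 0.031 -0.054 -0.002] [0.003 0.043 0.016]
t 60.58 pos [0.4658 0.0322 0.1491] toolx ang 1.0549 tilt [ 3.e-04  1.e-04 -1.e+00] open 0.0183
F [ 0.39 -0.79 -2.04] M [-0.024 -0.032 -0.015] q [ 0.09  0.47 -0.31  2.07  0.23  0.64 -0.89]
travel [-0.0005 -0.0001  0.0241] rot [ 0.0002 -0.0002 -0.0011] rows>= 0.6
```

Free fit over the stub; lower to contact.

```bash
python3 -m pendant '{"travel":[[0,0,0.006],[0,0,0.012],[0,0,0.017],[0,0,0.02],[0,0,0.022],[0,0,0.023],[0,0,0.023]],"rotation":[[0,0,0],[0,0,0],[0,0,0],[0,0,0],[0,0,0],[0,0,0],[0,0,0]],"claw":[1,1,1,1,1,1,1]}' 40
python3 -m pendant '{"travel":[[0,0,0.001],[0,0,0.002],[0,0,0.0025],[0,0,0.0025]],"rotation":[[0,0,0],[0,0,0],[0,0,0],[0,0,0]],"claw":[1,1,1,1]}' 40
```

```text
t: 61.17
tool_pos: [0.4656, 0.0321, 0.1259]
eef_rot: [-2.715, -1.581, 0.0]
wrist_force: [0.2, 0.2, -2.7]
opening: 0.0175
t: 61.5
tool_pos: [0.4659, 0.0324, 0.1256]
eef_rot: [2.714, 1.581, 0.002]
wrist_force: [-4.8, 0.5, 21.0]
opening: 0.0174
```

```bash
python3 -m pendant '{"travel":[[0,0,-0.002],[0,0,-0.002],[0,0,-0.002],[0,0,-0.002],[0,0,-0.002],[0,0,-0.02],[0,0,-0.05],[0,0,-0.08],[0,0,-0.1],[0,0,-0.13],[0,0,-0.13]],"rotation":[[0,0,0],[0,0,0],[0,0,0],[0,0,0],[0,0,0],[0,0,0],[0,0,0],[0,0,0],[0,0,0],[0,0,0],[0,0,0]],"claw":[1,0.8,0.5,0.5,0.5,0.5,0.5,0.5,0.5,0.5,0.5]}' 40
python3 -m pendant '{"travel":[[-0.04,0,0],[-0.08,0,0],[-0.12,0,0],[-0.15,0,0],[-0.15,0,0],[-0.15,0,0]],"rotation":[[0,0,0],[0,0,0],[0,0,0],[0,0,0],[0,0,0],[0,0,0]],"claw":[0.5,0.5,0.5,0.5,0.5,0.5]}' 40
python3 -c "
from h import *
plan(np.r_[.4655,.0318,.125],1.056)
save(imaging.camera('side'),'s40',(140,160,320,280),4.4)
save(imaging.camera('top'),'t40',(60,80,410,260),2.2)
save(imaging.camera('wrist'),'w40',None,1.5)"
```

```text
t: 62.42
tool_pos: [0.4687, 0.0328, 0.2579]
eef_rot: [2.712, 1.579, 0.013]
wrist_force: [1.2, 0.1, 0.3]
opening: 0.0469
t: 62.92
tool_pos: [0.3908, -0.0996, 0.2531]
eef_rot: [-2.718, -1.576, 0.001]
wrist_force: [0.1, 0.2, -0.4]
opening: 0.0472
t 62.92 pos [ 0.3908 -0.0996  0.2531] toolx ang 1.0507 tilt [-5.e-04 -2.e-04 -1.e+00] open 0.0472
F [ 0.08  0.19 -0.45] M [ 0.007 -0.076  0.   ] q [ 0.44  0.22 -0.31  2.08  0.09  0.85 -0.45]
travel [ 0.1512 -0.0005  0.1281] rot [-0.0003  0.0004 -0.0053] rows>= 4.8
```

View pics/s40.png

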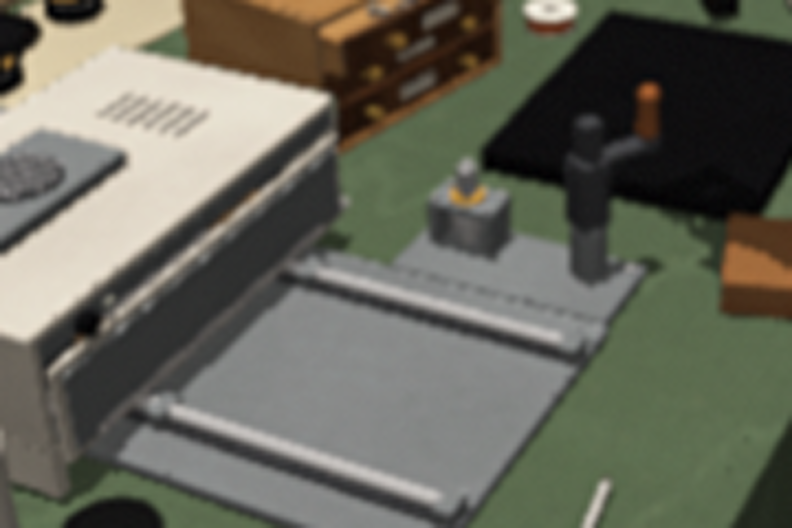

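View pics/t40.png

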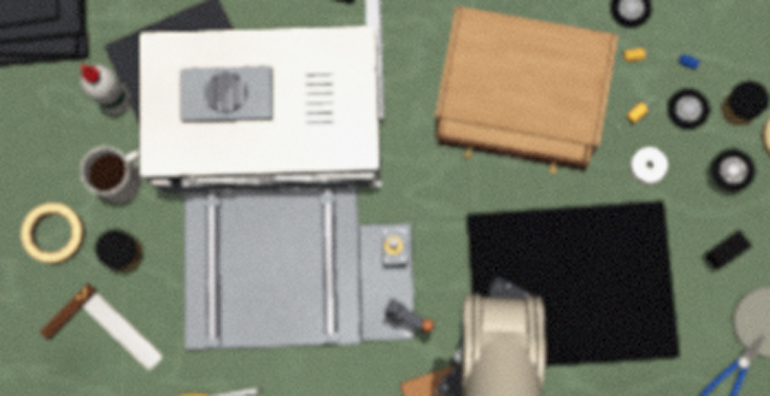

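View pics/w40.png

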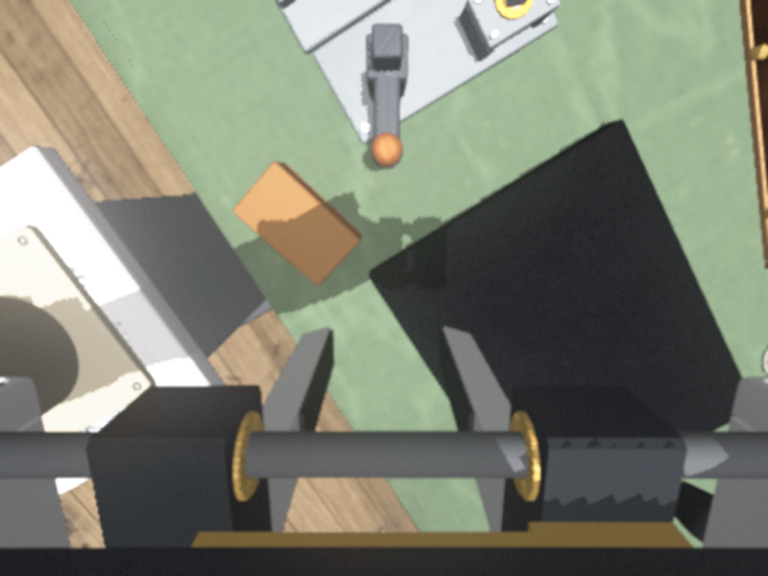

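```bash
python3 -c "
from h import *
print(ctrl.get_obs()['t'],ctrl.get_obs()['wrist_force']); print(job.job_done())"
```

```text
63.0667 [-0.17443539  0.16060994  0.04878507]
the job is handed in; nothing more can be done
None
```

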